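Rack the tiles and set the strip press with the gauge

ROBOT

A 7-joint arm with a two-finger parallel gripper is mounted at the origin on the work surface. World frame = base frame: x ahead of the robot, y to its left, z up, the work surface at z = 0. Lengths are in m, angles in rad, forces in N, time in s.
With the tool pointing down it reaches from about 0.4 to 0.75 m from the base axis. Payload 19.5 kg.
Tool frame: the origin (TCP) lies at the very end of the fingers, on their centre line; the grasp point (between the pads) lies 19 mm behind it; z points along the fingers, y is the line along which they close (so a half turn about z gives the same grasp; the last joint's range is limited). The gripper opens to 85 mm and grips with 20 to 120 N. Pads are 22 mm wide; open, the fingers measure 114 mm over their backs; the gripper's body (76 mm by 85 mm) begins 54 mm behind the grasp point. The pads swing forward as they close: fully open they stand 13 mm farther back than shut.
Start: joints at [1.118, 0.707, -0.028, 1.485, 0.022, 0.951, -0.075], TCP at [0.23, -0.527, 0.231] pointing down, gripper open.
Joint ranges: [-2.71, 2.71], [-0.32, 2.16], [-1.57, 1.52], [0, 2.45], [-1.46, 4.6], [0, 2.02], [-2.83, 2.83]. Speed limits (rad/s): [1.89, 1.89, 2.57, 2.57, 3.01, 3.01, 3.01].

INTERFACE

Orientations are given as [roll, pitch, yaw] about the fixed x, y, z axes, in that order (R = Rz(yaw) Ry(pitch) Rx(roll)).
In Python, from rig import env gives the robot as it stands.
- The arm moves only by the tool play_rows, never from a script. Its argument "moves" is a list of rows, each an object of numbers: "grip": the finger opening in m, from 0 to 0.0854; "dx", "dy", "dz": the shift along the tool's x, y, z in m; "wx", "wy", "wz": the turn, a rotation vector about the tool's x, y, z in rad. A call has 1 to 20 rows; each row shifts and turns the commanded pose from where the row before left it, along the tool's axes as they then stand; what a row does not reach is not made up. A row lasts 1/12 s, in which the tool goes at most 41.7 mm and 7.16 degrees, less where a joint would pass 70% of its speed; a pose out of reach is approached as far as the arm can. A call is refused whole if a number of a shift passes 0.0417 or a number of a turn 0.125, either way. A call with a gripper value outside its range is refused whole. The fingers move at their own pace and stop on an object; "newtons" is the grip in N (left out, the last holds). Time passes only in rows, so rows that do not move let the fingers close. It gives the time, the measured TCP pose, the force, the opening and the grip force at its end, in the units of the state.
- env.state(): the state, without advancing time (a new reading comes with each control period).
- env.snapshot(name): name is "scene" or "top" or "wrist"; returns a dict with "image" (480x640x3 uint8, blue, green, red), "fx", "fy", "cx", "cy" (pixels), "origin" and "rotation" of the camera in the world. Camera axes: x right, y up, looking along -z (the intrinsics and any distortion apply to the point x, -y, -z); pixel columns grow to the right and rows downward; lengths in m; the calibration is good to about 2 mm. A picture is of the moment at which its call begins. There is no depth.
- env.sign_off(): hands the job in; it is judged then, once.
The state is a dict: "time_s": time; "joints": joint angles; "joint_vel": joint speeds; "effort": joint torques, N m; "position": TCP position; "ee_rot": TCP orientation; "ft_force": force on the tool from outside, world axes, zero at the start; "torque": the same for the moment, N m; "opening": finger opening in m; "gripper_force": force on a finger pad.
Only numpy, scipy, OpenCV 4.12 (cv2) and the standard library are available. Lean on these libraries where they do the work, as an engineer would, in place of code of your own. Each camera call takes 0.05 s, during which the arm holds its last target. There are 200 camera calls.

TASK

Change the strip press over for the next batch: stand every tile from the leaning ledge upright in its own slot of the wooden rack, fully down, without letting one fall flat. Slide the gauge's blade into the press's gap until its shoulder is fully home while the lever still leans to the front, and with the gauge left home throw the lever into the marked notch (the one under the white pointer). Then draw the gauge out and lay it flat in its tray, leaving the lever in that notch and the mugs and vase where they stand.

Things in the scene. Friction and masses are not known exactly. Their poses are not given: they have to be found in the camera images.
- tile0: one of up to five identical flat clay tiles, 9 mm thick, 44 mm wide, 80 mm tall; at the start it leans back about 20 degrees (its top towards the robot) on the ledge's rail. Origin at the middle of its bottom edge face; x is across the thickness, y along the width, z up the tile to its top edge. Absent tiles have no pose.
- tile1: one of up to five identical flat clay tiles, 9 mm thick, 44 mm wide, 80 mm tall; at the start it leans back about 20 degrees (its top towards the robot) on the ledge's rail. Origin at the middle of its bottom edge face; x is across the thickness, y along the width, z up the tile to its top edge. Absent tiles have no pose.
- tile2: one of up to five identical flat clay tiles, 9 mm thick, 44 mm wide, 80 mm tall; at the start it leans back about 20 degrees (its top towards the robot) on the ledge's rail. Origin at the middle of its bottom edge face; x is across the thickness, y along the width, z up the tile to its top edge. Absent tiles have no pose.
- tile3: one of up to five identical flat clay tiles, 9 mm thick, 44 mm wide, 80 mm tall; at the start it leans back about 20 degrees (its top towards the robot) on the ledge's rail. Origin at the middle of its bottom edge face; x is across the thickness, y along the width, z up the tile to its top edge. Absent tiles have no pose.
- tile4: one of up to five identical flat clay tiles, 9 mm thick, 44 mm wide, 80 mm tall; at the start it leans back about 20 degrees (its top towards the robot) on the ledge's rail. Origin at the middle of its bottom edge face; x is across the thickness, y along the width, z up the tile to its top edge. Absent tiles have no pose.
- ledge: fixed wooden ledge, 264 mm long (y): base 12 mm high; the tiles' feet stand at its x = 0, held by an 8 mm high lip at x = 5 to 14 mm; their backs lean on a round rail (12 mm thick, centre 45 mm above the table at x = -23 mm), so the upper 35 mm of each tile is free on both sides. Origin under the line of the tiles' feet, mid-length.
- rack: fixed wooden rack, 194 mm long (x), 70 mm wide (y): five vertical slots across it at x = -76, -38, 0, 38 and 76 mm, 12 mm wide, floor 10 mm above the table; between them dividers, straight up to 34 mm, then roof-shaped, ridge at 47 mm (ends 41 mm). A tile in a slot has its thickness along the rack's x and its origin about 10 mm above the table. Origin: centre of the underside.
- press: fixed small steel strip press: bed plate 190 (x) by 154 mm (y from -70 to 84), top 15 mm above the table; two grey cheeks at y = 20 to 34 mm either side, x = 0 to 45 mm, 83 mm high with a cap up to 97 mm; between them the steel pressure bar, its front face at x = 0. Origin: on the underside, below the gap's mouth; x points from the mouth of the gap inward.
- press_gap (a point): middle of the mouth of the press's gap, at bed level (15 mm above the table), axes as the press. The gap under the bar is 40 mm wide (y), open behind, 12 mm high with the lever at 0 and 6.3 mm high with it at the marked notch; the gauge enters along +x, sliding on the bed.
- press_lever (a joint): lever angle, rad: 0 leaning 0.9 rad towards the press's -x (front), growing as it swings over to +x, limit 1.7. It stays where left and lowers the bar 5 mm per rad. The quadrant disc beside it has dark notches at 0.35, 1.15 and 1.60; the marked one, with the raised white pointer above it, is 1.15 (lever 0.25 rad past upright).
- lever_pivot (a point): the lever's hinge axis (along the press's y), 62 mm above the table, at x = 20, y = 96 mm of the press. The lever moves in the press's x-z plane.
- lever_ball (a point): centre of the black ball, 28 mm across, at the end of the lever, 125 mm from the pivot; the rod is 10 mm thick.
- gauge: steel gauge lying flat: blade 5 mm thick, 30 wide (last 14 mm: 20), reaching 70 mm along +x from the front of a shoulder 50 mm wide (y), 14 high, 8 thick; behind it a 30 mm wide tail to x = -54 mm with an upright wooden grip 32 mm long (x), 18 thick (y), 5 to 47 mm high, centred at x = -32. Origin: underside, at the shoulder's front face; z up. Home: origin at press_gap.
- gauge_grip (a point): point in the middle of the gauge's wooden grip, 27 mm above its underside, 32 mm behind its origin.
- gauge_tip (a point): end of the gauge's blade, 70 mm ahead of its origin, on the underside.
- gauge_tray: shallow dark wooden tray where the gauge is kept, 110 mm (x) by 170 mm (y), 16 mm high, walls 5 mm, open above. Fixed. Origin at the centre of the underside.
- gauge_tray_in (a point): centre of the tray's inner floor, axes as the tray.
- mug_a: an empty clay mug, 66 mm across, 85 mm tall, a bystander to leave standing where it is; origin at the centre of its underside.
- mug_b: an empty clay mug, 66 mm across, 75 mm tall, a bystander to leave standing where it is; origin at the centre of its underside.
- vase: a small waisted clay vase, 84 mm across, 85 mm tall, a bystander to leave standing where it is; origin at the centre of its underside.
Mind the look-alikes: they are no part of the job. What is shaped like the tile3 but black or purple is not meant. What is meant by the gauge is not orange, and is the smaller of those in its own colour.

How it is judged:
By the outcome, as a careful person would: the job done as asked, in the order asked, and still so for the second after the job is handed in, with the robot touching nothing.
Of tile0, tile1, tile2, tile3, tile4 only 3 to 5 are there at a start; the rules pass over those that are not, and their reading is None.
At some moment in a run one of gauge may be knocked a few centimetres aside while the robot is not near it.
It also fails if it takes over 210 s, if anything falls off the work surface, if the arm or the gripper's body presses on something with over 40 N, if the wrist force passes 120 N, or if a joint passes its speed limit or range.

## Working session

There is one attempt and no reset: what is moved stays moved. The work goes in short steps, Python scripts to look and compute and a tool call to move; the robot and the scene stay as the last step left them, time stands still between calls to the robot, and variables do not carry over. Pictures are saved under pics/ and viewed, at most 14 in all, crops included, and the job is handed in when it is done.

Besides the shell and the picture viewer there is one more tool, called after "Emit:" by a JSON object that holds its "op" and its "data", one argument or row to a line. play_rows: Moves the arm, as the interface text tells. Its arguments: {"type":"object","properties":{"moves":{"type":"array"},"newtons":{"type":"number"}},"required":["moves"]}

```bash
mkdir -p pics; ls
cat > h.py <<'E'
import numpy as np, cv2, pickle
from scipy.spatial.transform import Rotation as R
from rig import env
def snap(name,fn):
    s=env.snapshot(name); cv2.imwrite('pics/'+fn+'.png',s['image']); pickle.dump(s,open(fn+'.pkl','wb')); return s
def load(fn): return pickle.load(open(fn+'.pkl','rb'))
def ray(s,u,v):
    K=np.array([[s['fx'],0,s['cx']],[0,s['fy'],s['cy']],[0,0,1.]])
    d=s.get('distortion',s.get('dist'))
    p=cv2.undistortPoints(np.array([[[u,v]]],float),K,None if d is None else np.array(d,float))[0,0]
    return np.array(s['origin']),np.array(s['rotation'])@np.array([p[0],-p[1],-1])
def plane(s,u,v,z):
    o,d=ray(s,u,v); return o+d*(z-o[2])/d[2]
def tri(a,b):
    (o1,d1),(o2,d2)=ray(*a),ray(*b)
    t=np.linalg.lstsq(np.c_[d1,-d2],o2-o1,rcond=None)[0]
    p,q=o1+d1*t[0],o2+d2*t[1]; return (p+q)/2,np.linalg.norm(p-q)
def proj(s,p):
    c=np.array(s['rotation']).T@(np.array(p)-np.array(s['origin'])); return s['cx']+s['fx']*c[0]/-c[2], s['cy']-s['fy']*c[1]/-c[2]
E
python3 - <<'E'
from h import *
for n in('scene','top','wrist'):
    s=snap(n,n+'0'); print(n,{k:(np.round(v,3).tolist() if not isinstance(v,str) else v) for k,v in s.items() if k!='image'})
print(env.state())
E
```

```text
pics
scene {'fx': 502.037, 'fy': 502.037, 'cx': 318.972, 'cy': 244.252, 'origin': [1.289, -0.337, 0.951], 'rotation': [0.795, -0.016, 1.207]}
top {'fx': 515.563, 'fy': 515.563, 'cx': 313.71, 'cy': 252.538, 'origin': [0.317, -0.004, 1.111], 'rotation': [0.164, -0.017, -1.555]}
wrist {'fx': 340.465, 'fy': 340.465, 'cx': 318.722, 'cy': 243.318, 'origin': [0.292, -0.501, 0.373], 'rotation': [-0.271, 0.0, -1.161]}
{'time_s': 0.15, 'joints': array([ 1.11827136,  0.70694058, -0.02762007,  1.48487657,  0.02197926,
        0.95091716, -0.07554988]), 'joint_vel': array([-0.00056705, -0.00247157, -0.00107262, -0.00093323, -0.00285708,
       -0.00218995,  0.00015956]), 'effort': array([ 3.02972709e-03, -8.83309293e+01,  1.23526689e+00, -2.36192840e+01,
        1.68880855e-02,  5.38943408e-03,  1.70707935e-04]), 'position': array([ 0.22956354, -0.52696834,  0.23094954]), 'ee_rot': array([-3.14075236e+00,  4.01514927e-06,  4.10763291e-01]), 'ft_force': array([ 0.19995503, -0.71772954, -0.04090896]), 'torque': array([-0.0414533 , -0.01725328,  0.00497488]), 'gripper_force': 0.0, 'opening': 0.08536218555461361}
```

```bash
sed -i "s/np.array(s\['rotation'\])/rm(s['rotation'])/; s/rm(s\['rotation'\])@/rm(s['rotation'])@/" h.py; sed -i "s/^def snap/def rm(r):\n    r=np.array(r); return r if r.ndim==2 else R.from_euler('xyz',r).as_matrix()\ndef snap/" h.py; cat h.py | grep rotation
python3 - <<'E'
from h import *
s=load('top0');print(s.keys(), plane(s,320,240,0), proj(s,[.5,0,0]))
s=load('scene0');print(plane(s,320,240,0))
E
```

```text
return np.array(s['origin']),rm(s['rotation'])@np.array([p[0],-p[1],-1])
    c=rm(s['rotation']).T@(np.array(p)-np.array(s['origin'])); return s['cx']+s['fx']*c[0]/-c[2], s['cy']-s['fy']*c[1]/-c[2]
dict_keys(['image', 'fx', 'fy', 'cx', 'cy', 'origin', 'rotation']) [ 0.5295241  -0.03338912  0.        ] (np.float64(304.5258184106679), np.float64(253.0032222412627))
[0.37326335 0.03114074 0.        ]
```

View pics/top0.png

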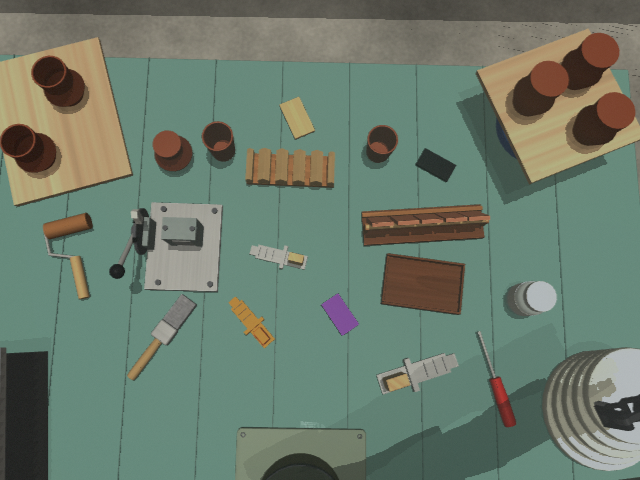

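View pics/scene0.png

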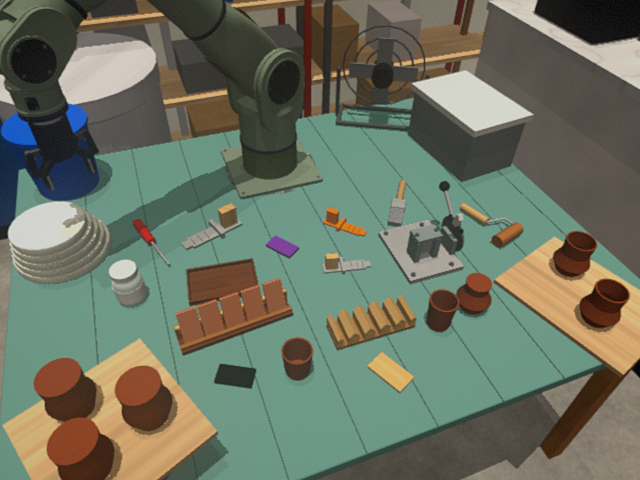

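Run:
```python
from h import *
a=load('top0')['image'];b=load('scene0')['image']
c=cv2.resize(a[195:315,350:495],None,fx=2.75,fy=2.75,interpolation=3)   # ledge+tray
d=cv2.resize(a[140:280,240:345],None,fx=3.8,fy=3.8,interpolation=3)[:,:]
e=cv2.resize(b[245:360,165:425],None,fx=2.3,fy=2.3,interpolation=3)
W=np.zeros((600,800,3),np.uint8)
W[:330,:398]=c[:330,:398]; d=cv2.resize(a[145:273,243:343],None,fx=4.0*.64,fy=4*.64,interpolation=3); W[:d.shape[0],402:402+d.shape[1]]=d
W[335:335+264,:598]=e[:264]
cv2.imwrite('pics/c1.png',W); print(c.shape,d.shape,e.shape)
```

```text
(330, 399, 3) (328, 256, 3) (264, 598, 3)
```

View pics/c1.png

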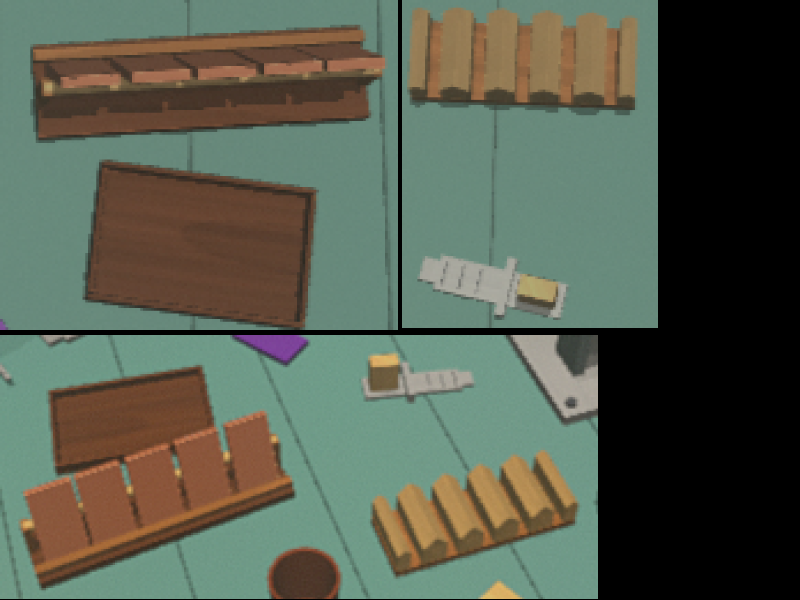

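```bash
cat >> h.py <<'E'
from scipy.linalg import logm,expm
def pose(p,r):
    M=np.eye(4);M[:3,:3]=R.from_euler('xyz',r).as_matrix();M[:3,3]=p;return M
def cur():
    s=env.state();return pose(s['position'],s['ee_rot'])
def down(p,psi,tilt=0,axis='x'):
    "tool down at yaw psi; then tilted by tilt about the tool's own axis"
    M=pose(p,[np.pi,0,psi]); M[:3,:3]=M[:3,:3]@R.from_rotvec(tilt*np.array([axis=='x',axis=='y',0])).as_matrix(); return M
def plan(A,B,n):
    D=np.linalg.inv(A)@B; w=R.from_matrix(D[:3,:3]).as_rotvec()/n; S=sum(R.from_rotvec(w*k).as_matrix() for k in range(n))
    t=np.linalg.solve(S,D[:3,3]); names=['dx','dy','dz','wx','wy','wz']
    v=np.r_[np.round(t,4),np.round(w,4)]
    M=np.eye(4);M[:3,:3]=R.from_rotvec(v[3:]).as_matrix();M[:3,3]=v[:3]
    print(n,'x {'+','.join(f'"{k}":{float(x):g}' for k,x in zip(names,v) if x)+'}')
    return A@np.linalg.matrix_power(M,n)
E
python3 - <<'E'
from h import *
plan(cur(),down([.5,-.235,.27],1.62),16)
# ledge/rack from top view
t=load('top0')
for n,u,v,z in [('lipL',350+33/2.75,195+48/2.75,.02),('lipR',350+363/2.75,195+30/2.75,.02),('rackLfar',243+413/2.56-402/2.56,145+10/2.56,.041),('rackRfar',243+(637-402)/2.56,145+20/2.56,.041),('gtip',252,250,.005),('ggrip',297,260,.047),('trayc',423,284,.005)]: print(n,plane(t,u,v,z))
E
```

```text
16 x {"dx":0.0261,"dy":0.0041,"dz":-0.0024,"wz":-0.0756}
lipL [ 0.58842095 -0.12344263  0.02      ]
lipR [ 0.60835133 -0.38658507  0.02      ]
rackLfar [0.71994817 0.12829524 0.041     ]
rackRfar [ 0.71522565 -0.06185935  0.041     ]
gtip [0.5036818 0.1141224 0.005    ]
ggrip [0.47717857 0.01522725 0.047     ]
trayc [ 0.436049   -0.25709539  0.005     ]
```

Emit:
{"op": "play_rows", "data": {
  "moves": [
    {"dx": 0.026, "dy": 0.004, "dz": -0.0024, "wz": -0.0756},
    {"dx": 0.026, "dy": 0.004, "dz": -0.0024, "wz": -0.0756},
    {"dx": 0.026, "dy": 0.004, "dz": -0.0024, "wz": -0.0756},
    {"dx": 0.026, "dy": 0.004, "dz": -0.0024, "wz": -0.0756},
    {"dx": 0.026, "dy": 0.004, "dz": -0.0024, "wz": -0.0756},
    {"dx": 0.026, "dy": 0.004, "dz": -0.0024, "wz": -0.0756},
    {"dx": 0.026, "dy": 0.004, "dz": -0.0024, "wz": -0.0756},
    {"dx": 0.026, "dy": 0.004, "dz": -0.0024, "wz": -0.0756},
    {"dx": 0.026, "dy": 0.004, "dz": -0.0024, "wz": -0.0756},
    {"dx": 0.026, "dy": 0.004, "dz": -0.0024, "wz": -0.0756},
    {"dx": 0.026, "dy": 0.004, "dz": -0.0024, "wz": -0.0756},
    {"dx": 0.026, "dy": 0.004, "dz": -0.0024, "wz": -0.0756},
    {"dx": 0.026, "dy": 0.004, "dz": -0.0024, "wz": -0.0756},
    {"dx": 0.026, "dy": 0.004, "dz": -0.0024, "wz": -0.0756},
    {"dx": 0.026, "dy": 0.004, "dz": -0.0024, "wz": -0.0756},
    {"dx": 0.026, "dy": 0.004, "dz": -0.0024, "wz": -0.0756},
    {"grip": 0.04},
    {"grip": 0.04}
  ]
}}

```text
invalid input at $.moves[0]: expected keys grip, dx, dy, dz, wx, wy, wz
```

Run:
```python
from h import *
s=snap('wrist','w1'); print(env.state()['position'],env.state()['ee_rot'],s['origin'],s['rotation'])
```

```text
[ 0.22956493 -0.52703742  0.23100889] [-3.14094799e+00  3.57266211e-05  4.10787527e-01] [ 0.29174031 -0.50052219  0.37306009] [-2.71101887e-01  1.54311870e-04 -1.16115998e+00]
```

View pics/w1.png

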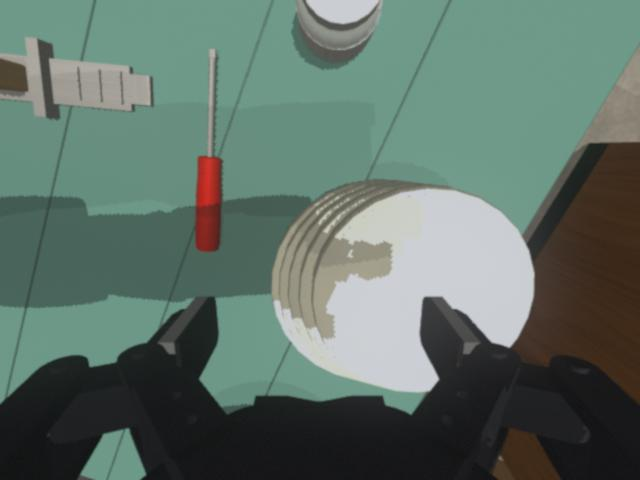

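```bash
sed -i 's/for k,x in zip(names,v) if x)/for k,x in zip(["grip"]+names,[GR]+list(v)))/; s/^def plan/GR=0.04\ndef plan/' h.py
python3 - <<'E'
from h import *
plan(cur(),down([.5,-.235,.27],1.62),11)
E
```

```text
11 x {"grip":0.04,"dx":0.0381,"dy":0.0052,"dz":-0.0035,"wx":-0.0001,"wy":-0,"wz":-0.1099}
```

Emit:
{"op": "play_rows", "data": {
  "moves": [
    {"grip": 0.04, "dx": 0.0381, "dy": 0.0052, "dz": -0.0035, "wx": 0, "wy": 0, "wz": -0.11},
    {"grip": 0.04, "dx": 0.0381, "dy": 0.0052, "dz": -0.0035, "wx": 0, "wy": 0, "wz": -0.11},
    {"grip": 0.04, "dx": 0.0381, "dy": 0.0052, "dz": -0.0035, "wx": 0, "wy": 0, "wz": -0.11},
    {"grip": 0.04, "dx": 0.0381, "dy": 0.0052, "dz": -0.0035, "wx": 0, "wy": 0, "wz": -0.11},
    {"grip": 0.04, "dx": 0.0381, "dy": 0.0052, "dz": -0.0035, "wx": 0, "wy": 0, "wz": -0.11},
    {"grip": 0.04, "dx": 0.0381, "dy": 0.0052, "dz": -0.0035, "wx": 0, "wy": 0, "wz": -0.11},
    {"grip": 0.04, "dx": 0.0381, "dy": 0.0052, "dz": -0.0035, "wx": 0, "wy": 0, "wz": -0.11},
    {"grip": 0.04, "dx": 0.0381, "dy": 0.0052, "dz": -0.0035, "wx": 0, "wy": 0, "wz": -0.11},
    {"grip": 0.04, "dx": 0.0381, "dy": 0.0052, "dz": -0.0035, "wx": 0, "wy": 0, "wz": -0.11},
    {"grip": 0.04, "dx": 0.0381, "dy": 0.0052, "dz": -0.0035, "wx": 0, "wy": 0, "wz": -0.11},
    {"grip": 0.04, "dx": 0.0381, "dy": 0.0052, "dz": -0.0035, "wx": 0, "wy": 0, "wz": -0.11},
    {"grip": 0.04, "dx": 0, "dy": 0, "dz": 0, "wx": 0, "wy": 0, "wz": 0},
    {"grip": 0.04, "dx": 0, "dy": 0, "dz": 0, "wx": 0, "wy": 0, "wz": 0}
  ]
}}

```text
time_s: 1.28
position: [0.5001, -0.2332, 0.2701]
ee_rot: [3.141, -0.0, 1.624]
ft_force: [0.3, -0.7, 0.0]
opening: 0.04
gripper_force: 0.0
```

Run:
```python
from h import *
s=snap('wrist','w1'); print(env.state()['position'],env.state()['ee_rot'],s['origin'],s['rotation'])
```

```text
[ 0.4995441  -0.2347543   0.26979365] [-3.14134927e+00  1.85713960e-04  1.62095427e+00] [ 0.4963894  -0.16597522  0.41220376] [-0.27141708 -0.00072092  0.05230989]
```

View pics/w1.png

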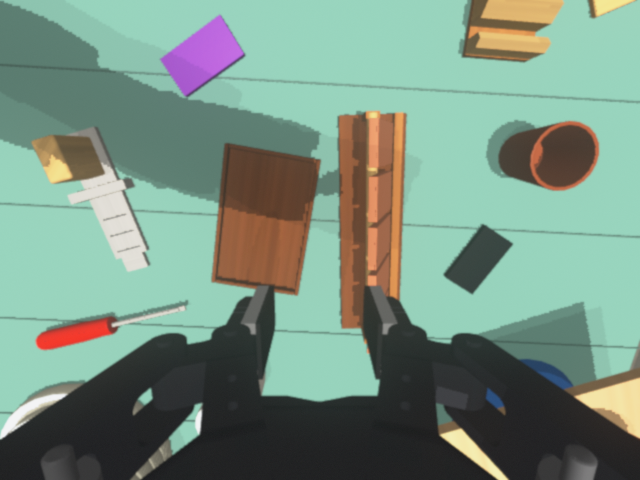

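Run:
```python
from h import *
t=load('top0');im=t['image']; 
for (u,v) in [(380,223),(382,220),(405,222),(380,212)]: print(im[v,u],cv2.cvtColor(im[v:v+1,u:u+1],cv2.COLOR_BGR2HSV)[0,0])
s=load('scene0');b=s['image']
for (x,y) in [(50,530),(27,530),(110,540),(150,480),(52,487)]:
    u,v=int(165+x/2.3),int(245+(y-335)/2.3); print(u,v,b[v,u],cv2.cvtColor(b[v:v+1,u:u+1],cv2.COLOR_BGR2HSV)[0,0])
c=cv2.resize(im[200:235,355:495],None,fx=5.6,fy=5.6,interpolation=cv2.INTER_CUBIC)
d=cv2.resize(b[275:350,170:300],None,fx=5.1,fy=5.1,interpolation=cv2.INTER_CUBIC)
W=np.zeros((600,800,3),np.uint8);W[:196,:784]=c;W[210:592,:663]=d[:382]
cv2.imwrite('pics/c2.png',W)
```

```text
[ 85 112 167] [ 10 125 167]
[55 71 98] [ 11 112  98]
[ 82 109 164] [ 10 128 164]
[ 69 107 154] [ 13 141 154]
186 329 [ 60  87 138] [ 10 144 138]
176 329 [ 64 108 162] [ 13 154 162]
212 334 [ 56 105 163] [ 14 167 163]
230 308 [ 59  83 137] [  9 145 137]
187 311 [ 61  88 138] [ 11 142 138]
```

View pics/c2.png

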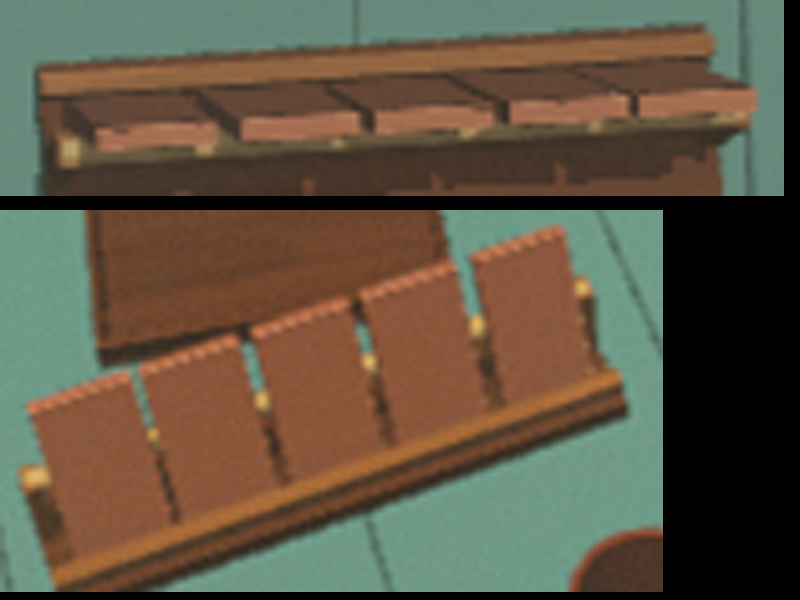

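Run:
```python
from h import *
t=load('top0');s=load('scene0')
c=cv2.cvtColor(t['image'],cv2.COLOR_BGR2HSV).astype(int)
m=((c[...,0]<=11)&(c[...,1]<140)&(c[...,1]>90)&(c[...,2]>135)).astype(np.uint8); m[:212]=0;m[228:]=0;m[:,:365]=0;m[:,495:]=0
n,l,st,ce=cv2.connectedComponentsWithStats(m)
T=[(ce[i],st[i]) for i in range(1,n) if st[i][4]>20]; T.sort(key=lambda a:a[0][0])
for a in T: print(np.round(a[0],1),a[1])
S=[((28+130)/2,(408+376)/2),((142+240)/2,355),(300,316),(409.5,279.5),(518,244)][::-1]
S=[(170+x/5.1,275+(y-210)/5.1) for x,y in S]
P=[]
for (ct,_),b in zip(T,S):
    p,e=tri((t,*(ct)),(s,*b)); P.append(p); print('tri',np.round(p,4),'gap',round(e,4),'plane.087',np.round(plane(t,*ct,.0872)[:2],4))
P=np.array(P);print(np.polyfit(P[:,1],P[:,0],1),np.linalg.norm(np.diff(P,axis=0),axis=1))
```

```text
[382.8 223.7] [372 222  22   5  74]
[408.  222.2] [398 220  21   5  80]
[431.6 220.8] [422 219  21   5  76]
[455.8 219.2] [446 217  21   5  73]
[479.  217.8] [469 216  21   5  79]
tri [ 0.5488 -0.157   0.0894] gap 0.0026 plane.087 [ 0.5489 -0.1586]
tri [ 0.5529 -0.2081  0.0902] gap 0.0029 plane.087 [ 0.5531 -0.2101]
tri [ 0.5565 -0.2571  0.0896] gap 0.0012 plane.087 [ 0.5569 -0.2583]
tri [ 0.5611 -0.3063  0.0893] gap 0.0023 plane.087 [ 0.5613 -0.3081]
tri [ 0.5648 -0.3543  0.0895] gap 0.0017 plane.087 [ 0.5652 -0.3559]
[-0.08165666  0.53586416] [0.05122471 0.04920645 0.0493828  0.04814234]
```

Emit:
{"op": "play_rows", "data": {
  "moves": [
    {"grip": 0.04, "dx": 0.032, "dy": 0.021, "dz": 0, "wx": 0, "wy": 0, "wz": 0},
    {"grip": 0.04, "dx": 0.032, "dy": 0.021, "dz": 0, "wx": 0, "wy": 0, "wz": 0},
    {"grip": 0.04, "dx": 0.032, "dy": 0.021, "dz": 0, "wx": 0, "wy": 0, "wz": 0},
    {"grip": 0.04, "dx": 0.032, "dy": 0.021, "dz": 0, "wx": 0, "wy": 0, "wz": 0},
    {"grip": 0.04, "dx": 0.032, "dy": 0.021, "dz": 0, "wx": 0, "wy": 0, "wz": 0},
    {"grip": 0.04, "dx": 0.032, "dy": 0.021, "dz": 0, "wx": 0, "wy": 0, "wz": 0},
    {"grip": 0.04, "dx": 0.032, "dy": 0.021, "dz": 0, "wx": 0, "wy": 0, "wz": 0},
    {"grip": 0.04, "dx": 0, "dy": 0, "dz": 0, "wx": 0, "wy": 0, "wz": 0},
    {"grip": 0.04, "dx": 0, "dy": 0, "dz": 0, "wx": 0, "wy": 0, "wz": 0}
  ]
}}

```text
time_s: 2.08
position: [0.6355, -0.003, 0.2688]
ee_rot: [-3.14, -0.0, 1.621]
ft_force: [0.2, -0.2, 0.2]
opening: 0.0401
gripper_force: 0.0
```

Run:
```python
from h import *
s=snap('wrist','w2'); print(env.state()['position'],env.state()['ee_rot'],s['origin'],s['rotation'])
a=cv2.cvtColor(s['image'],cv2.COLOR_BGR2GRAY)
print([np.round(proj(s,p)) for p in ([.72,.128,.041],[.715,-.062,.041],[.65,.128,.041],[.65,-.06,.041])])
W=np.zeros((600,800,3),np.uint8);c=cv2.resize(s['image'][60:340,240:600],None,fx=2.1,fy=2.1,interpolation=2);W[:c.shape[0],:c.shape[1]]=c;cv2.imwrite('pics/c3.png',W)
```

```text
[ 0.63519649 -0.00468353  0.26914721] [-3.14063749e+00  6.54074765e-04  1.61955147e+00] [0.63223291 0.06420432 0.41095293] [-0.27158777  0.00074278  0.0495001 ]
[array([410.,  87.]), array([385., 266.]), array([340.,  83.]), array([329., 262.])]
```

View pics/c3.png

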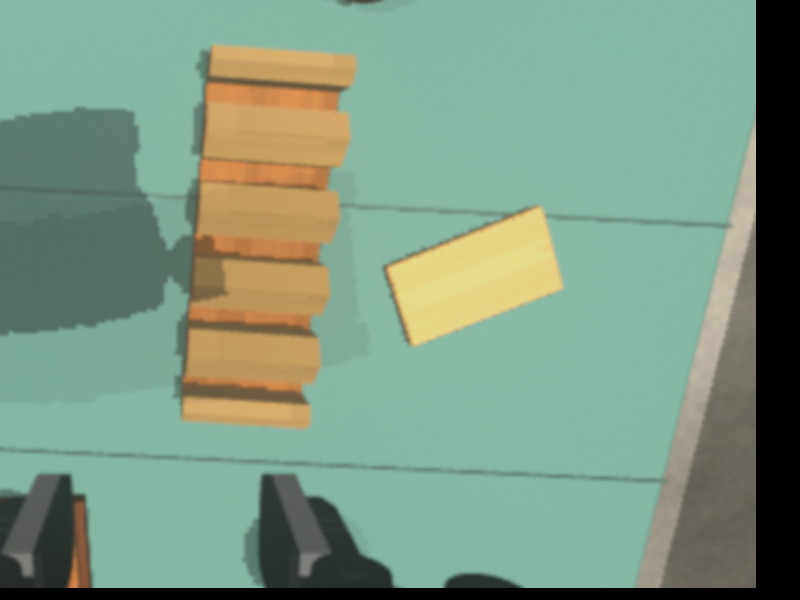

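Run:
```python
from h import *
t=load('top0');w=load('w2')
tp=dict(farL=(413,10),farR=(637,20),nearL=(412,97),nearR=(633,105)); wp=dict(farL=(356,57),farR=(310,428),nearL=(211,46),nearR=(182,419))
A=[];B=[]
for k in tp:
    a=(243+(tp[k][0]-402)/2.56,145+tp[k][1]/2.56); b=(240+wp[k][0]/2.1,60+wp[k][1]/2.1)
    p,e=tri((t,*a),(w,*b)); print(k,np.round(p,4),round(e,4),'top@41',np.round(plane(t,*a,.041)[:2],4),'wrist@41',np.round(plane(w,*b,.041)[:2],4)); A.append(plane(t,*a,.041)); B.append(plane(w,*b,.041))
print(np.mean(A,0),np.mean(B,0))
# slot edges along mid line in wrist
Kx=lambda x,y:(240+x/2.1,60+y/2.1)
for y in [(86,104),(159,180),(236,257),(306,323),(378,388)]:
    x=205-(y[0]-86)*.07+30
    print([np.round(plane(w,*Kx(x+25,yy),.034)[:2],4) for yy in y])
```

```text
farL [0.7198 0.128  0.041 ] 0.0006 top@41 [0.7199 0.1283] wrist@41 [0.7197 0.1277]
farR [ 0.7194 -0.0625  0.0304] 0.0005 top@41 [ 0.7152 -0.0619] wrist@41 [ 0.7172 -0.0591]
nearL [0.6512 0.1312 0.0175] 0.0041 top@41 [0.6435 0.1263] wrist@41 [0.6504 0.1291]
nearR [ 0.6464 -0.0612  0.0256] 0.0036 top@41 [ 0.6404 -0.0592] wrist@41 [ 0.6471 -0.0575]
[0.67975422 0.03339757 0.041     ] [0.68360911 0.03505981 0.041     ]
[array([0.676 , 0.1136]), array([0.6767, 0.1054])]
[array([0.6763, 0.0794]), array([0.6771, 0.0693])]
[array([0.6767, 0.0414]), array([0.6775, 0.0307])]
[array([0.677 , 0.0049]), array([ 0.6778, -0.0042])]
[array([ 0.6774, -0.0347]), array([ 0.6779, -0.0404])]
```

```bash
cat > tile.py <<'E'
import h,sys
from h import *
T=np.array([[.549,-.158,.088],[.553,-.2092,.088],[.5567,-.2579,.088],[.5612,-.3074,.088],[.565,-.3553,.088]])
C=np.array([.684,.0355]);eps=.019
slot=lambda k:C+.038*k*np.array([eps,1])
G=lambda i,b:down(T[i]+b*np.array([.341,.027,-.94]),np.pi/2+.08,-.349)
S=lambda k,z:down([*slot(k),z],np.pi-eps)
def go(name,A,B,n,g): print(name,end=' ');h.GR=g;return plan(A,B,n)
def pick(i,A,n=14):
    A=go('to pre',A,G(i,-.06),n,.03); A=go('in',A,G(i,.029),4,.03); return A
def place(i,k,A):
    A=go('out',A,G(i,-.08),4,.0); A=go('over',A,S(k,.17),14,.0); A=go('down',A,S(k,.075),4,.0); return A
E
python3 - <<'E'
from tile import *
A=pick(0,cur(),9); place(0,0,A)
E
```

```text
to pre 9 x {"grip":0.03,"dx":-0.0165,"dy":-0.015,"dz":0.0118,"wx":-0.0389,"wy":0.0007,"wz":-0.0034}
in 4 x {"grip":0.03,"dx":0.0001,"dy":0.0001,"dz":0.0222,"wx":0,"wy":-0,"wz":-0.0001}
out 4 x {"grip":0,"dx":-0,"dy":0,"dz":-0.0273,"wx":0,"wy":-0,"wz":0}
over 14 x {"grip":0,"dx":0.0022,"dy":0.0196,"dz":0.0031,"wx":0.0203,"wy":0.0183,"wz":-0.104}
down 4 x {"grip":0,"dx":0,"dy":0.0001,"dz":0.0238,"wx":-0.0002,"wy":-0,"wz":0.0001}
```

Emit:
{"op": "play_rows", "data": {
  "newtons": 40,
  "moves": [
    {"grip": 0.03, "dx": -0.0165, "dy": -0.015, "dz": 0.0118, "wx": -0.0389, "wy": 0.0007, "wz": -0.0034},
    {"grip": 0.03, "dx": -0.0165, "dy": -0.015, "dz": 0.0118, "wx": -0.0389, "wy": 0.0007, "wz": -0.0034},
    {"grip": 0.03, "dx": -0.0165, "dy": -0.015, "dz": 0.0118, "wx": -0.0389, "wy": 0.0007, "wz": -0.0034},
    {"grip": 0.03, "dx": -0.0165, "dy": -0.015, "dz": 0.0118, "wx": -0.0389, "wy": 0.0007, "wz": -0.0034},
    {"grip": 0.03, "dx": -0.0165, "dy": -0.015, "dz": 0.0118, "wx": -0.0389, "wy": 0.0007, "wz": -0.0034},
    {"grip": 0.03, "dx": -0.0165, "dy": -0.015, "dz": 0.0118, "wx": -0.0389, "wy": 0.0007, "wz": -0.0034},
    {"grip": 0.03, "dx": -0.0165, "dy": -0.015, "dz": 0.0118, "wx": -0.0389, "wy": 0.0007, "wz": -0.0034},
    {"grip": 0.03, "dx": -0.0165, "dy": -0.015, "dz": 0.0118, "wx": -0.0389, "wy": 0.0007, "wz": -0.0034},
    {"grip": 0.03, "dx": -0.0165, "dy": -0.015, "dz": 0.0118, "wx": -0.0389, "wy": 0.0007, "wz": -0.0034},
    {"grip": 0.03, "dx": 0, "dy": 0, "dz": 0, "wx": 0, "wy": 0, "wz": 0},
    {"grip": 0.03, "dx": 0, "dy": 0, "dz": 0, "wx": 0, "wy": 0, "wz": 0}
  ]
}}

```text
time_s: 3.05
position: [0.5271, -0.1615, 0.1439]
ee_rot: [2.793, -0.001, 1.647]
ft_force: [-0.1, 0.2, -0.1]
opening: 0.0295
gripper_force: 0.0
```

Run:
```python
from tile import *
s=snap('wrist','w3'); print(env.state()['position'],env.state()['ee_rot'])
print('top corners expected',[np.round(proj(s,T[i]+np.array([-.08,1,0])*.022*q)) for i in (0,1) for q in (-1,1)])
pick(0,cur(),1)
```

```text
[ 0.52821395 -0.1603803   0.14463574] [ 2.79189580e+00 -6.52741987e-04  1.64927311e+00]
top corners expected [array([322., 290.]), array([322., 223.]), array([322., 360.]), array([322., 300.])]
to pre 1 x {"grip":0.03,"dx":0.0007,"dy":0.0003,"dz":0.0004,"wx":0.0007,"wy":-0.0001,"wz":-0.0017}
in 4 x {"grip":0.03,"dx":0,"dy":-0,"dz":0.0222,"wx":-0,"wy":0,"wz":0}
```

View pics/w3.png

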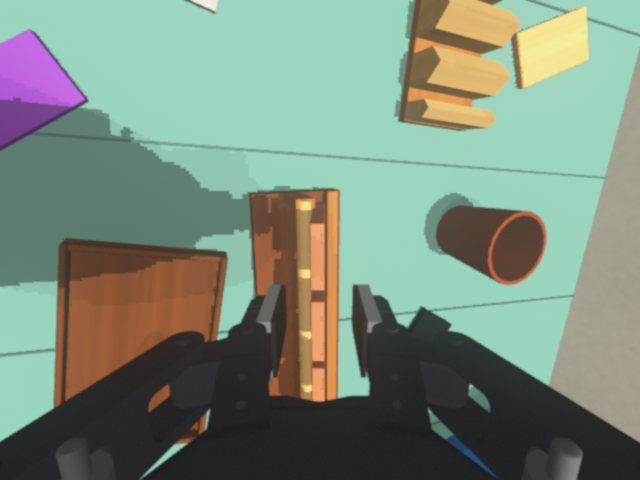

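Emit:
{"op": "play_rows", "data": {
  "newtons": 40,
  "moves": [
    {"grip": 0.03, "dx": 0.0005, "dy": -0.0005, "dz": 0.0225, "wx": 0, "wy": 0, "wz": 0},
    {"grip": 0.03, "dx": 0, "dy": -0.0005, "dz": 0.0225, "wx": 0, "wy": 0, "wz": 0},
    {"grip": 0.03, "dx": 0, "dy": -0.0005, "dz": 0.0225, "wx": 0, "wy": 0, "wz": 0},
    {"grip": 0.03, "dx": 0, "dy": 0, "dz": 0.0225, "wx": 0, "wy": 0, "wz": 0},
    {"grip": 0.03, "dx": 0, "dy": 0, "dz": 0, "wx": 0, "wy": 0, "wz": 0},
    {"grip": 0, "dx": 0, "dy": 0, "dz": 0, "wx": 0, "wy": 0, "wz": 0},
    {"grip": 0, "dx": 0, "dy": 0, "dz": 0, "wx": 0, "wy": 0, "wz": 0},
    {"grip": 0, "dx": 0, "dy": 0, "dz": 0, "wx": 0, "wy": 0, "wz": 0},
    {"grip": 0, "dx": 0, "dy": 0, "dz": 0, "wx": 0, "wy": 0, "wz": 0}
  ]
}}

```text
time_s: 3.85
position: [0.5638, -0.1604, 0.0676]
ee_rot: [2.811, -0.008, 1.654]
ft_force: [-8.4, 0.9, -2.4]
opening: 0.009
gripper_force: 38.0
```

Run:
```python
from tile import *
place(0,0,cur())
```

```text
out 4 x {"grip":0,"dx":0.001,"dy":-0.002,"dz":-0.026,"wx":-0.0047,"wy":-0.0022,"wz":0}
over 14 x {"grip":0,"dx":0.0023,"dy":0.0196,"dz":0.0031,"wx":0.0202,"wy":0.0183,"wz":-0.104}
down 4 x {"grip":0,"dx":-0.0002,"dy":-0.0001,"dz":0.0237,"wx":0,"wy":0.0002,"wz":0.0001}
```

Emit:
{"op": "play_rows", "data": {
  "moves": [
    {"grip": 0.03, "dx": 0, "dy": 0, "dz": 0, "wx": 0, "wy": 0, "wz": 0},
    {"grip": 0.03, "dx": 0, "dy": 0, "dz": 0, "wx": 0, "wy": 0, "wz": 0},
    {"grip": 0.03, "dx": 0, "dy": 0, "dz": 0, "wx": 0, "wy": 0, "wz": 0}
  ]
}}

```text
time_s: 4.1
position: [0.5661, -0.1603, 0.068]
ee_rot: [2.807, -0.008, 1.654]
ft_force: [0.7, 0.5, 0.1]
opening: 0.0301
gripper_force: 0.0
```

Run:
```python
from tile import *
s=env.state();print(s['position'],s['ee_rot'],s['ft_force'],s['opening'],G(0,.029)[:3,3],R.from_matrix(G(0,.029)[:3,:3]).as_euler('xyz'))
```

```text
[ 0.56607196 -0.16027117  0.06803842] [ 2.80659732 -0.00791185  1.65435654] [0.74236707 0.45943363 0.1084364 ] 0.03005366216034164 [ 0.558889 -0.157217  0.06074 ] [2.79259265e+00 2.22044605e-16 1.65079633e+00]
```

Emit:
{"op": "play_rows", "data": {
  "moves": [
    {"grip": 0.03, "dx": 0, "dy": -0.003, "dz": 0, "wx": 0, "wy": 0, "wz": 0},
    {"grip": 0.03, "dx": 0.001, "dy": -0.003, "dz": 0, "wx": -0.007, "wy": 0, "wz": 0},
    {"grip": 0.03, "dx": 0.001, "dy": -0.002, "dz": 0, "wx": -0.007, "wy": 0.004, "wz": 0},
    {"grip": 0.03, "dx": 0.001, "dy": 0, "dz": 0, "wx": 0, "wy": 0.004, "wz": 0},
    {"grip": 0.03, "dx": 0, "dy": 0, "dz": 0, "wx": 0, "wy": 0, "wz": 0},
    {"grip": 0.03, "dx": 0, "dy": 0, "dz": 0, "wx": 0, "wy": 0, "wz": 0}
  ]
}}

```text
time_s: 4.6
position: [0.563, -0.1604, 0.069]
ee_rot: [2.804, -0.021, 1.658]
ft_force: [0.4, -0.9, -0.4]
opening: 0.0298
gripper_force: 0.0
```

Run:
```python
from tile import *
s=env.state();print(s['position'],s['ee_rot'],s['ft_force'],s['opening']);go('in',cur(),G(0,.029),2,.03)
```

```text
[ 0.56303015 -0.16044438  0.06901157] [ 2.80413442 -0.02076552  1.65849451] [ 0.36154391 -0.87359426 -0.44779105] 0.029849189888018414
in 2 x {"grip":0.03,"dx":0.0017,"dy":-0.0032,"dz":0.0033,"wx":-0.0058,"wy":-0.0111,"wz":0.0001}
```

Emit:
{"op": "play_rows", "data": {
  "moves": [
    {"grip": 0.03, "dx": 0.002, "dy": -0.003, "dz": 0.003, "wx": -0.006, "wy": -0.011, "wz": 0},
    {"grip": 0.03, "dx": 0.002, "dy": -0.003, "dz": 0.003, "wx": -0.006, "wy": -0.011, "wz": 0},
    {"grip": 0.03, "dx": 0, "dy": 0, "dz": 0, "wx": 0, "wy": 0, "wz": 0}
  ]
}}

```text
time_s: 4.85
position: [0.5669, -0.1596, 0.068]
ee_rot: [2.807, -0.006, 1.654]
ft_force: [0.7, 0.9, 0.7]
opening: 0.0297
gripper_force: 0.0
```

Run:
```python
from tile import *
s=env.state();print(s['position'],s['ee_rot'],s['ft_force'],s['joints'],s['effort']);go('in',cur(),G(0,.029),2,.03)
```

```text
[ 0.56690927 -0.1596116   0.06795872] [ 2.80679883 -0.00582933  1.65444721] [0.66589731 0.85783295 0.67733947] [ 3.73654379e-01  9.00998335e-01 -1.61631042e-01  1.93518301e+00
  3.56573206e-01  8.68776344e-04  1.87656406e-02] [  0.56735063 -88.2266736   -1.02685813 -10.33464879  -0.4892813
  -1.57252472   0.26918588]
in 2 x {"grip":0.03,"dx":0.0015,"dy":-0.0049,"dz":0.0021,"wx":-0.0071,"wy":-0.0034,"wz":0.0007}
```

```bash
python3 - <<'E'
s=open('tile.py').read()
a=s.index('G=lambda');b=s.index('S=lambda')
s=s[:a]+'''TL=.29
def G(i,b):
    M=down([0,0,0],np.pi/2+.08,-TL); M[:3,3]=T[i]+.010*np.array([.341,.027,-.94])+(b-.010)*M[:3,2]; return M
'''+s[b:]
open('tile.py','w').write(s)
E
python3 - <<'E'
from tile import *
A=go('in',cur(),G(0,.029),3,.03); place(0,0,A)
E
```

```text
in 3 x {"grip":0.03,"dx":0.001,"dy":-0.0036,"dz":0.0015,"wx":0.0149,"wy":-0.0022,"wz":0.0006}
out 4 x {"grip":0,"dx":0,"dy":0,"dz":-0.0273,"wx":0,"wy":-0,"wz":-0}
over 14 x {"grip":0,"dx":0.0025,"dy":0.0194,"dz":0.0026,"wx":0.0168,"wy":0.0152,"wz":-0.1043}
down 4 x {"grip":0,"dx":0.0002,"dy":-0.0001,"dz":0.0237,"wx":0,"wy":0.0001,"wz":-0.0002}
```

Emit:
{"op": "play_rows", "data": {
  "moves": [
    {"grip": 0.03, "dx": 0.001, "dy": -0.0036, "dz": 0.0015, "wx": 0.015, "wy": -0.002, "wz": 0},
    {"grip": 0.03, "dx": 0.001, "dy": -0.0036, "dz": 0.0015, "wx": 0.015, "wy": -0.002, "wz": 0},
    {"grip": 0.03, "dx": 0.001, "dy": -0.0036, "dz": 0.0015, "wx": 0.015, "wy": -0.002, "wz": 0},
    {"grip": 0.03, "dx": 0, "dy": 0, "dz": 0, "wx": 0, "wy": 0, "wz": 0},
    {"grip": 0.03, "dx": 0, "dy": 0, "dz": 0, "wx": 0, "wy": 0, "wz": 0}
  ]
}}

```text
time_s: 5.27
position: [0.5573, -0.1578, 0.0602]
ee_rot: [2.852, -0.001, 1.652]
ft_force: [-0.0, -0.1, -0.1]
opening: 0.0299
gripper_force: 0.0
```

Run:
```python
from tile import *
s=env.state();print(s['position'],s['ee_rot'],s['ft_force'],s['joints'][5]);go('in',cur(),G(0,.029),2,.03)
```

```text
[ 0.55733017 -0.15776047  0.0602305 ] [ 2.85223182e+00 -7.82477878e-04  1.65217358e+00] [-0.04488034 -0.14526117 -0.05229722] 0.03917308332792706
in 2 x {"grip":0.03,"dx":0.0002,"dy":0.0003,"dz":-0,"wx":-0.0003,"wy":-0.0006,"wz":0.0005}
```

Emit:
{"op": "play_rows", "data": {
  "newtons": 40,
  "moves": [
    {"grip": 0, "dx": 0, "dy": 0, "dz": 0, "wx": 0, "wy": 0, "wz": 0},
    {"grip": 0, "dx": 0, "dy": 0, "dz": 0, "wx": 0, "wy": 0, "wz": 0},
    {"grip": 0, "dx": 0, "dy": 0, "dz": 0, "wx": 0, "wy": 0, "wz": 0},
    {"grip": 0, "dx": 0, "dy": 0, "dz": 0, "wx": 0, "wy": 0, "wz": 0},
    {"grip": 0, "dx": 0, "dy": 0, "dz": -0.018, "wx": 0, "wy": 0, "wz": 0},
    {"grip": 0, "dx": 0, "dy": 0, "dz": -0.018, "wx": 0, "wy": 0, "wz": 0},
    {"grip": 0, "dx": 0, "dy": 0, "dz": -0.018, "wx": 0, "wy": 0, "wz": 0},
    {"grip": 0, "dx": 0, "dy": 0, "dz": -0.018, "wx": 0, "wy": 0, "wz": 0},
    {"grip": 0, "dx": 0, "dy": 0, "dz": -0.018, "wx": 0, "wy": 0, "wz": 0},
    {"grip": 0, "dx": 0, "dy": 0, "dz": -0.018, "wx": 0, "wy": 0, "wz": 0},
    {"grip": 0, "dx": 0, "dy": 0, "dz": 0, "wx": 0, "wy": 0, "wz": 0}
  ]
}}

```text
time_s: 6.18
position: [0.5266, -0.1612, 0.1666]
ee_rot: [2.849, 0.001, 1.651]
ft_force: [0.4, 0.1, 0.4]
opening: 0.0085
gripper_force: 40.3
```

Run:
```python
from tile import *
A=go('over',cur(),S(0,.17),14,0);A=go('down',A,S(0,.075),4,0)
```

```text
over 14 x {"grip":0,"dx":0.0026,"dy":0.0194,"dz":0.0027,"wx":0.0169,"wy":0.0154,"wz":-0.1043}
down 4 x {"grip":0,"dx":-0.0001,"dy":0,"dz":0.0238,"wx":0,"wy":0.0001,"wz":0}
```

Emit:
{"op": "play_rows", "data": {
  "moves": [
    {"grip": 0, "dx": 0.0026, "dy": 0.0194, "dz": 0.0027, "wx": 0.0169, "wy": 0.0154, "wz": -0.1043},
    {"grip": 0, "dx": 0.0026, "dy": 0.0194, "dz": 0.0027, "wx": 0.0169, "wy": 0.0154, "wz": -0.1043},
    {"grip": 0, "dx": 0.0026, "dy": 0.0194, "dz": 0.0027, "wx": 0.0169, "wy": 0.0154, "wz": -0.1043},
    {"grip": 0, "dx": 0.0026, "dy": 0.0194, "dz": 0.0027, "wx": 0.0169, "wy": 0.0154, "wz": -0.1043},
    {"grip": 0, "dx": 0.0026, "dy": 0.0194, "dz": 0.0027, "wx": 0.0169, "wy": 0.0154, "wz": -0.1043},
    {"grip": 0, "dx": 0.0026, "dy": 0.0194, "dz": 0.0027, "wx": 0.0169, "wy": 0.0154, "wz": -0.1043},
    {"grip": 0, "dx": 0.0026, "dy": 0.0194, "dz": 0.0027, "wx": 0.0169, "wy": 0.0154, "wz": -0.1043},
    {"grip": 0, "dx": 0.0026, "dy": 0.0194, "dz": 0.0027, "wx": 0.0169, "wy": 0.0154, "wz": -0.1043},
    {"grip": 0, "dx": 0.0026, "dy": 0.0194, "dz": 0.0027, "wx": 0.0169, "wy": 0.0154, "wz": -0.1043},
    {"grip": 0, "dx": 0.0026, "dy": 0.0194, "dz": 0.0027, "wx": 0.0169, "wy": 0.0154, "wz": -0.1043},
    {"grip": 0, "dx": 0.0026, "dy": 0.0194, "dz": 0.0027, "wx": 0.0169, "wy": 0.0154, "wz": -0.1043},
    {"grip": 0, "dx": 0.0026, "dy": 0.0194, "dz": 0.0027, "wx": 0.0169, "wy": 0.0154, "wz": -0.1043},
    {"grip": 0, "dx": 0.0026, "dy": 0.0194, "dz": 0.0027, "wx": 0.0169, "wy": 0.0154, "wz": -0.1043},
    {"grip": 0, "dx": 0.0026, "dy": 0.0194, "dz": 0.0027, "wx": 0.0169, "wy": 0.0154, "wz": -0.1043},
    {"grip": 0, "dx": 0, "dy": 0, "dz": 0, "wx": 0, "wy": 0, "wz": 0},
    {"grip": 0, "dx": 0, "dy": 0, "dz": 0, "wx": 0, "wy": 0, "wz": 0}
  ]
}}

```text
time_s: 7.52
position: [0.6834, 0.0376, 0.1663]
ee_rot: [3.14, -0.004, 3.125]
ft_force: [0.1, -1.2, -1.0]
opening: 0.0083
gripper_force: 40.1
```

Run:
```python
from tile import *
s=snap('wrist','w4');print(env.state()['position'],env.state()['ee_rot'])
A=go('down',cur(),S(0,.075),4,0)
c=s['image'][40:480,60:580]
W=np.zeros((600,800,3),np.uint8);q=cv2.resize(c,(709,600),interpolation=2);W[:,:709]=q;cv2.imwrite('pics/c4.png',W)
```

```text
[0.68352089 0.03620001 0.16664055] [ 3.14041690e+00 -3.02000463e-03  3.12270378e+00]
down 4 x {"grip":0,"dx":-0.0002,"dy":-0.0002,"dz":0.0229,"wx":0.0003,"wy":-0.0008,"wz":0}
```

View pics/c4.png

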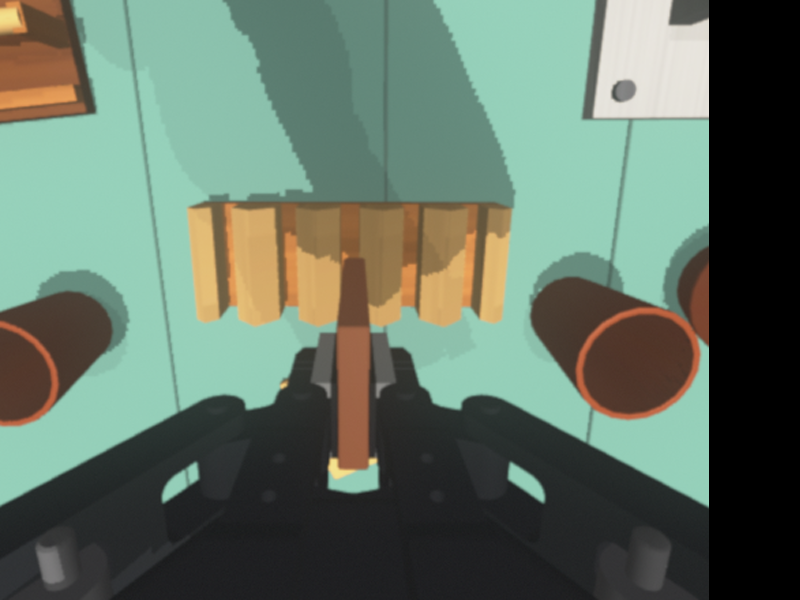

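Emit:
{"op": "play_rows", "data": {
  "moves": [
    {"grip": 0, "dx": 0, "dy": -0.0006, "dz": 0.023, "wx": 0, "wy": -0.0008, "wz": 0},
    {"grip": 0, "dx": 0, "dy": -0.0006, "dz": 0.023, "wx": 0, "wy": -0.0008, "wz": 0},
    {"grip": 0, "dx": 0, "dy": 0, "dz": 0.023, "wx": 0, "wy": -0.0008, "wz": 0},
    {"grip": 0, "dx": 0, "dy": 0, "dz": 0.0115, "wx": 0, "wy": -0.0008, "wz": 0},
    {"grip": 0, "dx": 0, "dy": 0, "dz": 0.0115, "wx": 0, "wy": 0, "wz": 0},
    {"grip": 0, "dx": 0, "dy": 0, "dz": 0, "wx": 0, "wy": 0, "wz": 0}
  ]
}}

```text
time_s: 8.07
position: [0.6829, 0.0345, 0.0736]
ee_rot: [3.141, -0.001, 3.123]
ft_force: [0.2, -0.6, -1.5]
opening: 0.0088
gripper_force: 40.6
```

Emit:
{"op": "play_rows", "data": {
  "moves": [
    {"grip": 0, "dx": 0, "dy": 0, "dz": 0.005, "wx": 0, "wy": 0, "wz": 0},
    {"grip": 0, "dx": 0, "dy": 0, "dz": 0.004, "wx": 0, "wy": 0, "wz": 0},
    {"grip": 0, "dx": 0, "dy": 0, "dz": 0.003, "wx": 0, "wy": 0, "wz": 0},
    {"grip": 0, "dx": 0, "dy": 0, "dz": 0, "wx": 0, "wy": 0, "wz": 0},
    {"grip": 0, "dx": 0, "dy": 0, "dz": 0, "wx": 0, "wy": 0, "wz": 0}
  ]
}}

```text
time_s: 8.48
position: [0.6835, 0.0353, 0.0636]
ee_rot: [3.14, 0.001, 3.124]
ft_force: [-0.6, -0.4, -0.5]
opening: 0.0085
gripper_force: 40.6
```

Emit:
{"op": "play_rows", "data": {
  "moves": [
    {"grip": 0, "dx": 0, "dy": 0, "dz": 0.002, "wx": 0, "wy": 0, "wz": 0},
    {"grip": 0, "dx": 0, "dy": 0, "dz": 0.001, "wx": 0, "wy": 0, "wz": 0},
    {"grip": 0, "dx": 0, "dy": 0, "dz": 0, "wx": 0, "wy": 0, "wz": 0},
    {"grip": 0, "dx": 0, "dy": 0, "dz": 0, "wx": 0, "wy": 0, "wz": 0}
  ]
}}

```text
time_s: 8.82
position: [0.6834, 0.0352, 0.0603]
ee_rot: [3.14, 0.001, 3.124]
ft_force: [-0.4, -0.3, -0.9]
opening: 0.0082
gripper_force: 40.6
```

Emit:
{"op": "play_rows", "data": {
  "moves": [
    {"grip": 0, "dx": 0, "dy": 0, "dz": 0.002, "wx": 0, "wy": 0, "wz": 0},
    {"grip": 0, "dx": 0, "dy": 0, "dz": 0, "wx": 0, "wy": 0, "wz": 0},
    {"grip": 0, "dx": 0, "dy": 0, "dz": 0, "wx": 0, "wy": 0, "wz": 0}
  ]
}}

```text
time_s: 9.07
position: [0.6839, 0.0356, 0.0598]
ee_rot: [3.14, 0.002, 3.123]
ft_force: [-3.9, -0.5, 18.7]
opening: 0.0084
gripper_force: 43.7
```

Emit:
{"op": "play_rows", "data": {
  "moves": [
    {"grip": 0.024, "dx": 0, "dy": 0, "dz": -0.001, "wx": 0, "wy": 0, "wz": 0},
    {"grip": 0.024, "dx": 0, "dy": 0, "dz": 0, "wx": 0, "wy": 0, "wz": 0},
    {"grip": 0.024, "dx": 0, "dy": 0, "dz": 0, "wx": 0, "wy": 0, "wz": 0},
    {"grip": 0.024, "dx": 0, "dy": 0, "dz": -0.01, "wx": 0, "wy": 0, "wz": 0},
    {"grip": 0.024, "dx": 0, "dy": 0, "dz": -0.02, "wx": 0, "wy": 0, "wz": 0},
    {"grip": 0.024, "dx": 0, "dy": 0, "dz": -0.035, "wx": 0, "wy": 0, "wz": 0},
    {"grip": 0.03, "dx": 0, "dy": 0, "dz": -0.035, "wx": 0, "wy": 0, "wz": 0},
    {"grip": 0.03, "dx": 0, "dy": 0, "dz": 0, "wx": 0, "wy": 0, "wz": 0}
  ]
}}

```text
time_s: 9.73
position: [0.6853, 0.0359, 0.1666]
ee_rot: [3.138, 0.009, 3.123]
ft_force: [0.5, -0.3, 0.3]
opening: 0.0299
gripper_force: 0.0
```

```bash
sed -i 's/C=np.array(\[.684,.0355\])/C=np.array([.684,.035])/; s/TL=.29/TL=.31/' tile.py
python3 - <<'E'
from tile import *
s=snap('wrist','w5');b=np.vstack([s['image'][40:480,60:580]]);cv2.imwrite('pics/c5.png',b)
A=pick(1,cur()); A=go('out',A,G(1,-.08),4,0);A=go('over',A,S(1,.17),14,0);A=go('down',A,S(1,.061),5,0)
E
```

```text
to pre 14 x {"grip":0.03,"dx":-0.0034,"dy":-0.0223,"dz":-0.0018,"wx":-0.0175,"wy":-0.0161,"wz":0.1043}
in 4 x {"grip":0.03,"dx":-0,"dy":-0,"dz":0.0222,"wx":-0,"wy":0.0001,"wz":-0.0001}
out 4 x {"grip":0,"dx":-0,"dy":-0,"dz":-0.0272,"wx":-0,"wy":0,"wz":0}
over 14 x {"grip":0,"dx":0.0076,"dy":0.024,"dz":0.0033,"wx":0.018,"wy":0.0163,"wz":-0.1042}
down 5 x {"grip":0,"dx":-0,"dy":0.0001,"dz":0.0218,"wx":-0,"wy":-0.0001,"wz":-0}
```

View pics/c5.png

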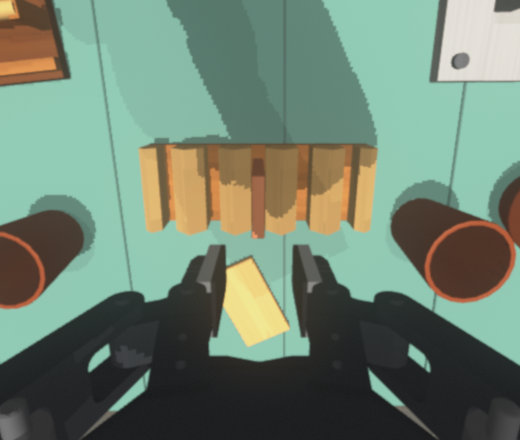

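Emit:
{"op": "play_rows", "data": {
  "newtons": 40,
  "moves": [
    {"grip": 0.03, "dx": -0.0034, "dy": -0.0223, "dz": -0.0018, "wx": -0.0175, "wy": -0.0161, "wz": 0.1043},
    {"grip": 0.03, "dx": -0.0034, "dy": -0.0223, "dz": -0.0018, "wx": -0.0175, "wy": -0.0161, "wz": 0.1043},
    {"grip": 0.03, "dx": -0.0034, "dy": -0.0223, "dz": -0.0018, "wx": -0.0175, "wy": -0.0161, "wz": 0.1043},
    {"grip": 0.03, "dx": -0.0034, "dy": -0.0223, "dz": -0.0018, "wx": -0.0175, "wy": -0.0161, "wz": 0.1043},
    {"grip": 0.03, "dx": -0.0034, "dy": -0.0223, "dz": -0.0018, "wx": -0.0175, "wy": -0.0161, "wz": 0.1043},
    {"grip": 0.03, "dx": -0.0034, "dy": -0.0223, "dz": -0.0018, "wx": -0.0175, "wy": -0.0161, "wz": 0.1043},
    {"grip": 0.03, "dx": -0.0034, "dy": -0.0223, "dz": -0.0018, "wx": -0.0175, "wy": -0.0161, "wz": 0.1043},
    {"grip": 0.03, "dx": -0.0034, "dy": -0.0223, "dz": -0.0018, "wx": -0.0175, "wy": -0.0161, "wz": 0.1043},
    {"grip": 0.03, "dx": -0.0034, "dy": -0.0223, "dz": -0.0018, "wx": -0.0175, "wy": -0.0161, "wz": 0.1043},
    {"grip": 0.03, "dx": -0.0034, "dy": -0.0223, "dz": -0.0018, "wx": -0.0175, "wy": -0.0161, "wz": 0.1043},
    {"grip": 0.03, "dx": -0.0034, "dy": -0.0223, "dz": -0.0018, "wx": -0.0175, "wy": -0.0161, "wz": 0.1043},
    {"grip": 0.03, "dx": -0.0034, "dy": -0.0223, "dz": -0.0018, "wx": -0.0175, "wy": -0.0161, "wz": 0.1043},
    {"grip": 0.03, "dx": -0.0034, "dy": -0.0223, "dz": -0.0018, "wx": -0.0175, "wy": -0.0161, "wz": 0.1043},
    {"grip": 0.03, "dx": -0.0034, "dy": -0.0223, "dz": -0.0018, "wx": -0.0175, "wy": -0.0161, "wz": 0.1043},
    {"grip": 0.03, "dx": 0, "dy": 0, "dz": 0, "wx": 0, "wy": 0, "wz": 0},
    {"grip": 0.03, "dx": 0, "dy": 0, "dz": 0, "wx": 0, "wy": 0, "wz": 0}
  ]
}}

```text
time_s: 11.12
position: [0.5334, -0.2113, 0.1421]
ee_rot: [2.838, 0.001, 1.65]
ft_force: [0.8, 0.9, 0.8]
opening: 0.03
gripper_force: 0.0
```

Run:
```python
from tile import *
print(env.state()['position'],env.state()['ee_rot'],env.state()['joints'][5])
A=go('in',cur(),G(1,.029),4,.03); A=go('out',A,G(1,-.08),4,0);A=go('over',A,S(1,.17),14,0);A=go('down',A,S(1,.061),5,0)
```

```text
[ 0.53339066 -0.21134243  0.14211097] [2.83786772e+00 1.14263333e-03 1.65037668e+00] 0.24515121203423934
in 4 x {"grip":0.03,"dx":0.0002,"dy":0.0008,"dz":0.0216,"wx":-0.0016,"wy":0.0003,"wz":-0}
out 4 x {"grip":0,"dx":-0,"dy":-0,"dz":-0.0272,"wx":0,"wy":0,"wz":-0}
over 14 x {"grip":0,"dx":0.0076,"dy":0.024,"dz":0.0033,"wx":0.018,"wy":0.0163,"wz":-0.1042}
down 5 x {"grip":0,"dx":-0,"dy":0.0001,"dz":0.0218,"wx":0,"wy":-0,"wz":-0.0001}
```

Emit:
{"op": "play_rows", "data": {
  "moves": [
    {"grip": 0.03, "dx": 0.0002, "dy": 0.0008, "dz": 0.0216, "wx": -0.0016, "wy": 0, "wz": 0},
    {"grip": 0.03, "dx": 0.0002, "dy": 0.0008, "dz": 0.0216, "wx": -0.0016, "wy": 0, "wz": 0},
    {"grip": 0.03, "dx": 0.0002, "dy": 0.0008, "dz": 0.0216, "wx": -0.0016, "wy": 0, "wz": 0},
    {"grip": 0.03, "dx": 0.0002, "dy": 0.0008, "dz": 0.0216, "wx": -0.0016, "wy": 0, "wz": 0},
    {"grip": 0.03, "dx": 0, "dy": 0, "dz": 0, "wx": 0, "wy": 0, "wz": 0},
    {"grip": 0.03, "dx": 0, "dy": 0, "dz": 0, "wx": 0, "wy": 0, "wz": 0}
  ]
}}

```text
time_s: 11.62
position: [0.5632, -0.2073, 0.0603]
ee_rot: [2.832, 0.0, 1.653]
ft_force: [0.3, 0.1, 0.5]
opening: 0.03
gripper_force: 0.0
```

Emit:
{"op": "play_rows", "data": {
  "newtons": 40,
  "moves": [
    {"grip": 0, "dx": 0, "dy": 0, "dz": 0, "wx": 0, "wy": 0, "wz": 0},
    {"grip": 0, "dx": 0, "dy": 0, "dz": 0, "wx": 0, "wy": 0, "wz": 0},
    {"grip": 0, "dx": 0, "dy": 0, "dz": 0, "wx": 0, "wy": 0, "wz": 0},
    {"grip": 0, "dx": 0, "dy": 0, "dz": 0, "wx": 0, "wy": 0, "wz": 0}
  ]
}}

```text
time_s: 11.95
position: [0.5634, -0.2083, 0.0618]
ee_rot: [2.829, 0.002, 1.651]
ft_force: [-1.5, -0.4, 9.4]
opening: 0.0087
gripper_force: 43.5
```

Run:
```python
from tile import *
print(G(1,.029)[:3,3],env.state()['position'],env.state()['joints'][5])
A=go('out',cur(),G(1,-.08),5,0);A=go('over',A,S(1,.17),14,0)
```

```text
[ 0.56218758 -0.20846681  0.06050566] [ 0.56341013 -0.2083239   0.06180771] 0.08724130614528022
out 5 x {"grip":0,"dx":-0,"dy":-0.0003,"dz":-0.0216,"wx":0.0005,"wy":0.0003,"wz":0.0001}
over 14 x {"grip":0,"dx":0.0076,"dy":0.024,"dz":0.0033,"wx":0.018,"wy":0.0163,"wz":-0.1042}
```

Emit:
{"op": "play_rows", "data": {
  "moves": [
    {"grip": 0, "dx": 0, "dy": -0.0003, "dz": -0.0216, "wx": 0, "wy": 0, "wz": 0},
    {"grip": 0, "dx": 0, "dy": -0.0003, "dz": -0.0216, "wx": 0, "wy": 0, "wz": 0},
    {"grip": 0, "dx": 0, "dy": -0.0003, "dz": -0.0216, "wx": 0, "wy": 0, "wz": 0},
    {"grip": 0, "dx": 0, "dy": -0.0003, "dz": -0.0216, "wx": 0, "wy": 0, "wz": 0},
    {"grip": 0, "dx": 0, "dy": -0.0003, "dz": -0.0216, "wx": 0, "wy": 0, "wz": 0}
  ]
}}

```text
time_s: 12.37
position: [0.5281, -0.2108, 0.1645]
ee_rot: [2.831, 0.002, 1.651]
ft_force: [0.2, -0.2, -0.9]
opening: 0.0083
gripper_force: 41.8
```

Emit:
{"op": "play_rows", "data": {
  "moves": [
    {"grip": 0, "dx": 0.0076, "dy": 0.024, "dz": 0.0033, "wx": 0.018, "wy": 0.0163, "wz": -0.1042},
    {"grip": 0, "dx": 0.0076, "dy": 0.024, "dz": 0.0033, "wx": 0.018, "wy": 0.0163, "wz": -0.1042},
    {"grip": 0, "dx": 0.0076, "dy": 0.024, "dz": 0.0033, "wx": 0.018, "wy": 0.0163, "wz": -0.1042},
    {"grip": 0, "dx": 0.0076, "dy": 0.024, "dz": 0.0033, "wx": 0.018, "wy": 0.0163, "wz": -0.1042},
    {"grip": 0, "dx": 0.0076, "dy": 0.024, "dz": 0.0033, "wx": 0.018, "wy": 0.0163, "wz": -0.1042},
    {"grip": 0, "dx": 0.0076, "dy": 0.024, "dz": 0.0033, "wx": 0.018, "wy": 0.0163, "wz": -0.1042},
    {"grip": 0, "dx": 0.0076, "dy": 0.024, "dz": 0.0033, "wx": 0.018, "wy": 0.0163, "wz": -0.1042},
    {"grip": 0, "dx": 0.0076, "dy": 0.024, "dz": 0.0033, "wx": 0.018, "wy": 0.0163, "wz": -0.1042},
    {"grip": 0, "dx": 0.0076, "dy": 0.024, "dz": 0.0033, "wx": 0.018, "wy": 0.0163, "wz": -0.1042},
    {"grip": 0, "dx": 0.0076, "dy": 0.024, "dz": 0.0033, "wx": 0.018, "wy": 0.0163, "wz": -0.1042},
    {"grip": 0, "dx": 0.0076, "dy": 0.024, "dz": 0.0033, "wx": 0.018, "wy": 0.0163, "wz": -0.1042},
    {"grip": 0, "dx": 0.0076, "dy": 0.024, "dz": 0.0033, "wx": 0.018, "wy": 0.0163, "wz": -0.1042},
    {"grip": 0, "dx": 0.0076, "dy": 0.024, "dz": 0.0033, "wx": 0.018, "wy": 0.0163, "wz": -0.1042},
    {"grip": 0, "dx": 0.0076, "dy": 0.024, "dz": 0.0033, "wx": 0.018, "wy": 0.0163, "wz": -0.1042},
    {"grip": 0, "dx": 0, "dy": 0, "dz": 0, "wx": 0, "wy": 0, "wz": 0},
    {"grip": 0, "dx": 0, "dy": 0, "dz": 0, "wx": 0, "wy": 0, "wz": 0}
  ]
}}

```text
time_s: 13.7
position: [0.6837, 0.0745, 0.1689]
ee_rot: [-3.141, 0.001, 3.125]
ft_force: [0.4, 0.1, -0.3]
opening: 0.008
gripper_force: 41.8
```

Run:
```python
from tile import *
print(S(1,.17)[:3,3],env.state()['position'],env.state()['ee_rot'],env.state()['opening'])
A=go('down',cur(),S(1,.0615),6,0)
```

```text
[0.684722 0.073    0.17    ] [0.68371137 0.07446631 0.16889721] [-3.14112659e+00  5.08632532e-04  3.12470050e+00] 0.007983078493468972
down 6 x {"grip":0,"dx":-0.0002,"dy":-0.0002,"dz":0.0179,"wx":-0.0001,"wy":0.0001,"wz":0.0004}
```

Emit:
{"op": "play_rows", "data": {
  "moves": [
    {"grip": 0, "dx": -0.0005, "dy": -0.0008, "dz": 0.0215, "wx": 0, "wy": 0, "wz": 0.001},
    {"grip": 0, "dx": -0.0005, "dy": -0.0007, "dz": 0.0215, "wx": 0, "wy": 0, "wz": 0.001},
    {"grip": 0, "dx": 0, "dy": 0, "dz": 0.0215, "wx": 0, "wy": 0, "wz": 0},
    {"grip": 0, "dx": 0, "dy": 0, "dz": 0.0215, "wx": 0, "wy": 0, "wz": 0},
    {"grip": 0, "dx": 0, "dy": 0, "dz": 0.01, "wx": 0, "wy": 0, "wz": 0},
    {"grip": 0, "dx": 0, "dy": 0, "dz": 0.007, "wx": 0, "wy": 0, "wz": 0},
    {"grip": 0, "dx": 0, "dy": 0, "dz": 0.003, "wx": 0, "wy": 0, "wz": 0},
    {"grip": 0, "dx": 0, "dy": 0, "dz": 0, "wx": 0, "wy": 0, "wz": 0},
    {"grip": 0, "dx": 0, "dy": 0, "dz": 0, "wx": 0, "wy": 0, "wz": 0}
  ]
}}

```text
time_s: 14.45
position: [0.6851, 0.0717, 0.0629]
ee_rot: [3.14, 0.001, 3.119]
ft_force: [0.6, 8.4, -4.3]
opening: 0.0081
gripper_force: 45.9
```

Emit:
{"op": "play_rows", "data": {
  "moves": [
    {"grip": 0, "dx": 0, "dy": 0, "dz": 0.0015, "wx": 0, "wy": 0, "wz": 0},
    {"grip": 0, "dx": 0, "dy": 0, "dz": 0, "wx": 0, "wy": 0, "wz": 0},
    {"grip": 0, "dx": 0, "dy": 0, "dz": 0, "wx": 0, "wy": 0, "wz": 0}
  ]
}}

```text
time_s: 14.7
position: [0.6853, 0.0717, 0.0618]
ee_rot: [3.14, 0.002, 3.119]
ft_force: [0.7, 8.0, -1.5]
opening: 0.0082
gripper_force: 46.3
```

Emit:
{"op": "play_rows", "data": {
  "moves": [
    {"grip": 0, "dx": 0, "dy": 0.0015, "dz": 0, "wx": 0, "wy": 0, "wz": 0},
    {"grip": 0, "dx": 0, "dy": 0, "dz": 0.0015, "wx": 0, "wy": 0, "wz": 0},
    {"grip": 0, "dx": 0, "dy": 0, "dz": 0, "wx": 0, "wy": 0, "wz": 0},
    {"grip": 0, "dx": 0, "dy": 0, "dz": 0, "wx": 0, "wy": 0, "wz": 0}
  ]
}}

```text
time_s: 15.03
position: [0.6853, 0.0721, 0.0598]
ee_rot: [-3.141, 0.001, 3.119]
ft_force: [0.7, 0.9, -0.6]
opening: 0.0082
gripper_force: 46.8
```

Emit:
{"op": "play_rows", "data": {
  "moves": [
    {"grip": 0, "dx": 0, "dy": 0, "dz": 0.0015, "wx": 0, "wy": 0, "wz": 0},
    {"grip": 0, "dx": 0, "dy": 0, "dz": 0, "wx": 0, "wy": 0, "wz": 0},
    {"grip": 0, "dx": 0, "dy": 0, "dz": 0, "wx": 0, "wy": 0, "wz": 0}
  ]
}}

```text
time_s: 15.28
position: [0.6853, 0.0723, 0.0583]
ee_rot: [-3.14, 0.001, 3.12]
ft_force: [-1.1, -1.2, 4.2]
opening: 0.0078
gripper_force: 47.4
```

Emit:
{"op": "play_rows", "data": {
  "moves": [
    {"grip": 0.024, "dx": 0, "dy": 0, "dz": 0, "wx": 0, "wy": 0, "wz": 0},
    {"grip": 0.024, "dx": 0, "dy": 0, "dz": 0, "wx": 0, "wy": 0, "wz": 0},
    {"grip": 0.024, "dx": 0, "dy": 0, "dz": 0, "wx": 0, "wy": 0, "wz": 0},
    {"grip": 0.024, "dx": 0, "dy": 0, "dz": -0.01, "wx": 0, "wy": 0, "wz": 0},
    {"grip": 0.024, "dx": 0, "dy": 0, "dz": -0.025, "wx": 0, "wy": 0, "wz": 0},
    {"grip": 0.024, "dx": 0, "dy": 0, "dz": -0.035, "wx": 0, "wy": 0, "wz": 0},
    {"grip": 0.03, "dx": 0, "dy": 0, "dz": -0.035, "wx": 0, "wy": 0, "wz": 0},
    {"grip": 0.03, "dx": 0, "dy": 0, "dz": 0, "wx": 0, "wy": 0, "wz": 0}
  ]
}}

```text
time_s: 15.95
position: [0.6869, 0.0738, 0.1707]
ee_rot: [3.14, 0.009, 3.12]
ft_force: [0.1, -0.3, -0.6]
opening: 0.0302
gripper_force: 0.0
```

```bash
sed -i 's/TL=.31/TL=.33/' tile.py
python3 - <<'E'
from tile import *
s=snap('wrist','w6')
A=pick(2,cur(),14); print(A[:3,3])
E
```

```text
to pre 14 x {"grip":0.03,"dx":-0.0078,"dy":-0.0275,"dz":-0.0023,"wx":-0.0188,"wy":-0.017,"wz":0.1039}
in 4 x {"grip":0.03,"dx":0.0001,"dy":0.0001,"dz":0.0224,"wx":0,"wy":0,"wz":0.0002}
[ 0.56635048 -0.25707275  0.0605603 ]
```

Emit:
{"op": "play_rows", "data": {
  "moves": [
    {"grip": 0.03, "dx": -0.0078, "dy": -0.0275, "dz": -0.0023, "wx": -0.0188, "wy": -0.017, "wz": 0.1039},
    {"grip": 0.03, "dx": -0.0078, "dy": -0.0275, "dz": -0.0023, "wx": -0.0188, "wy": -0.017, "wz": 0.1039},
    {"grip": 0.03, "dx": -0.0078, "dy": -0.0275, "dz": -0.0023, "wx": -0.0188, "wy": -0.017, "wz": 0.1039},
    {"grip": 0.03, "dx": -0.0078, "dy": -0.0275, "dz": -0.0023, "wx": -0.0188, "wy": -0.017, "wz": 0.1039},
    {"grip": 0.03, "dx": -0.0078, "dy": -0.0275, "dz": -0.0023, "wx": -0.0188, "wy": -0.017, "wz": 0.1039},
    {"grip": 0.03, "dx": -0.0078, "dy": -0.0275, "dz": -0.0023, "wx": -0.0188, "wy": -0.017, "wz": 0.1039},
    {"grip": 0.03, "dx": -0.0078, "dy": -0.0275, "dz": -0.0023, "wx": -0.0188, "wy": -0.017, "wz": 0.1039},
    {"grip": 0.03, "dx": -0.0078, "dy": -0.0275, "dz": -0.0023, "wx": -0.0188, "wy": -0.017, "wz": 0.1039},
    {"grip": 0.03, "dx": -0.0078, "dy": -0.0275, "dz": -0.0023, "wx": -0.0188, "wy": -0.017, "wz": 0.1039},
    {"grip": 0.03, "dx": -0.0078, "dy": -0.0275, "dz": -0.0023, "wx": -0.0188, "wy": -0.017, "wz": 0.1039},
    {"grip": 0.03, "dx": -0.0078, "dy": -0.0275, "dz": -0.0023, "wx": -0.0188, "wy": -0.017, "wz": 0.1039},
    {"grip": 0.03, "dx": -0.0078, "dy": -0.0275, "dz": -0.0023, "wx": -0.0188, "wy": -0.017, "wz": 0.1039},
    {"grip": 0.03, "dx": -0.0078, "dy": -0.0275, "dz": -0.0023, "wx": -0.0188, "wy": -0.017, "wz": 0.1039},
    {"grip": 0.03, "dx": -0.0078, "dy": -0.0275, "dz": -0.0023, "wx": -0.0188, "wy": -0.017, "wz": 0.1039},
    {"grip": 0.03, "dx": 0, "dy": 0, "dz": 0, "wx": 0, "wy": 0, "wz": 0},
    {"grip": 0.03, "dx": 0, "dy": 0, "dz": 0, "wx": 0, "wy": 0, "wz": 0}
  ]
}}

```text
time_s: 17.33
position: [0.5349, -0.2611, 0.1422]
ee_rot: [2.818, 0.001, 1.65]
ft_force: [1.1, 0.7, 0.5]
opening: 0.0297
gripper_force: 0.0
```

Run:
```python
from tile import *
print(env.state()['joints'][5],env.state()['position'])
A=go('in',cur(),G(2,.029),4,.03);A=go('out',A,G(2,-.08),5,0);A=go('over',A,S(-1,.17),14,0)
```

```text
0.29987374052064164 [ 0.53492075 -0.26107201  0.14218263]
in 4 x {"grip":0.03,"dx":0.0004,"dy":0.0009,"dz":0.0218,"wx":-0.0016,"wy":0.0004,"wz":-0}
out 5 x {"grip":0,"dx":-0,"dy":0,"dz":-0.0218,"wx":0,"wy":-0,"wz":-0}
over 14 x {"grip":0,"dx":0.0062,"dy":0.0224,"dz":0.0033,"wx":0.0192,"wy":0.0173,"wz":-0.1041}
```

Emit:
{"op": "play_rows", "data": {
  "newtons": 40,
  "moves": [
    {"grip": 0.03, "dx": 0.0004, "dy": 0.0009, "dz": 0.0218, "wx": -0.0016, "wy": 0.0004, "wz": 0},
    {"grip": 0.03, "dx": 0.0004, "dy": 0.0009, "dz": 0.0218, "wx": -0.0016, "wy": 0.0004, "wz": 0},
    {"grip": 0.03, "dx": 0.0004, "dy": 0.0009, "dz": 0.0218, "wx": -0.0016, "wy": 0.0004, "wz": 0},
    {"grip": 0.03, "dx": 0.0004, "dy": 0.0009, "dz": 0.0218, "wx": -0.0016, "wy": 0.0004, "wz": 0},
    {"grip": 0.03, "dx": 0, "dy": 0, "dz": 0, "wx": 0, "wy": 0, "wz": 0},
    {"grip": 0.03, "dx": 0, "dy": 0, "dz": 0, "wx": 0, "wy": 0, "wz": 0},
    {"grip": 0, "dx": 0, "dy": 0, "dz": 0, "wx": 0, "wy": 0, "wz": 0},
    {"grip": 0, "dx": 0, "dy": 0, "dz": 0, "wx": 0, "wy": 0, "wz": 0},
    {"grip": 0, "dx": 0, "dy": 0, "dz": 0, "wx": 0, "wy": 0, "wz": 0},
    {"grip": 0, "dx": 0, "dy": 0, "dz": 0, "wx": 0, "wy": 0, "wz": 0}
  ]
}}

```text
time_s: 18.17
position: [0.5671, -0.2567, 0.0618]
ee_rot: [2.81, 0.0, 1.652]
ft_force: [-5.0, 0.9, 8.5]
opening: 0.0085
gripper_force: 43.2
```

Emit:
{"op": "play_rows", "data": {
  "moves": [
    {"grip": 0, "dx": 0, "dy": 0, "dz": -0.0218, "wx": 0, "wy": 0, "wz": 0},
    {"grip": 0, "dx": 0, "dy": 0, "dz": -0.0218, "wx": 0, "wy": 0, "wz": 0},
    {"grip": 0, "dx": 0, "dy": 0, "dz": -0.0218, "wx": 0, "wy": 0, "wz": 0},
    {"grip": 0, "dx": 0, "dy": 0, "dz": -0.0218, "wx": 0, "wy": 0, "wz": 0},
    {"grip": 0, "dx": 0, "dy": 0, "dz": -0.0218, "wx": 0, "wy": 0, "wz": 0}
  ]
}}

```text
time_s: 18.58
position: [0.5313, -0.2594, 0.1654]
ee_rot: [2.81, 0.0, 1.652]
ft_force: [0.6, -1.1, -1.2]
opening: 0.0083
gripper_force: 41.6
```

Emit:
{"op": "play_rows", "data": {
  "moves": [
    {"grip": 0, "dx": 0.0062, "dy": 0.0224, "dz": 0.0033, "wx": 0.0192, "wy": 0.0173, "wz": -0.1041},
    {"grip": 0, "dx": 0.0062, "dy": 0.0224, "dz": 0.0033, "wx": 0.0192, "wy": 0.0173, "wz": -0.1041},
    {"grip": 0, "dx": 0.0062, "dy": 0.0224, "dz": 0.0033, "wx": 0.0192, "wy": 0.0173, "wz": -0.1041},
    {"grip": 0, "dx": 0.0062, "dy": 0.0224, "dz": 0.0033, "wx": 0.0192, "wy": 0.0173, "wz": -0.1041},
    {"grip": 0, "dx": 0.0062, "dy": 0.0224, "dz": 0.0033, "wx": 0.0192, "wy": 0.0173, "wz": -0.1041},
    {"grip": 0, "dx": 0.0062, "dy": 0.0224, "dz": 0.0033, "wx": 0.0192, "wy": 0.0173, "wz": -0.1041},
    {"grip": 0, "dx": 0.0062, "dy": 0.0224, "dz": 0.0033, "wx": 0.0192, "wy": 0.0173, "wz": -0.1041},
    {"grip": 0, "dx": 0.0062, "dy": 0.0224, "dz": 0.0033, "wx": 0.0192, "wy": 0.0173, "wz": -0.1041},
    {"grip": 0, "dx": 0.0062, "dy": 0.0224, "dz": 0.0033, "wx": 0.0192, "wy": 0.0173, "wz": -0.1041},
    {"grip": 0, "dx": 0.0062, "dy": 0.0224, "dz": 0.0033, "wx": 0.0192, "wy": 0.0173, "wz": -0.1041},
    {"grip": 0, "dx": 0.0062, "dy": 0.0224, "dz": 0.0033, "wx": 0.0192, "wy": 0.0173, "wz": -0.1041},
    {"grip": 0, "dx": 0.0062, "dy": 0.0224, "dz": 0.0033, "wx": 0.0192, "wy": 0.0173, "wz": -0.1041},
    {"grip": 0, "dx": 0.0062, "dy": 0.0224, "dz": 0.0033, "wx": 0.0192, "wy": 0.0173, "wz": -0.1041},
    {"grip": 0, "dx": 0.0062, "dy": 0.0224, "dz": 0.0033, "wx": 0.0192, "wy": 0.0173, "wz": -0.1041},
    {"grip": 0, "dx": 0, "dy": 0, "dz": 0, "wx": 0, "wy": 0, "wz": 0},
    {"grip": 0, "dx": 0, "dy": 0, "dz": 0, "wx": 0, "wy": 0, "wz": 0},
    {"grip": 0, "dx": 0, "dy": 0, "dz": 0, "wx": 0, "wy": 0, "wz": 0}
  ]
}}

```text
time_s: 20.0
position: [0.6846, -0.0031, 0.1704]
ee_rot: [-3.141, 0.002, 3.122]
ft_force: [0.1, -0.1, -0.4]
opening: 0.0083
gripper_force: 41.6
```

Run:
```python
from tile import *
print(S(-1,.17)[:3,3],env.state()['position'],env.state()['ee_rot'],env.state()['opening'])
```

```text
[ 0.683278 -0.003     0.17    ] [ 0.68459217 -0.00308387  0.17038201] [-3.14080545e+00  1.63807742e-03  3.12232938e+00] 0.008298352634471217
```

Emit:
{"op": "play_rows", "data": {
  "moves": [
    {"grip": 0, "dx": 0, "dy": 0, "dz": 0.022, "wx": 0, "wy": 0, "wz": 0},
    {"grip": 0, "dx": 0, "dy": 0, "dz": 0.022, "wx": 0, "wy": 0, "wz": 0},
    {"grip": 0, "dx": 0, "dy": 0, "dz": 0.022, "wx": 0, "wy": 0, "wz": 0},
    {"grip": 0, "dx": 0, "dy": 0, "dz": 0.022, "wx": 0, "wy": 0, "wz": 0},
    {"grip": 0, "dx": 0, "dy": 0, "dz": 0.01, "wx": 0, "wy": 0, "wz": 0},
    {"grip": 0, "dx": 0, "dy": 0, "dz": 0.007, "wx": 0, "wy": 0, "wz": 0},
    {"grip": 0, "dx": 0, "dy": 0, "dz": 0.003, "wx": 0, "wy": 0, "wz": 0},
    {"grip": 0, "dx": 0, "dy": 0, "dz": 0, "wx": 0, "wy": 0, "wz": 0},
    {"grip": 0, "dx": 0, "dy": 0, "dz": 0, "wx": 0, "wy": 0, "wz": 0}
  ]
}}

```text
time_s: 20.75
position: [0.685, -0.0024, 0.0629]
ee_rot: [-3.141, 0.002, 3.124]
ft_force: [0.6, -0.0, -0.2]
opening: 0.008
gripper_force: 42.5
```

Emit:
{"op": "play_rows", "data": {
  "moves": [
    {"grip": 0, "dx": 0, "dy": 0, "dz": 0.0015, "wx": 0, "wy": 0, "wz": 0},
    {"grip": 0, "dx": 0, "dy": 0, "dz": 0, "wx": 0, "wy": 0, "wz": 0},
    {"grip": 0, "dx": 0, "dy": 0, "dz": 0, "wx": 0, "wy": 0, "wz": 0}
  ]
}}

```text
time_s: 21.0
position: [0.6847, -0.0023, 0.0608]
ee_rot: [-3.141, 0.001, 3.124]
ft_force: [0.4, 0.6, -1.0]
opening: 0.0083
gripper_force: 42.5
```

Emit:
{"op": "play_rows", "data": {
  "moves": [
    {"grip": 0, "dx": 0, "dy": 0, "dz": 0.0015, "wx": 0, "wy": 0, "wz": 0},
    {"grip": 0, "dx": 0, "dy": 0, "dz": 0, "wx": 0, "wy": 0, "wz": 0},
    {"grip": 0, "dx": 0, "dy": 0, "dz": 0, "wx": 0, "wy": 0, "wz": 0}
  ]
}}

```text
time_s: 21.25
position: [0.685, -0.0021, 0.0606]
ee_rot: [-3.141, 0.002, 3.124]
ft_force: [-6.3, -0.3, 20.9]
opening: 0.0085
gripper_force: 45.8
```

Emit:
{"op": "play_rows", "data": {
  "moves": [
    {"grip": 0.024, "dx": 0, "dy": 0, "dz": -0.001, "wx": 0, "wy": 0, "wz": 0},
    {"grip": 0.024, "dx": 0, "dy": 0, "dz": 0, "wx": 0, "wy": 0, "wz": 0},
    {"grip": 0.024, "dx": 0, "dy": 0, "dz": 0, "wx": 0, "wy": 0, "wz": 0},
    {"grip": 0.024, "dx": 0, "dy": 0, "dz": -0.01, "wx": 0, "wy": 0, "wz": 0},
    {"grip": 0.024, "dx": 0, "dy": 0, "dz": -0.025, "wx": 0, "wy": 0, "wz": 0},
    {"grip": 0.024, "dx": 0, "dy": 0, "dz": -0.035, "wx": 0, "wy": 0, "wz": 0},
    {"grip": 0.03, "dx": 0, "dy": 0, "dz": -0.035, "wx": 0, "wy": 0, "wz": 0},
    {"grip": 0.03, "dx": 0, "dy": 0, "dz": 0, "wx": 0, "wy": 0, "wz": 0}
  ]
}}

```text
time_s: 21.92
position: [0.6864, -0.0015, 0.1723]
ee_rot: [3.14, 0.009, 3.123]
ft_force: [1.1, 0.6, 1.1]
opening: 0.03
gripper_force: 0.0
```

```bash
sed -i 's/TL=.33/TL=.345/' tile.py
python3 - <<'E'
from tile import *
s=snap('wrist','w7')
A=go('pre',cur(),G(3,-.06),14,.03);print(A[:3,3])
E
```

```text
pre 14 x {"grip":0.03,"dx":-0.0067,"dy":-0.0258,"dz":-0.0021,"wx":-0.0197,"wy":-0.0178,"wz":0.1041}
[ 0.5408808  -0.30945166  0.14467783]
```

Emit:
{"op": "play_rows", "data": {
  "moves": [
    {"grip": 0.03, "dx": -0.0067, "dy": -0.0258, "dz": -0.0021, "wx": -0.0197, "wy": -0.0178, "wz": 0.1041},
    {"grip": 0.03, "dx": -0.0067, "dy": -0.0258, "dz": -0.0021, "wx": -0.0197, "wy": -0.0178, "wz": 0.1041},
    {"grip": 0.03, "dx": -0.0067, "dy": -0.0258, "dz": -0.0021, "wx": -0.0197, "wy": -0.0178, "wz": 0.1041},
    {"grip": 0.03, "dx": -0.0067, "dy": -0.0258, "dz": -0.0021, "wx": -0.0197, "wy": -0.0178, "wz": 0.1041},
    {"grip": 0.03, "dx": -0.0067, "dy": -0.0258, "dz": -0.0021, "wx": -0.0197, "wy": -0.0178, "wz": 0.1041},
    {"grip": 0.03, "dx": -0.0067, "dy": -0.0258, "dz": -0.0021, "wx": -0.0197, "wy": -0.0178, "wz": 0.1041},
    {"grip": 0.03, "dx": -0.0067, "dy": -0.0258, "dz": -0.0021, "wx": -0.0197, "wy": -0.0178, "wz": 0.1041},
    {"grip": 0.03, "dx": -0.0067, "dy": -0.0258, "dz": -0.0021, "wx": -0.0197, "wy": -0.0178, "wz": 0.1041},
    {"grip": 0.03, "dx": -0.0067, "dy": -0.0258, "dz": -0.0021, "wx": -0.0197, "wy": -0.0178, "wz": 0.1041},
    {"grip": 0.03, "dx": -0.0067, "dy": -0.0258, "dz": -0.0021, "wx": -0.0197, "wy": -0.0178, "wz": 0.1041},
    {"grip": 0.03, "dx": -0.0067, "dy": -0.0258, "dz": -0.0021, "wx": -0.0197, "wy": -0.0178, "wz": 0.1041},
    {"grip": 0.03, "dx": -0.0067, "dy": -0.0258, "dz": -0.0021, "wx": -0.0197, "wy": -0.0178, "wz": 0.1041},
    {"grip": 0.03, "dx": -0.0067, "dy": -0.0258, "dz": -0.0021, "wx": -0.0197, "wy": -0.0178, "wz": 0.1041},
    {"grip": 0.03, "dx": -0.0067, "dy": -0.0258, "dz": -0.0021, "wx": -0.0197, "wy": -0.0178, "wz": 0.1041},
    {"grip": 0.03, "dx": 0, "dy": 0, "dz": 0, "wx": 0, "wy": 0, "wz": 0},
    {"grip": 0.03, "dx": 0, "dy": 0, "dz": 0, "wx": 0, "wy": 0, "wz": 0}
  ]
}}

```text
time_s: 23.3
position: [0.5386, -0.3106, 0.1414]
ee_rot: [2.803, 0.0, 1.65]
ft_force: [1.4, 0.6, 0.9]
opening: 0.03
gripper_force: 0.0
```

Run:
```python
from tile import *
print(env.state()['joints'][5],env.state()['position'])
A=go('in',cur(),G(3,.029),4,.03);A=go('out',A,G(3,-.08),5,0);A=go('over',A,S(2,.17),14,0)
```

```text
0.38050406749897536 [ 0.53863025 -0.31061687  0.14144795]
in 4 x {"grip":0.03,"dx":0.0004,"dy":0.0009,"dz":0.0217,"wx":-0.0015,"wy":0.0001,"wz":-0.0002}
out 5 x {"grip":0,"dx":-0,"dy":0,"dz":-0.0218,"wx":0,"wy":-0,"wz":0}
over 14 x {"grip":0,"dx":0.0155,"dy":0.0311,"dz":0.0046,"wx":0.02,"wy":0.0181,"wz":-0.104}
```

Emit:
{"op": "play_rows", "data": {
  "newtons": 40,
  "moves": [
    {"grip": 0.03, "dx": 0.0004, "dy": 0.0009, "dz": 0.0217, "wx": -0.0015, "wy": 0, "wz": 0},
    {"grip": 0.03, "dx": 0.0004, "dy": 0.0009, "dz": 0.0217, "wx": -0.0015, "wy": 0, "wz": 0},
    {"grip": 0.03, "dx": 0.0004, "dy": 0.0009, "dz": 0.0217, "wx": -0.0015, "wy": 0, "wz": 0},
    {"grip": 0.03, "dx": 0.0004, "dy": 0.0009, "dz": 0.0217, "wx": -0.0015, "wy": 0, "wz": 0},
    {"grip": 0.03, "dx": 0, "dy": 0, "dz": 0, "wx": 0, "wy": 0, "wz": 0},
    {"grip": 0.03, "dx": 0, "dy": 0, "dz": 0, "wx": 0, "wy": 0, "wz": 0},
    {"grip": 0, "dx": 0, "dy": 0, "dz": 0, "wx": 0, "wy": 0, "wz": 0},
    {"grip": 0, "dx": 0, "dy": 0, "dz": 0, "wx": 0, "wy": 0, "wz": 0},
    {"grip": 0, "dx": 0, "dy": 0, "dz": 0, "wx": 0, "wy": 0, "wz": 0},
    {"grip": 0, "dx": 0, "dy": 0, "dz": 0, "wx": 0, "wy": 0, "wz": 0}
  ]
}}

```text
time_s: 24.13
position: [0.5712, -0.3062, 0.0619]
ee_rot: [2.796, 0.001, 1.651]
ft_force: [-5.4, 1.4, 3.6]
opening: 0.0085
gripper_force: 38.9
```

Emit:
{"op": "play_rows", "data": {
  "moves": [
    {"grip": 0, "dx": 0, "dy": 0, "dz": -0.0218, "wx": 0, "wy": 0, "wz": 0},
    {"grip": 0, "dx": 0, "dy": 0, "dz": -0.0218, "wx": 0, "wy": 0, "wz": 0},
    {"grip": 0, "dx": 0, "dy": 0, "dz": -0.0218, "wx": 0, "wy": 0, "wz": 0},
    {"grip": 0, "dx": 0, "dy": 0, "dz": -0.0218, "wx": 0, "wy": 0, "wz": 0},
    {"grip": 0, "dx": 0, "dy": 0, "dz": -0.0218, "wx": 0, "wy": 0, "wz": 0}
  ]
}}

```text
time_s: 24.55
position: [0.5345, -0.309, 0.1655]
ee_rot: [2.795, 0.001, 1.652]
ft_force: [0.4, -0.9, -0.5]
opening: 0.0086
gripper_force: 39.2
```

Emit:
{"op": "play_rows", "data": {
  "moves": [
    {"grip": 0, "dx": 0.0155, "dy": 0.0311, "dz": 0.0046, "wx": 0.02, "wy": 0.0181, "wz": -0.104},
    {"grip": 0, "dx": 0.0155, "dy": 0.0311, "dz": 0.0046, "wx": 0.02, "wy": 0.0181, "wz": -0.104},
    {"grip": 0, "dx": 0.0155, "dy": 0.0311, "dz": 0.0046, "wx": 0.02, "wy": 0.0181, "wz": -0.104},
    {"grip": 0, "dx": 0.0155, "dy": 0.0311, "dz": 0.0046, "wx": 0.02, "wy": 0.0181, "wz": -0.104},
    {"grip": 0, "dx": 0.0155, "dy": 0.0311, "dz": 0.0046, "wx": 0.02, "wy": 0.0181, "wz": -0.104},
    {"grip": 0, "dx": 0.0155, "dy": 0.0311, "dz": 0.0046, "wx": 0.02, "wy": 0.0181, "wz": -0.104},
    {"grip": 0, "dx": 0.0155, "dy": 0.0311, "dz": 0.0046, "wx": 0.02, "wy": 0.0181, "wz": -0.104},
    {"grip": 0, "dx": 0.0155, "dy": 0.0311, "dz": 0.0046, "wx": 0.02, "wy": 0.0181, "wz": -0.104},
    {"grip": 0, "dx": 0.0155, "dy": 0.0311, "dz": 0.0046, "wx": 0.02, "wy": 0.0181, "wz": -0.104},
    {"grip": 0, "dx": 0.0155, "dy": 0.0311, "dz": 0.0046, "wx": 0.02, "wy": 0.0181, "wz": -0.104},
    {"grip": 0, "dx": 0.0155, "dy": 0.0311, "dz": 0.0046, "wx": 0.02, "wy": 0.0181, "wz": -0.104},
    {"grip": 0, "dx": 0.0155, "dy": 0.0311, "dz": 0.0046, "wx": 0.02, "wy": 0.0181, "wz": -0.104},
    {"grip": 0, "dx": 0.0155, "dy": 0.0311, "dz": 0.0046, "wx": 0.02, "wy": 0.0181, "wz": -0.104},
    {"grip": 0, "dx": 0.0155, "dy": 0.0311, "dz": 0.0046, "wx": 0.02, "wy": 0.0181, "wz": -0.104},
    {"grip": 0, "dx": 0, "dy": 0, "dz": 0, "wx": 0, "wy": 0, "wz": 0},
    {"grip": 0, "dx": 0, "dy": 0, "dz": 0, "wx": 0, "wy": 0, "wz": 0},
    {"grip": 0, "dx": 0, "dy": 0, "dz": 0, "wx": 0, "wy": 0, "wz": 0}
  ]
}}

```text
time_s: 25.97
position: [0.6865, 0.1104, 0.1716]
ee_rot: [-3.141, 0.003, 3.122]
ft_force: [0.1, -1.1, -0.9]
opening: 0.0083
gripper_force: 39.3
```

Run:
```python
from tile import *
print(S(2,.17)[:3,3],env.state()['position'],env.state()['ee_rot'],env.state()['opening'])
A=go('down',cur(),S(2,.1),4,0)
```

```text
[0.685444 0.111    0.17    ] [0.68652017 0.11044024 0.17162477] [-3.14132802e+00  2.52276495e-03  3.12152488e+00] 0.008341265493982593
down 4 x {"grip":0,"dx":0.0003,"dy":0.0001,"dz":0.0179,"wx":-0.0001,"wy":0.0006,"wz":-0.0003}
```

Emit:
{"op": "play_rows", "data": {
  "moves": [
    {"grip": 0, "dx": 0, "dy": 0.0003, "dz": 0.022, "wx": 0, "wy": 0.001, "wz": 0},
    {"grip": 0, "dx": 0, "dy": 0.0003, "dz": 0.022, "wx": 0, "wy": 0.001, "wz": 0},
    {"grip": 0, "dx": 0, "dy": 0, "dz": 0.022, "wx": 0, "wy": 0, "wz": 0},
    {"grip": 0, "dx": 0, "dy": 0, "dz": 0.022, "wx": 0, "wy": 0, "wz": 0},
    {"grip": 0, "dx": 0, "dy": 0, "dz": 0.011, "wx": 0, "wy": 0, "wz": 0},
    {"grip": 0, "dx": 0, "dy": 0, "dz": 0.007, "wx": 0, "wy": 0, "wz": 0},
    {"grip": 0, "dx": 0, "dy": 0, "dz": 0.003, "wx": 0, "wy": 0, "wz": 0},
    {"grip": 0, "dx": 0, "dy": 0, "dz": 0, "wx": 0, "wy": 0, "wz": 0},
    {"grip": 0, "dx": 0, "dy": 0, "dz": 0, "wx": 0, "wy": 0, "wz": 0}
  ]
}}

```text
time_s: 26.72
position: [0.6866, 0.1118, 0.0628]
ee_rot: [3.141, 0.0, 3.123]
ft_force: [-0.2, -0.2, -0.8]
opening: 0.0082
gripper_force: 41.5
```

Emit:
{"op": "play_rows", "data": {
  "moves": [
    {"grip": 0, "dx": 0, "dy": 0, "dz": 0.0015, "wx": 0, "wy": 0, "wz": 0},
    {"grip": 0, "dx": 0, "dy": 0, "dz": 0, "wx": 0, "wy": 0, "wz": 0},
    {"grip": 0, "dx": 0, "dy": 0, "dz": 0, "wx": 0, "wy": 0, "wz": 0}
  ]
}}

```text
time_s: 26.97
position: [0.6863, 0.112, 0.0606]
ee_rot: [3.142, -0.0, 3.123]
ft_force: [0.6, 0.7, -0.9]
opening: 0.0087
gripper_force: 41.5
```

Emit:
{"op": "play_rows", "data": {
  "moves": [
    {"grip": 0, "dx": 0, "dy": 0, "dz": 0.0015, "wx": 0, "wy": 0, "wz": 0},
    {"grip": 0, "dx": 0, "dy": 0, "dz": 0, "wx": 0, "wy": 0, "wz": 0},
    {"grip": 0, "dx": 0, "dy": 0, "dz": 0, "wx": 0, "wy": 0, "wz": 0}
  ]
}}

```text
time_s: 27.22
position: [0.6865, 0.1122, 0.06]
ee_rot: [3.141, 0.0, 3.123]
ft_force: [-3.7, -0.0, 14.0]
opening: 0.0081
gripper_force: 43.8
```

Emit:
{"op": "play_rows", "data": {
  "moves": [
    {"grip": 0.024, "dx": 0, "dy": 0, "dz": -0.001, "wx": 0, "wy": 0, "wz": 0},
    {"grip": 0.024, "dx": 0, "dy": 0, "dz": 0, "wx": 0, "wy": 0, "wz": 0},
    {"grip": 0.024, "dx": 0, "dy": 0, "dz": 0, "wx": 0, "wy": 0, "wz": 0},
    {"grip": 0.024, "dx": 0, "dy": 0, "dz": -0.01, "wx": 0, "wy": 0, "wz": 0},
    {"grip": 0.024, "dx": 0, "dy": 0, "dz": -0.025, "wx": 0, "wy": 0, "wz": 0},
    {"grip": 0.024, "dx": 0, "dy": 0, "dz": -0.035, "wx": 0, "wy": 0, "wz": 0},
    {"grip": 0.03, "dx": 0, "dy": 0, "dz": -0.035, "wx": 0, "wy": 0, "wz": 0},
    {"grip": 0.03, "dx": 0, "dy": 0, "dz": 0, "wx": 0, "wy": 0, "wz": 0}
  ]
}}

```text
time_s: 27.88
position: [0.688, 0.113, 0.1722]
ee_rot: [3.138, 0.007, 3.122]
ft_force: [0.9, -0.6, 1.4]
opening: 0.0297
gripper_force: 0.0
```

Run:
```python
from tile import *
s=snap('wrist','w8')
A=go('pre',cur(),G(4,-.06),15,.03);print(A[:3,3])
```

```text
pre 15 x {"grip":0.03,"dx":-0.0141,"dy":-0.0329,"dz":-0.0031,"wx":-0.0184,"wy":-0.0168,"wz":0.0971}
[ 0.54468686 -0.35639024  0.14482831]
```

Emit:
{"op": "play_rows", "data": {
  "moves": [
    {"grip": 0.03, "dx": -0.0141, "dy": -0.0329, "dz": -0.0031, "wx": -0.0184, "wy": -0.0168, "wz": 0.0971},
    {"grip": 0.03, "dx": -0.0141, "dy": -0.0329, "dz": -0.0031, "wx": -0.0184, "wy": -0.0168, "wz": 0.0971},
    {"grip": 0.03, "dx": -0.0141, "dy": -0.0329, "dz": -0.0031, "wx": -0.0184, "wy": -0.0168, "wz": 0.0971},
    {"grip": 0.03, "dx": -0.0141, "dy": -0.0329, "dz": -0.0031, "wx": -0.0184, "wy": -0.0168, "wz": 0.0971},
    {"grip": 0.03, "dx": -0.0141, "dy": -0.0329, "dz": -0.0031, "wx": -0.0184, "wy": -0.0168, "wz": 0.0971},
    {"grip": 0.03, "dx": -0.0141, "dy": -0.0329, "dz": -0.0031, "wx": -0.0184, "wy": -0.0168, "wz": 0.0971},
    {"grip": 0.03, "dx": -0.0141, "dy": -0.0329, "dz": -0.0031, "wx": -0.0184, "wy": -0.0168, "wz": 0.0971},
    {"grip": 0.03, "dx": -0.0141, "dy": -0.0329, "dz": -0.0031, "wx": -0.0184, "wy": -0.0168, "wz": 0.0971},
    {"grip": 0.03, "dx": -0.0141, "dy": -0.0329, "dz": -0.0031, "wx": -0.0184, "wy": -0.0168, "wz": 0.0971},
    {"grip": 0.03, "dx": -0.0141, "dy": -0.0329, "dz": -0.0031, "wx": -0.0184, "wy": -0.0168, "wz": 0.0971},
    {"grip": 0.03, "dx": -0.0141, "dy": -0.0329, "dz": -0.0031, "wx": -0.0184, "wy": -0.0168, "wz": 0.0971},
    {"grip": 0.03, "dx": -0.0141, "dy": -0.0329, "dz": -0.0031, "wx": -0.0184, "wy": -0.0168, "wz": 0.0971},
    {"grip": 0.03, "dx": -0.0141, "dy": -0.0329, "dz": -0.0031, "wx": -0.0184, "wy": -0.0168, "wz": 0.0971},
    {"grip": 0.03, "dx": -0.0141, "dy": -0.0329, "dz": -0.0031, "wx": -0.0184, "wy": -0.0168, "wz": 0.0971},
    {"grip": 0.03, "dx": -0.0141, "dy": -0.0329, "dz": -0.0031, "wx": -0.0184, "wy": -0.0168, "wz": 0.0971},
    {"grip": 0.03, "dx": 0, "dy": 0, "dz": 0, "wx": 0, "wy": 0, "wz": 0},
    {"grip": 0.03, "dx": 0, "dy": 0, "dz": 0, "wx": 0, "wy": 0, "wz": 0}
  ]
}}

```text
time_s: 29.35
position: [0.5419, -0.3586, 0.1418]
ee_rot: [2.802, 0.001, 1.648]
ft_force: [1.1, 1.7, 0.3]
opening: 0.0297
gripper_force: 0.0
```

Run:
```python
from tile import *
print(env.state()['joints'][5],env.state()['position'])
A=go('in',cur(),G(4,.029),4,.03);A=go('out',A,G(4,-.08),5,0);A=go('over',A,S(-2,.17),14,0)
```

```text
0.4887887420981427 [ 0.54188827 -0.35856457  0.14180866]
in 4 x {"grip":0.03,"dx":0.0004,"dy":0.001,"dz":0.0219,"wx":-0.0015,"wy":0.0005,"wz":-0.0006}
out 5 x {"grip":0,"dx":-0,"dy":0,"dz":-0.0218,"wx":0,"wy":-0,"wz":0}
over 14 x {"grip":0,"dx":0.01,"dy":0.0251,"dz":0.0038,"wx":0.02,"wy":0.0181,"wz":-0.104}
```

Emit:
{"op": "play_rows", "data": {
  "newtons": 40,
  "moves": [
    {"grip": 0.03, "dx": 0.0004, "dy": 0.001, "dz": 0.0219, "wx": -0.0015, "wy": 0.0005, "wz": 0},
    {"grip": 0.03, "dx": 0.0004, "dy": 0.001, "dz": 0.0219, "wx": -0.0015, "wy": 0.0005, "wz": 0},
    {"grip": 0.03, "dx": 0.0004, "dy": 0.001, "dz": 0.0219, "wx": -0.0015, "wy": 0.0005, "wz": 0},
    {"grip": 0.03, "dx": 0.0004, "dy": 0.001, "dz": 0.0219, "wx": -0.0015, "wy": 0.0005, "wz": 0},
    {"grip": 0.03, "dx": 0, "dy": 0, "dz": 0, "wx": 0, "wy": 0, "wz": 0},
    {"grip": 0.03, "dx": 0, "dy": 0, "dz": 0, "wx": 0, "wy": 0, "wz": 0},
    {"grip": 0, "dx": 0, "dy": 0, "dz": 0, "wx": 0, "wy": 0, "wz": 0},
    {"grip": 0, "dx": 0, "dy": 0, "dz": 0, "wx": 0, "wy": 0, "wz": 0},
    {"grip": 0, "dx": 0, "dy": 0, "dz": 0, "wx": 0, "wy": 0, "wz": 0},
    {"grip": 0, "dx": 0, "dy": 0, "dz": 0, "wx": 0, "wy": 0, "wz": 0}
  ]
}}

```text
time_s: 30.18
position: [0.5755, -0.3534, 0.0618]
ee_rot: [2.797, -0.0, 1.651]
ft_force: [-7.7, 0.7, 5.1]
opening: 0.0083
gripper_force: 39.0
```

Emit:
{"op": "play_rows", "data": {
  "moves": [
    {"grip": 0, "dx": 0, "dy": 0, "dz": -0.0218, "wx": 0, "wy": 0, "wz": 0},
    {"grip": 0, "dx": 0, "dy": 0, "dz": -0.0218, "wx": 0, "wy": 0, "wz": 0},
    {"grip": 0, "dx": 0, "dy": 0, "dz": -0.0218, "wx": 0, "wy": 0, "wz": 0},
    {"grip": 0, "dx": 0, "dy": 0, "dz": -0.0218, "wx": 0, "wy": 0, "wz": 0},
    {"grip": 0, "dx": 0, "dy": 0, "dz": -0.0218, "wx": 0, "wy": 0, "wz": 0}
  ]
}}

```text
time_s: 30.6
position: [0.5391, -0.3562, 0.1656]
ee_rot: [2.795, 0.001, 1.652]
ft_force: [-0.4, -0.9, -0.4]
opening: 0.0085
gripper_force: 39.2
```

Emit:
{"op": "play_rows", "data": {
  "moves": [
    {"grip": 0, "dx": 0.01, "dy": 0.0251, "dz": 0.0038, "wx": 0.02, "wy": 0.0181, "wz": -0.104},
    {"grip": 0, "dx": 0.01, "dy": 0.0251, "dz": 0.0038, "wx": 0.02, "wy": 0.0181, "wz": -0.104},
    {"grip": 0, "dx": 0.01, "dy": 0.0251, "dz": 0.0038, "wx": 0.02, "wy": 0.0181, "wz": -0.104},
    {"grip": 0, "dx": 0.01, "dy": 0.0251, "dz": 0.0038, "wx": 0.02, "wy": 0.0181, "wz": -0.104},
    {"grip": 0, "dx": 0.01, "dy": 0.0251, "dz": 0.0038, "wx": 0.02, "wy": 0.0181, "wz": -0.104},
    {"grip": 0, "dx": 0.01, "dy": 0.0251, "dz": 0.0038, "wx": 0.02, "wy": 0.0181, "wz": -0.104},
    {"grip": 0, "dx": 0.01, "dy": 0.0251, "dz": 0.0038, "wx": 0.02, "wy": 0.0181, "wz": -0.104},
    {"grip": 0, "dx": 0.01, "dy": 0.0251, "dz": 0.0038, "wx": 0.02, "wy": 0.0181, "wz": -0.104},
    {"grip": 0, "dx": 0.01, "dy": 0.0251, "dz": 0.0038, "wx": 0.02, "wy": 0.0181, "wz": -0.104},
    {"grip": 0, "dx": 0.01, "dy": 0.0251, "dz": 0.0038, "wx": 0.02, "wy": 0.0181, "wz": -0.104},
    {"grip": 0, "dx": 0.01, "dy": 0.0251, "dz": 0.0038, "wx": 0.02, "wy": 0.0181, "wz": -0.104},
    {"grip": 0, "dx": 0.01, "dy": 0.0251, "dz": 0.0038, "wx": 0.02, "wy": 0.0181, "wz": -0.104},
    {"grip": 0, "dx": 0.01, "dy": 0.0251, "dz": 0.0038, "wx": 0.02, "wy": 0.0181, "wz": -0.104},
    {"grip": 0, "dx": 0.01, "dy": 0.0251, "dz": 0.0038, "wx": 0.02, "wy": 0.0181, "wz": -0.104},
    {"grip": 0, "dx": 0, "dy": 0, "dz": 0, "wx": 0, "wy": 0, "wz": 0},
    {"grip": 0, "dx": 0, "dy": 0, "dz": 0, "wx": 0, "wy": 0, "wz": 0},
    {"grip": 0, "dx": 0, "dy": 0, "dz": 0, "wx": 0, "wy": 0, "wz": 0}
  ]
}}

```text
time_s: 32.02
position: [0.6841, -0.0409, 0.1708]
ee_rot: [3.141, 0.003, 3.122]
ft_force: [0.3, -1.0, -0.4]
opening: 0.0084
gripper_force: 39.3
```

Run:
```python
from tile import *
print(S(-2,.17)[:3,3],env.state()['position'],env.state()['ee_rot'],env.state()['opening'])
```

```text
[ 0.682556 -0.041     0.17    ] [ 0.68411259 -0.04088826  0.17081069] [3.14138380e+00 2.83495512e-03 3.12157959e+00] 0.008394446324190261
```

Emit:
{"op": "play_rows", "data": {
  "moves": [
    {"grip": 0, "dx": 0, "dy": 0, "dz": 0.022, "wx": 0, "wy": 0.001, "wz": 0},
    {"grip": 0, "dx": 0, "dy": 0, "dz": 0.022, "wx": 0, "wy": 0.001, "wz": 0},
    {"grip": 0, "dx": 0, "dy": 0, "dz": 0.022, "wx": 0, "wy": 0, "wz": 0},
    {"grip": 0, "dx": 0, "dy": 0, "dz": 0.022, "wx": 0, "wy": 0, "wz": 0},
    {"grip": 0, "dx": 0, "dy": 0, "dz": 0.01, "wx": 0, "wy": 0, "wz": 0},
    {"grip": 0, "dx": 0, "dy": 0, "dz": 0.007, "wx": 0, "wy": 0, "wz": 0},
    {"grip": 0, "dx": 0, "dy": 0, "dz": 0.003, "wx": 0, "wy": 0, "wz": 0},
    {"grip": 0, "dx": 0, "dy": 0, "dz": 0, "wx": 0, "wy": 0, "wz": 0},
    {"grip": 0, "dx": 0, "dy": 0, "dz": 0, "wx": 0, "wy": 0, "wz": 0}
  ]
}}

```text
time_s: 32.77
position: [0.6844, -0.04, 0.063]
ee_rot: [3.141, 0.001, 3.123]
ft_force: [-0.1, -0.4, -0.9]
opening: 0.0082
gripper_force: 40.4
```

Emit:
{"op": "play_rows", "data": {
  "moves": [
    {"grip": 0, "dx": 0, "dy": 0, "dz": 0.0015, "wx": 0, "wy": 0, "wz": 0},
    {"grip": 0, "dx": 0, "dy": 0, "dz": 0, "wx": 0, "wy": 0, "wz": 0},
    {"grip": 0, "dx": 0, "dy": 0, "dz": 0, "wx": 0, "wy": 0, "wz": 0}
  ]
}}

```text
time_s: 33.02
position: [0.6841, -0.0398, 0.0609]
ee_rot: [3.141, 0.0, 3.123]
ft_force: [0.2, -0.2, 1.1]
opening: 0.0086
gripper_force: 40.6
```

Emit:
{"op": "play_rows", "data": {
  "moves": [
    {"grip": 0, "dx": 0, "dy": 0, "dz": 0.0015, "wx": 0, "wy": 0, "wz": 0},
    {"grip": 0, "dx": 0, "dy": 0, "dz": 0, "wx": 0, "wy": 0, "wz": 0},
    {"grip": 0, "dx": 0, "dy": 0, "dz": 0, "wx": 0, "wy": 0, "wz": 0}
  ]
}}

```text
time_s: 33.27
position: [0.6844, -0.0397, 0.0608]
ee_rot: [3.141, 0.001, 3.123]
ft_force: [-6.7, -1.2, 21.4]
opening: 0.0082
gripper_force: 43.8
```

Emit:
{"op": "play_rows", "data": {
  "moves": [
    {"grip": 0.024, "dx": 0, "dy": 0, "dz": -0.001, "wx": 0, "wy": 0, "wz": 0},
    {"grip": 0.024, "dx": 0, "dy": 0, "dz": 0, "wx": 0, "wy": 0, "wz": 0},
    {"grip": 0.024, "dx": 0, "dy": 0, "dz": 0, "wx": 0, "wy": 0, "wz": 0},
    {"grip": 0.024, "dx": 0, "dy": 0, "dz": -0.01, "wx": 0, "wy": 0, "wz": 0},
    {"grip": 0.024, "dx": 0, "dy": 0, "dz": -0.025, "wx": 0, "wy": 0, "wz": 0},
    {"grip": 0.024, "dx": 0, "dy": 0, "dz": -0.035, "wx": 0, "wy": 0, "wz": 0},
    {"grip": 0.05, "dx": 0, "dy": 0, "dz": -0.04, "wx": 0, "wy": 0, "wz": 0},
    {"grip": 0.05, "dx": 0.02, "dy": -0.02, "dz": -0.04, "wx": 0, "wy": 0, "wz": 0},
    {"grip": 0.05, "dx": 0.04, "dy": -0.01, "dz": -0.03, "wx": 0, "wy": 0, "wz": 0},
    {"grip": 0.05, "dx": 0.04, "dy": -0.01, "dz": 0, "wx": 0, "wy": 0, "wz": 0},
    {"grip": 0.05, "dx": 0, "dy": 0, "dz": 0, "wx": 0, "wy": 0, "wz": 0},
    {"grip": 0.05, "dx": 0, "dy": 0, "dz": 0, "wx": 0, "wy": 0, "wz": 0}
  ]
}}

```text
time_s: 34.27
position: [0.5963, -0.0737, 0.2298]
ee_rot: [-3.141, 0.0, 3.123]
ft_force: [0.6, 0.3, 1.1]
opening: 0.0501
gripper_force: 0.0
```

Run:
```python
from h import *
w=snap('wrist','w9');t=snap('top','top1');s=snap('scene','scene1'); print(env.state()['position'])
a=cv2.resize(s['image'][160:360,310:530],(440,400),interpolation=2)
b=cv2.resize(t['image'][130:330,110:310],(360,360),interpolation=2)
W=np.zeros((600,800,3),np.uint8);W[:400,:440]=a;W[:360,440:]=b
c=cv2.resize(w['image'],(256,192),interpolation=3);W[405:597,:256]=c
cv2.imwrite('pics/c6.png',W)
```

```text
[ 0.59833466 -0.07241884  0.2287233 ]
```

View pics/c6.png

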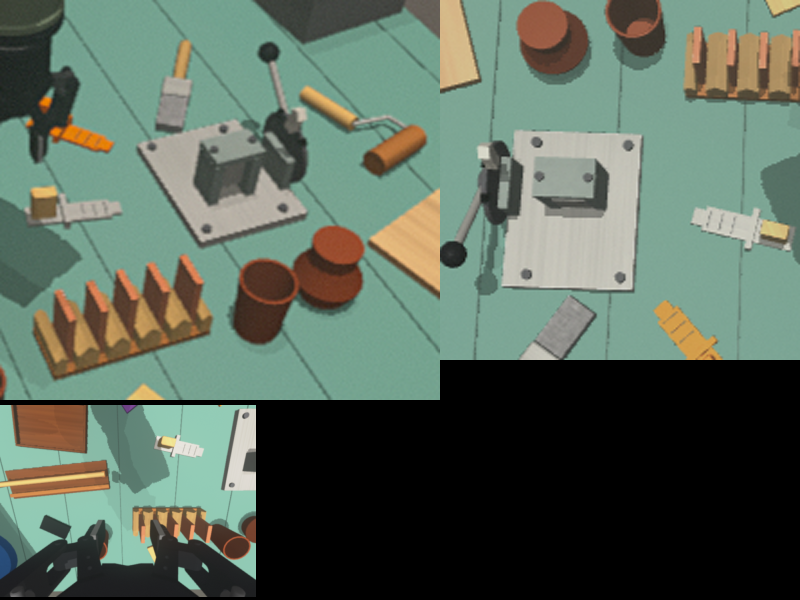

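Run:
```python
from h import *
import h
h.GR=.05
plan(cur(),down([.47,.10,.28],np.pi/2),14)
t=load('top1');s=load('scene1')
def gmask(s,box):
    c=cv2.cvtColor(s['image'],cv2.COLOR_BGR2HSV).astype(int); m=((c[...,1]<45)&(c[...,2]>110)).astype(np.uint8); x0,y0,x1,y1=box; k=np.zeros_like(m);k[y0:y1,x0:x1]=1; return m*k
m=gmask(t,(245,238,315,275)); p=np.argwhere(m)[:,::-1].astype(np.float32); print(len(p),cv2.minAreaRect(p))
for q in cv2.boxPoints(cv2.minAreaRect(p)): print(plane(t,*q,.005)[:2])
for u,v in [(152.2,202.8),(222.8,205),(145,289.4),(217.8,292.2)]: print('bed',plane(t,u,v,.015)[:2])
```

```text
14 x {"grip":0.05,"dx":0.0167,"dy":0.0032,"dz":-0.0037,"wx":0.0001,"wy":-0,"wz":0.1109}
677 ((277.94451904296875, 256.33099365234375), (58.11623764038086, 23.229841232299805), 2.385944128036499)
[0.46691218 0.12052959]
[0.5178812 0.1202826]
[ 0.51489325 -0.006121  ]
[ 0.46388942 -0.00493134]
bed [0.60219804 0.33361329]
bed [0.60034405 0.18012011]
bed [0.41320108 0.33618517]
bed [0.40990628 0.18223062]
```

Emit:
{"op": "play_rows", "data": {
  "moves": [
    {"grip": 0.05, "dx": 0.0167, "dy": 0.0032, "dz": -0.0037, "wx": 0, "wy": 0, "wz": 0.1109},
    {"grip": 0.05, "dx": 0.0167, "dy": 0.0032, "dz": -0.0037, "wx": 0, "wy": 0, "wz": 0.1109},
    {"grip": 0.05, "dx": 0.0167, "dy": 0.0032, "dz": -0.0037, "wx": 0, "wy": 0, "wz": 0.1109},
    {"grip": 0.05, "dx": 0.0167, "dy": 0.0032, "dz": -0.0037, "wx": 0, "wy": 0, "wz": 0.1109},
    {"grip": 0.05, "dx": 0.0167, "dy": 0.0032, "dz": -0.0037, "wx": 0, "wy": 0, "wz": 0.1109},
    {"grip": 0.05, "dx": 0.0167, "dy": 0.0032, "dz": -0.0037, "wx": 0, "wy": 0, "wz": 0.1109},
    {"grip": 0.05, "dx": 0.0167, "dy": 0.0032, "dz": -0.0037, "wx": 0, "wy": 0, "wz": 0.1109},
    {"grip": 0.05, "dx": 0.0167, "dy": 0.0032, "dz": -0.0037, "wx": 0, "wy": 0, "wz": 0.1109},
    {"grip": 0.05, "dx": 0.0167, "dy": 0.0032, "dz": -0.0037, "wx": 0, "wy": 0, "wz": 0.1109},
    {"grip": 0.05, "dx": 0.0167, "dy": 0.0032, "dz": -0.0037, "wx": 0, "wy": 0, "wz": 0.1109},
    {"grip": 0.05, "dx": 0.0167, "dy": 0.0032, "dz": -0.0037, "wx": 0, "wy": 0, "wz": 0.1109},
    {"grip": 0.05, "dx": 0.0167, "dy": 0.0032, "dz": -0.0037, "wx": 0, "wy": 0, "wz": 0.1109},
    {"grip": 0.05, "dx": 0.0167, "dy": 0.0032, "dz": -0.0037, "wx": 0, "wy": 0, "wz": 0.1109},
    {"grip": 0.05, "dx": 0.0167, "dy": 0.0032, "dz": -0.0037, "wx": 0, "wy": 0, "wz": 0.1109},
    {"grip": 0.05, "dx": 0, "dy": 0, "dz": 0, "wx": 0, "wy": 0, "wz": 0},
    {"grip": 0.05, "dx": 0, "dy": 0, "dz": 0, "wx": 0, "wy": 0, "wz": 0},
    {"grip": 0.05, "dx": 0, "dy": 0, "dz": 0, "wx": 0, "wy": 0, "wz": 0}
  ]
}}

```text
time_s: 35.83
position: [0.469, 0.0993, 0.2802]
ee_rot: [-3.141, -0.001, 1.573]
ft_force: [-0.2, -1.6, -0.4]
opening: 0.0503
gripper_force: 0.0
```

Run:
```python
from h import *
w=snap('wrist','w10');print(env.state()['position'],w['origin'],w['rotation'])
pts=[([.41,.257,.015]),([.6,.18,.015]),([.5,.12,.005]),([.48,-.0,.005])]
print([np.round(proj(w,p)) for p in pts])
c=w['image'][0:330,150:590];cv2.imwrite('pics/c7.png',cv2.resize(c,(800,600),interpolation=cv2.INTER_CUBIC))
```

```text
[0.46890266 0.09890192 0.28022086] [0.46880266 0.1664941  0.4223917 ] [-2.71081948e-01 -1.73921803e-04  1.54676700e-03]
[array([264.,  62.]), array([434., 137.]), array([344., 188.]), array([327., 280.])]
```

View pics/c7.png

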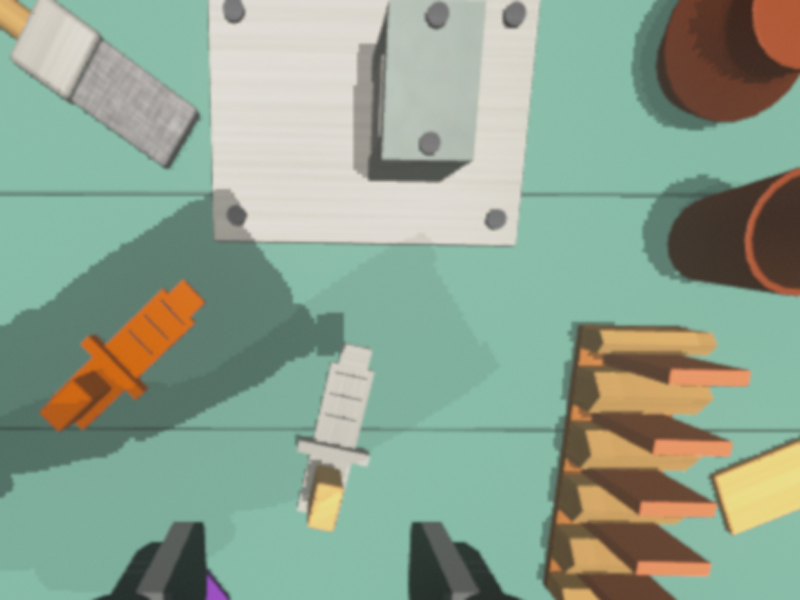

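Run:
```python
from h import *
w=load('w10'); f=lambda x,y,z:plane(w,150+x/1.818,y/1.818,z)[:2].round(4)
print('bed -y edge',f(215,240,.015),f(516,244,.015),'left up',f(209,5,.015),'right up',f(538,5,.015))
print('cheek base front',f(370,180,.015),'back',f(441,181,.015),'cap corner',f(382,158,.097),f(473,160,.097),f(388,5,.097),f(486,5,.097))
print('tip',f(344,346,.005),f(371,350,.005),'shoulder top',f(301,437,.014),f(369,454,.014),f(298,449,.014),f(367,465,.014))
print('grip top',[f(*q,.047) for q in [(315,466),(343,472),(335,530),(308,527)]])
t=load('top1')
g=lambda x,y,z:plane(t,110+(x-440)/1.8,130+y/1.8,z)[:2].round(4)
print('top cap',[g(*q,.097) for q in [(533,155),(608,158),(533,198),(600,206)]])
# segment grip top in wrist & top, scene
for n,box in(('w10',(300,240,350,300)),('top1',(280,245,312,275)),('scene1',(315,245,345,275))):
    s=load(n);c=cv2.cvtColor(s['image'],cv2.COLOR_BGR2HSV).astype(int);m=(c[...,0]>14)&(c[...,0]<30)&(c[...,1]>70)&(c[...,2]>150);x0,y0,x1,y1=box
    p=np.argwhere(m[y0:y1,x0:x1])[:,::-1]+[x0,y0]; print(n,len(p),cv2.minAreaRect(p.astype(np.float32)))
```

```text
bed -y edge [0.4114 0.1847] [0.6001 0.1826] left up [0.4128 0.3124] right up [0.6007 0.3127]
cheek base front [0.5075 0.2197] back [0.5509 0.2192] cap corner [0.5052 0.2189] [0.5493 0.2181] [0.5057 0.2831] [0.5504 0.2832]
tip [0.4939 0.1176] [0.5121 0.115 ] shoulder top [0.4651 0.0568] [0.5119 0.0447] [0.4631 0.0482] [0.5108 0.0368]
grip top [array([0.4743, 0.0466]), array([0.4922, 0.0426]), array([0.4876, 0.0026]), array([0.4699, 0.0047])]
top cap [array([0.5537, 0.2876]), array([0.552 , 0.2041]), array([0.505 , 0.2845]), array([0.4974, 0.2102])]
w10 375 ((328.558837890625, 278.2647399902344), (14.794671058654785, 25.46623992919922), 14.03624439239502)
top1 119 ((295.47064208984375, 257.11767578125), (14.55213737487793, 7.761139392852783), 14.03624439239502)
scene1 65 ((331.5, 255.5), (5.0, 13.0), 90.0)
```

Run:
```python
from h import *
import h
h.GR=.05
A=plan(cur(),down([.480,.0158,.10],1.332),9); A=plan(A,down([.480,.0158,.016],1.332),4)
print(plane(load('top1'),295.5,257.1,.047),tri((load('top1'),295.47,257.1),(load('scene1'),331.5,253)))
```

```text
9 x {"grip":0.05,"dx":-0.0091,"dy":0.0022,"dz":0.02,"wx":-0.0001,"wy":-0.0001,"wz":0.0267}
4 x {"grip":0.05,"dx":0.0001,"dy":-0,"dz":0.0211,"wx":0.0001,"wy":0.0001,"wz":0}
[0.48324101 0.01848466 0.047     ] (array([0.4818026 , 0.01880318, 0.05731565]), np.float64(0.0010167939705216886))
```

Emit:
{"op": "play_rows", "data": {
  "moves": [
    {"grip": 0.05, "dx": -0.0091, "dy": 0.0022, "dz": 0.02, "wx": 0, "wy": 0, "wz": 0.0267},
    {"grip": 0.05, "dx": -0.0091, "dy": 0.0022, "dz": 0.02, "wx": 0, "wy": 0, "wz": 0.0267},
    {"grip": 0.05, "dx": -0.0091, "dy": 0.0022, "dz": 0.02, "wx": 0, "wy": 0, "wz": 0.0267},
    {"grip": 0.05, "dx": -0.0091, "dy": 0.0022, "dz": 0.02, "wx": 0, "wy": 0, "wz": 0.0267},
    {"grip": 0.05, "dx": -0.0091, "dy": 0.0022, "dz": 0.02, "wx": 0, "wy": 0, "wz": 0.0267},
    {"grip": 0.05, "dx": -0.0091, "dy": 0.0022, "dz": 0.02, "wx": 0, "wy": 0, "wz": 0.0267},
    {"grip": 0.05, "dx": -0.0091, "dy": 0.0022, "dz": 0.02, "wx": 0, "wy": 0, "wz": 0.0267},
    {"grip": 0.05, "dx": -0.0091, "dy": 0.0022, "dz": 0.02, "wx": 0, "wy": 0, "wz": 0.0267},
    {"grip": 0.05, "dx": -0.0091, "dy": 0.0022, "dz": 0.02, "wx": 0, "wy": 0, "wz": 0.0267},
    {"grip": 0.05, "dx": 0, "dy": 0, "dz": 0, "wx": 0, "wy": 0, "wz": 0},
    {"grip": 0.05, "dx": 0, "dy": 0, "dz": 0, "wx": 0, "wy": 0, "wz": 0}
  ]
}}

```text
time_s: 36.8
position: [0.4793, 0.0158, 0.1002]
ee_rot: [-3.14, -0.0, 1.331]
ft_force: [0.2, 0.2, 0.1]
opening: 0.0499
gripper_force: 0.0
```

Run:
```python
from h import *
w=snap('wrist','w11');print(env.state()['position'],env.state()['ee_rot'],env.state()['joints'])
for th in(1.332,):
    o=np.array([.4885,.0508]);d=np.array([np.cos(th),np.sin(th)]);n=np.array([-d[1],d[0]])
    print('exp tip',[np.round(proj(w,[*(o+.07*d+q*.010*n),.005]),1) for q in(-1,1)],'shoulder',[np.round(proj(w,[*(o+q*.025*n),.014]),1) for q in(-1,1)])
m=cv2.cvtColor(w['image'],cv2.COLOR_BGR2HSV).astype(int);m=((m[...,1]<50)&(m[...,2]>110)).astype(np.uint8)
n,l,st,ce=cv2.connectedComponentsWithStats(m)
for i in range(1,n):
    if st[i][4]>200: print(st[i],ce[i].round(1))
# row profile of mask component widths
i=[i for i in range(1,n) if st[i][4]>200 and 150<ce[i][1]<400 and 200<ce[i][0]<450]
for k in i:
    for r in range(st[k][1],st[k][1]+st[k][3],6): x=np.where(l[r]==k)[0]; print(k,r,x.min(),x.max())
```

```text
[0.47972857 0.01633793 0.10099057] [-3.14127747e+00 -1.09793779e-03  1.33196033e+00] [ 0.04116895  0.79717365 -0.25241079  1.96280836  0.43601446  0.43386777
 -0.77590885]
exp tip [array([335.1,  85.6]), array([303.9,  85.6])] shoulder [array([356.9, 196.7]), array([282.3, 196.8])]
[ 281   87   76  196 6837] [318.4 167.9]
19 87 327 329
19 93 300 332
19 99 301 332
19 105 301 333
19 111 296 340
19 117 294 340
19 123 294 340
19 129 294 340
19 135 295 340
19 141 295 340
19 147 295 340
19 153 295 340
19 159 296 341
19 165 296 341
19 171 296 341
19 177 296 341
19 183 296 341
19 189 297 341
19 195 297 341
19 201 281 356
19 207 282 356
19 213 298 341
19 219 298 341
19 225 298 341
19 231 298 341
19 237 299 341
19 243 299 341
19 249 299 341
19 255 299 341
19 261 300 341
19 267 300 341
19 273 335 335
19 279 335 335
```

Emit:
{"op": "play_rows", "data": {
  "newtons": 60,
  "moves": [
    {"grip": 0.05, "dx": 0, "dy": 0, "dz": 0.022, "wx": 0, "wy": 0, "wz": -0.01},
    {"grip": 0.05, "dx": 0, "dy": 0, "dz": 0.022, "wx": 0, "wy": 0, "wz": -0.01},
    {"grip": 0.05, "dx": 0, "dy": 0, "dz": 0.022, "wx": 0, "wy": 0, "wz": 0},
    {"grip": 0.05, "dx": 0, "dy": 0, "dz": 0.013, "wx": 0, "wy": 0, "wz": 0},
    {"grip": 0.05, "dx": 0, "dy": 0, "dz": 0.005, "wx": 0, "wy": 0, "wz": 0},
    {"grip": 0.05, "dx": 0, "dy": 0, "dz": 0, "wx": 0, "wy": 0, "wz": 0},
    {"grip": 0.05, "dx": 0, "dy": 0, "dz": 0, "wx": 0, "wy": 0, "wz": 0}
  ]
}}

```text
time_s: 37.43
position: [0.4801, 0.0165, 0.0175]
ee_rot: [3.141, -0.001, 1.351]
ft_force: [0.7, -0.6, -0.3]
opening: 0.05
gripper_force: 0.0
```

Emit:
{"op": "play_rows", "data": {
  "newtons": 60,
  "moves": [
    {"grip": 0, "dx": 0, "dy": 0, "dz": 0, "wx": 0, "wy": 0, "wz": 0},
    {"grip": 0, "dx": 0, "dy": 0, "dz": 0, "wx": 0, "wy": 0, "wz": 0},
    {"grip": 0, "dx": 0, "dy": 0, "dz": 0, "wx": 0, "wy": 0, "wz": 0},
    {"grip": 0, "dx": 0, "dy": 0, "dz": 0, "wx": 0, "wy": 0, "wz": 0},
    {"grip": 0, "dx": 0, "dy": 0, "dz": 0, "wx": 0, "wy": 0, "wz": 0}
  ]
}}

```text
time_s: 37.85
position: [0.48, 0.0162, 0.0173]
ee_rot: [3.141, -0.001, 1.35]
ft_force: [-1.9, 1.2, 13.1]
opening: 0.0169
gripper_force: 58.6
```

```bash
cat > g.py <<'E'
import h
from h import *
P=np.array([.5065,.253]);py=-.012
def press(x,y,z,psi=None):  # TCP pose for gauge origin offset x,y from gap mouth
    c,s=np.cos(py),np.sin(py); return down([P[0]+c*x-s*y,P[1]+s*x+c*y,z],py if psi is None else psi)
E
python3 - <<'E'
from g import *
h.GR=0
M=cur(); print(M[:3,3],env.state()['ee_rot'])
g=np.array([.4885,.0508])-M[:2,3]; th=1.352; print('origin ahead of TCP',g@[np.cos(th),np.sin(th)],'side',g@[-np.sin(th),np.cos(th)])
U=M.copy();U[2,3]+=.05; A=plan(M,U,3); A=plan(A,press(-.036-.085,0,.066),14)
E
```

```text
[0.4799765  0.01618437 0.01727751] [ 3.14053705e+00 -1.08454779e-03  1.35049810e+00]
origin ahead of TCP 0.03564043841746838 side -0.0008068054218427369
3 x {"grip":0,"dx":0,"dy":0,"dz":-0.0167,"wx":-0,"wy":0,"wz":0}
14 x {"grip":0,"dx":0.0066,"dy":-0.0187,"dz":0.0001,"wx":0,"wy":-0.0001,"wz":0.0973}
```

Emit:
{"op": "play_rows", "data": {
  "moves": [
    {"grip": 0, "dx": 0, "dy": 0, "dz": -0.015, "wx": 0, "wy": 0, "wz": 0},
    {"grip": 0, "dx": 0, "dy": 0, "dz": -0.025, "wx": 0, "wy": 0, "wz": 0},
    {"grip": 0, "dx": 0, "dy": 0, "dz": -0.025, "wx": 0, "wy": 0, "wz": 0},
    {"grip": 0, "dx": 0, "dy": 0, "dz": -0.025, "wx": 0, "wy": 0, "wz": 0},
    {"grip": 0, "dx": 0, "dy": 0, "dz": -0.025, "wx": 0, "wy": 0, "wz": 0},
    {"grip": 0, "dx": 0, "dy": 0, "dz": 0, "wx": 0, "wy": 0, "wz": 0},
    {"grip": 0, "dx": 0, "dy": 0, "dz": 0, "wx": 0, "wy": 0, "wz": 0}
  ]
}}

```text
time_s: 38.43
position: [0.48, 0.0158, 0.1324]
ee_rot: [3.14, -0.001, 1.35]
ft_force: [-0.4, 0.3, -1.5]
opening: 0.017
gripper_force: 59.2
```

Run:
```python
from g import *
h.GR=0
M=cur(); s=env.state();print(M[:3,3],s['ft_force'],s['opening'])
w=snap('wrist','w12')
m=cv2.cvtColor(w['image'],cv2.COLOR_BGR2HSV).astype(int);m=((m[...,1]<50)&(m[...,2]>110)).astype(np.uint8)
n,l,st,ce=cv2.connectedComponentsWithStats(m)
for k in range(1,n):
  if st[k][4]>1500:
    print(st[k])
    for r in range(st[k][1],st[k][1]+st[k][3],16): x=np.where(l[r]==k)[0]; print(r,x.min(),x.max())
A=plan(M,press(-.036-.085,0,.133),14)
```

```text
[0.47997642 0.01583216 0.13242507] [-0.37848718  0.30921918 -1.54633823] 0.01698988220086964
[  283    54    76   169 11070]
54 307 341
70 294 343
86 294 343
102 283 354
118 283 354
134 283 354
150 284 353
166 284 353
182 285 352
198 285 352
214 286 352
[ 262  222  115   62 3438]
222 372 372
238 262 375
254 287 350
270 288 349
14 x {"grip":0,"dx":0.0066,"dy":-0.0187,"dz":-0.0001,"wx":0.0001,"wy":-0.0002,"wz":0.0973}
```

Emit:
{"op": "play_rows", "data": {
  "moves": [
    {"grip": 0, "dx": 0.0066, "dy": -0.0187, "dz": 0, "wx": 0, "wy": 0, "wz": 0.0973},
    {"grip": 0, "dx": 0.0066, "dy": -0.0187, "dz": 0, "wx": 0, "wy": 0, "wz": 0.0973},
    {"grip": 0, "dx": 0.0066, "dy": -0.0187, "dz": 0, "wx": 0, "wy": 0, "wz": 0.0973},
    {"grip": 0, "dx": 0.0066, "dy": -0.0187, "dz": 0, "wx": 0, "wy": 0, "wz": 0.0973},
    {"grip": 0, "dx": 0.0066, "dy": -0.0187, "dz": 0, "wx": 0, "wy": 0, "wz": 0.0973},
    {"grip": 0, "dx": 0.0066, "dy": -0.0187, "dz": 0, "wx": 0, "wy": 0, "wz": 0.0973},
    {"grip": 0, "dx": 0.0066, "dy": -0.0187, "dz": 0, "wx": 0, "wy": 0, "wz": 0.0973},
    {"grip": 0, "dx": 0.0066, "dy": -0.0187, "dz": 0, "wx": 0, "wy": 0, "wz": 0.0973},
    {"grip": 0, "dx": 0.0066, "dy": -0.0187, "dz": 0, "wx": 0, "wy": 0, "wz": 0.0973},
    {"grip": 0, "dx": 0.0066, "dy": -0.0187, "dz": 0, "wx": 0, "wy": 0, "wz": 0.0973},
    {"grip": 0, "dx": 0.0066, "dy": -0.0187, "dz": 0, "wx": 0, "wy": 0, "wz": 0.0973},
    {"grip": 0, "dx": 0.0066, "dy": -0.0187, "dz": 0, "wx": 0, "wy": 0, "wz": 0.0973},
    {"grip": 0, "dx": 0.0066, "dy": -0.0187, "dz": 0, "wx": 0, "wy": 0, "wz": 0.0973},
    {"grip": 0, "dx": 0.0066, "dy": -0.0187, "dz": 0, "wx": 0, "wy": 0, "wz": 0.0973},
    {"grip": 0, "dx": 0, "dy": 0, "dz": 0, "wx": 0, "wy": 0, "wz": 0},
    {"grip": 0, "dx": 0, "dy": 0, "dz": 0, "wx": 0, "wy": 0, "wz": 0}
  ]
}}

```text
time_s: 39.82
position: [0.3841, 0.2549, 0.1306]
ee_rot: [3.141, 0.001, -0.009]
ft_force: [-0.6, 0.2, -1.0]
opening: 0.0172
gripper_force: 59.3
```

Run:
```python
from g import *
h.GR=0
M=cur(); s=env.state();print(M[:3,3],s['ee_rot'],s['joints'].round(2))
w=snap('wrist','w13')
A=plan(M,press(-.036-.085,0,.034+.0),5)
cv2.imwrite('pics/c8.png',w['image'])
```

```text
[0.38408729 0.25491327 0.13062293] [ 3.14061383e+00  7.22197285e-04 -9.33234581e-03] [-0.75  0.73  0.16  2.01 -0.26  0.42 -1.97]
5 x {"grip":0,"dx":0.0003,"dy":0.0001,"dz":0.0193,"wx":0.0002,"wy":0.0001,"wz":0.0005}
```

View pics/c8.png

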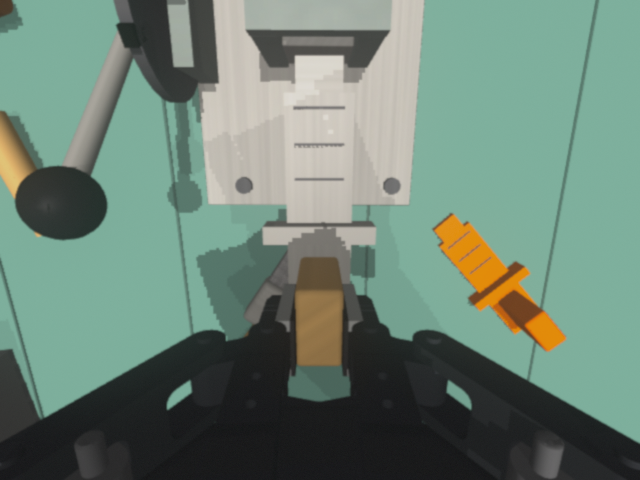

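Emit:
{"op": "play_rows", "data": {
  "moves": [
    {"grip": 0, "dx": 0, "dy": 0, "dz": 0.022, "wx": 0, "wy": 0, "wz": 0.001},
    {"grip": 0, "dx": 0, "dy": 0, "dz": 0.022, "wx": 0, "wy": 0, "wz": 0.001},
    {"grip": 0, "dx": 0, "dy": 0, "dz": 0.022, "wx": 0, "wy": 0, "wz": 0},
    {"grip": 0, "dx": 0, "dy": 0, "dz": 0.018, "wx": 0, "wy": 0, "wz": 0},
    {"grip": 0, "dx": 0, "dy": 0, "dz": 0.01, "wx": 0, "wy": 0, "wz": 0},
    {"grip": 0, "dx": 0, "dy": 0, "dz": 0.002, "wx": 0, "wy": 0, "wz": 0},
    {"grip": 0, "dx": 0, "dy": 0, "dz": 0, "wx": 0, "wy": 0, "wz": 0},
    {"grip": 0, "dx": 0, "dy": 0, "dz": 0, "wx": 0, "wy": 0, "wz": 0}
  ]
}}

```text
time_s: 40.53
position: [0.3848, 0.2546, 0.0363]
ee_rot: [-3.141, -0.0, -0.013]
ft_force: [-0.6, 0.0, -1.8]
opening: 0.0175
gripper_force: 59.5
```

Run:
```python
from g import *
h.GR=0
M=cur(); s=env.state();print(M[:3,3],s['ee_rot'],s['ft_force'])
A=plan(M,press(-.0356-.006,0,.0335),8)
w=snap('wrist','w14')
```

```text
[0.38480559 0.25459229 0.03630745] [-3.14062364e+00 -4.39212229e-04 -1.34759230e-02] [-0.57392831  0.04298202 -1.83480422]
8 x {"grip":0,"dx":0.01,"dy":0,"dz":0.0004,"wx":-0.0001,"wy":-0.0001,"wz":-0.0002}
```

Emit:
{"op": "play_rows", "data": {
  "moves": [
    {"grip": 0, "dx": 0.01, "dy": 0, "dz": 0.0004, "wx": 0, "wy": 0, "wz": 0},
    {"grip": 0, "dx": 0.01, "dy": 0, "dz": 0.0004, "wx": 0, "wy": 0, "wz": 0},
    {"grip": 0, "dx": 0.01, "dy": 0, "dz": 0.0004, "wx": 0, "wy": 0, "wz": 0},
    {"grip": 0, "dx": 0.01, "dy": 0, "dz": 0.0004, "wx": 0, "wy": 0, "wz": 0},
    {"grip": 0, "dx": 0, "dy": 0, "dz": 0, "wx": 0, "wy": 0, "wz": 0},
    {"grip": 0, "dx": 0, "dy": 0, "dz": 0, "wx": 0, "wy": 0, "wz": 0}
  ]
}}

```text
time_s: 41.08
position: [0.4246, 0.2542, 0.0346]
ee_rot: [-3.14, -0.001, -0.014]
ft_force: [-0.1, 0.3, -1.8]
opening: 0.0172
gripper_force: 59.4
```

Emit:
{"op": "play_rows", "data": {
  "moves": [
    {"grip": 0, "dx": 0.01, "dy": 0, "dz": 0.0002, "wx": 0, "wy": 0, "wz": 0},
    {"grip": 0, "dx": 0.01, "dy": 0, "dz": 0.0002, "wx": 0, "wy": 0, "wz": 0},
    {"grip": 0, "dx": 0.01, "dy": 0, "dz": 0.0002, "wx": 0, "wy": 0, "wz": 0},
    {"grip": 0, "dx": 0.008, "dy": 0, "dz": 0.0002, "wx": 0, "wy": 0, "wz": 0},
    {"grip": 0, "dx": 0, "dy": 0, "dz": 0, "wx": 0, "wy": 0, "wz": 0},
    {"grip": 0, "dx": 0, "dy": 0, "dz": 0, "wx": 0, "wy": 0, "wz": 0}
  ]
}}

```text
time_s: 41.58
position: [0.462, 0.2537, 0.0333]
ee_rot: [-3.141, 0.0, -0.014]
ft_force: [1.2, -0.0, -1.7]
opening: 0.0169
gripper_force: 59.4
```

Emit:
{"op": "play_rows", "data": {
  "moves": [
    {"grip": 0, "dx": 0, "dy": 0, "dz": 0.0007, "wx": 0, "wy": 0, "wz": 0},
    {"grip": 0, "dx": 0, "dy": 0, "dz": 0.0005, "wx": 0, "wy": 0, "wz": 0},
    {"grip": 0, "dx": 0, "dy": 0, "dz": 0, "wx": 0, "wy": 0, "wz": 0},
    {"grip": 0, "dx": 0, "dy": 0, "dz": 0, "wx": 0, "wy": 0, "wz": 0}
  ]
}}

```text
time_s: 41.92
position: [0.4618, 0.2538, 0.0323]
ee_rot: [-3.141, 0.001, -0.013]
ft_force: [-3.4, -2.0, 8.4]
opening: 0.0172
gripper_force: 60.8
```

Emit:
{"op": "play_rows", "data": {
  "moves": [
    {"grip": 0, "dx": 0.0025, "dy": 0, "dz": 0, "wx": 0, "wy": 0, "wz": 0},
    {"grip": 0, "dx": 0, "dy": 0, "dz": 0, "wx": 0, "wy": 0, "wz": 0},
    {"grip": 0, "dx": 0, "dy": 0, "dz": 0, "wx": 0, "wy": 0, "wz": 0}
  ]
}}

```text
time_s: 42.17
position: [0.4642, 0.2539, 0.0323]
ee_rot: [-3.141, 0.001, -0.013]
ft_force: [-4.0, -0.2, 9.0]
opening: 0.0173
gripper_force: 60.9
```

Emit:
{"op": "play_rows", "data": {
  "moves": [
    {"grip": 0, "dx": 0.0025, "dy": 0, "dz": 0, "wx": 0, "wy": 0, "wz": 0},
    {"grip": 0, "dx": 0, "dy": 0, "dz": 0, "wx": 0, "wy": 0, "wz": 0},
    {"grip": 0, "dx": 0, "dy": 0, "dz": 0, "wx": 0, "wy": 0, "wz": 0}
  ]
}}

```text
time_s: 42.42
position: [0.4668, 0.2539, 0.0323]
ee_rot: [-3.141, 0.001, -0.013]
ft_force: [-4.3, 1.0, 8.4]
opening: 0.017
gripper_force: 60.9
```

Emit:
{"op": "play_rows", "data": {
  "moves": [
    {"grip": 0, "dx": 0.0025, "dy": 0, "dz": 0, "wx": 0, "wy": 0, "wz": 0},
    {"grip": 0, "dx": 0, "dy": 0, "dz": 0, "wx": 0, "wy": 0, "wz": 0},
    {"grip": 0, "dx": 0, "dy": 0, "dz": 0, "wx": 0, "wy": 0, "wz": 0}
  ]
}}

```text
time_s: 42.67
position: [0.4693, 0.2538, 0.0323]
ee_rot: [-3.141, 0.001, -0.013]
ft_force: [-4.1, 0.5, 8.3]
opening: 0.0168
gripper_force: 60.9
```

Emit:
{"op": "play_rows", "data": {
  "moves": [
    {"grip": 0, "dx": 0.0015, "dy": 0, "dz": 0, "wx": 0, "wy": 0, "wz": 0},
    {"grip": 0, "dx": 0, "dy": 0, "dz": 0, "wx": 0, "wy": 0, "wz": 0},
    {"grip": 0, "dx": 0, "dy": 0, "dz": 0, "wx": 0, "wy": 0, "wz": 0}
  ]
}}

```text
time_s: 42.92
position: [0.4705, 0.2538, 0.0323]
ee_rot: [-3.141, 0.001, -0.013]
ft_force: [-6.4, 0.2, 9.7]
opening: 0.0166
gripper_force: 61.0
```

Emit:
{"op": "play_rows", "data": {
  "moves": [
    {"grip": 0, "dx": 0.0015, "dy": 0, "dz": 0, "wx": 0, "wy": 0, "wz": 0},
    {"grip": 0, "dx": 0, "dy": 0, "dz": 0, "wx": 0, "wy": 0, "wz": 0},
    {"grip": 0, "dx": 0, "dy": 0, "dz": 0, "wx": 0, "wy": 0, "wz": 0}
  ]
}}

```text
time_s: 43.17
position: [0.4708, 0.2538, 0.0323]
ee_rot: [-3.141, 0.004, -0.012]
ft_force: [-14.7, 0.1, 16.7]
opening: 0.0169
gripper_force: 62.0
```

Emit:
{"op": "play_rows", "data": {
  "moves": [
    {"grip": 0, "dx": 0.001, "dy": 0, "dz": 0, "wx": 0, "wy": 0, "wz": 0},
    {"grip": 0, "dx": 0, "dy": 0, "dz": 0, "wx": 0, "wy": 0, "wz": 0},
    {"grip": 0, "dx": 0, "dy": 0, "dz": 0, "wx": 0, "wy": 0, "wz": 0}
  ]
}}

```text
time_s: 43.42
position: [0.4708, 0.2538, 0.0323]
ee_rot: [-3.141, 0.006, -0.012]
ft_force: [-19.8, -0.7, 21.5]
opening: 0.017
gripper_force: 62.8
```

Emit:
{"op": "play_rows", "data": {
  "moves": [
    {"grip": 0.04, "dx": 0, "dy": 0, "dz": 0, "wx": 0, "wy": 0, "wz": 0},
    {"grip": 0.04, "dx": 0, "dy": 0, "dz": 0, "wx": 0, "wy": 0, "wz": 0},
    {"grip": 0.04, "dx": 0, "dy": 0, "dz": 0, "wx": 0, "wy": 0, "wz": 0},
    {"grip": 0.04, "dx": 0, "dy": 0, "dz": -0.01, "wx": 0, "wy": 0, "wz": 0},
    {"grip": 0.05, "dx": 0, "dy": 0, "dz": -0.03, "wx": 0, "wy": 0, "wz": 0},
    {"grip": 0.05, "dx": -0.005, "dy": 0, "dz": -0.03, "wx": 0, "wy": 0, "wz": 0},
    {"grip": 0.05, "dx": -0.015, "dy": 0, "dz": -0.04, "wx": 0, "wy": 0, "wz": 0},
    {"grip": 0.05, "dx": -0.02, "dy": 0, "dz": -0.04, "wx": 0, "wy": 0, "wz": 0},
    {"grip": 0.05, "dx": -0.02, "dy": 0, "dz": -0.03, "wx": 0, "wy": 0, "wz": 0},
    {"grip": 0.05, "dx": 0, "dy": 0, "dz": 0, "wx": 0, "wy": 0, "wz": 0},
    {"grip": 0.05, "dx": 0, "dy": 0, "dz": 0, "wx": 0, "wy": 0, "wz": 0}
  ]
}}

```text
time_s: 44.33
position: [0.4156, 0.2547, 0.2103]
ee_rot: [-3.139, -0.002, -0.013]
ft_force: [-0.1, -0.7, -0.3]
opening: 0.05
gripper_force: 0.0
```

Run:
```python
from g import *
w=snap('wrist','w15');t=snap('top','top2');s=snap('scene','scene2');st=env.state();print(st['position'],st['ee_rot'],st['ft_force'])
B=np.array([.4297,.3488,.1397]);
for n,q in(('w',w),('t',load('top1')),('s',load('scene1'))):
    u,v=proj(q,B);r=40 if n=='w' else 16
    y0,x0=max(0,int(v)-r*2),max(0,int(u)-2*r); c=q['image'][y0:int(v)+2*r,x0:int(u)+2*r]
    m=(c.max(2)<50).astype(np.uint8); k,l,stt,ce=cv2.connectedComponentsWithStats(m)
    print(n,(round(u),round(v)),[(stt[i].tolist(),(ce[i]+[x0,y0]).round(1)) for i in range(1,k) if stt[i][4]>25])
W=np.zeros((600,800,3),np.uint8);W[:480,:640]=w['image'];cv2.imwrite('pics/c9.png',w['image'])
```

```text
[0.41593884 0.25391584 0.20776723] [-3.14149097e+00  7.03994366e-04 -1.38921736e-02] [-0.59367705 -0.17139865 -0.48923076]
w (172, 237) [([134, 143, 10, 8, 36], array([230.8, 304.2])), ([153, 145, 7, 15, 59], array([249. , 311.2]))]
t (119, 274) [([52, 0, 9, 12, 50], array([141.3, 248. ])), ([24, 22, 15, 14, 143], array([117.1, 270.9]))]
s (441, 187) [([31, 27, 9, 9, 31], array([444. , 186.3]))]
```

View pics/c9.png

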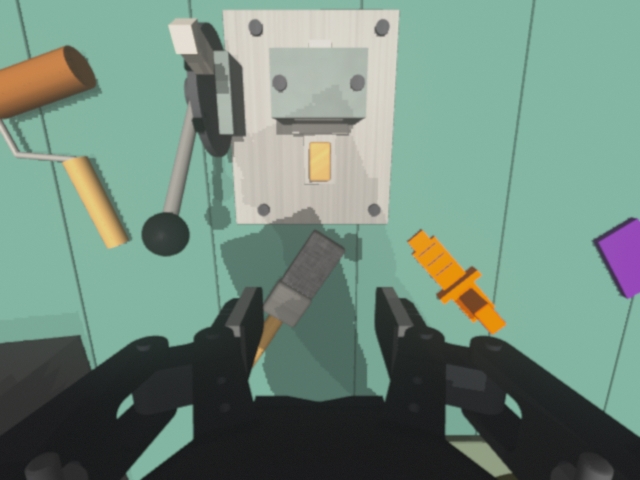

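Run:
```python
from g import *
w,t,s=load('w15'),load('top1'),load('scene1')
for a,b in((('t',t,117.1,270.9),('s',s,444,186.3)),(('t',t,117.1,270.9),('w',w,166,234)),(('s',s,444,186.3),('w',w,166,234))): print('ball',a[0]+b[0],tri(a[1:],b[1:]))
print('pointer',tri((t,134.4,214.4),(s,459,217.5)),tri((w,183,37),(s,459,217.5)),tri((w,183,37),(t,134.4,214.4)))
print('gap est',[proj(w,[.5065,.253,.062]),proj(w,[.5065-.032,.253,.062])])
```

```text
ball ts (array([0.43574508, 0.35047737, 0.1463572 ]), np.float64(0.001533936703324704))
ball tw (array([0.43478574, 0.34770914, 0.15080831]), np.float64(0.0007189163292952531))
ball sw (array([0.43363142, 0.3515585 , 0.14447996]), np.float64(0.002532210195945096))
pointer (array([0.54695994, 0.32897142, 0.13672698]), np.float64(0.000664381654023251)) (array([0.54589972, 0.32989731, 0.13554597]), np.float64(0.0007218951955400236)) (array([0.55268924, 0.33760654, 0.11162342]), np.float64(0.0007292355175445584))
gap est [(np.float64(319.07934342211604), np.float64(119.47443902005533)), (np.float64(319.60030512704554), np.float64(160.39005157879194))]
```

Emit:
{"op": "play_rows", "data": {
  "newtons": 30,
  "moves": [
    {"grip": 0.055, "dx": 0.0035, "dy": -0.0193, "dz": 0, "wx": 0, "wy": 0, "wz": 0},
    {"grip": 0.055, "dx": 0.0035, "dy": -0.0193, "dz": 0, "wx": 0, "wy": 0, "wz": 0},
    {"grip": 0.055, "dx": 0.0035, "dy": -0.0193, "dz": 0, "wx": 0, "wy": 0, "wz": 0},
    {"grip": 0.055, "dx": 0.0035, "dy": -0.0193, "dz": 0, "wx": 0, "wy": 0, "wz": 0},
    {"grip": 0.055, "dx": 0.0035, "dy": -0.0193, "dz": 0, "wx": 0, "wy": 0, "wz": 0},
    {"grip": 0.055, "dx": 0, "dy": 0, "dz": 0, "wx": 0, "wy": 0, "wz": 0},
    {"grip": 0.055, "dx": 0, "dy": 0, "dz": 0, "wx": 0, "wy": 0, "wz": 0},
    {"grip": 0.055, "dx": 0, "dy": 0, "dz": 0, "wx": 0, "wy": 0, "wz": 0}
  ]
}}

```text
time_s: 45.15
position: [0.4348, 0.3495, 0.2076]
ee_rot: [3.141, 0.001, -0.014]
ft_force: [0.1, 0.0, -0.5]
opening: 0.055
gripper_force: 0.0
```

Run:
```python
from g import *
h.GR=.055
s=env.state();print(s['position'],s['ee_rot'],s['joints'].round(2))
w=snap('wrist','w16')
print('exp ball',proj(w,[.4345,.3505,.1455]))
m=(w['image'].max(2)<60).astype(np.uint8);m=cv2.morphologyEx(m,cv2.MORPH_OPEN,np.ones((5,5)))
k,l,st,ce=cv2.connectedComponentsWithStats(m);print([(st[i].tolist(),ce[i].round(1)) for i in range(1,k) if st[i][4]>200])
g=cv2.cvtColor(w['image'],cv2.COLOR_BGR2GRAY)
c=cv2.HoughCircles(cv2.medianBlur(g,5),cv2.HOUGH_GRADIENT,1,80,param1=80,param2=18,minRadius=14,maxRadius=36);print(c)
plan(cur(),down([.4345,.3505,.1285],s['ee_rot'][2]),5)
```

```text
[0.4347695  0.34951125 0.20759345] [ 3.14094088e+00  9.09127774e-04 -1.44022843e-02] [-0.86  0.72  0.24  1.59 -0.21  0.86 -2.12]
exp ball (np.float64(316.2059489637928), np.float64(260.59144248418266))
[([296, 242, 41, 42, 1390], array([316. , 262.3])), ([0, 289, 640, 191, 67977], array([308.3, 416.8]))]
[[[316.5 262.5  21.3]
  [410.5 282.5  29.9]
  [406.5 110.5  27.3]
  [134.5 419.5  26.6]
  [564.5 306.5  20.7]]]
5 x {"grip":0.055,"dx":-0.0001,"dy":-0.0002,"dz":0.0159,"wx":0.0001,"wy":0.0001,"wz":-0}
```

Emit:
{"op": "play_rows", "data": {
  "newtons": 30,
  "moves": [
    {"grip": 0.055, "dx": 0, "dy": -0.0002, "dz": 0.0165, "wx": 0, "wy": 0, "wz": 0},
    {"grip": 0.055, "dx": 0, "dy": -0.0002, "dz": 0.0165, "wx": 0, "wy": 0, "wz": 0},
    {"grip": 0.055, "dx": 0, "dy": -0.0002, "dz": 0.0165, "wx": 0, "wy": 0, "wz": 0},
    {"grip": 0.055, "dx": 0, "dy": 0, "dz": 0.0165, "wx": 0, "wy": 0, "wz": 0},
    {"grip": 0.055, "dx": 0, "dy": 0, "dz": 0.0165, "wx": 0, "wy": 0, "wz": 0},
    {"grip": 0.055, "dx": 0, "dy": 0, "dz": 0, "wx": 0, "wy": 0, "wz": 0},
    {"grip": 0, "dx": 0, "dy": 0, "dz": 0, "wx": 0, "wy": 0, "wz": 0},
    {"grip": 0, "dx": 0, "dy": 0, "dz": 0, "wx": 0, "wy": 0, "wz": 0},
    {"grip": 0, "dx": 0, "dy": 0, "dz": 0, "wx": 0, "wy": 0, "wz": 0},
    {"grip": 0, "dx": 0, "dy": 0, "dz": 0, "wx": 0, "wy": 0, "wz": 0}
  ]
}}

```text
time_s: 46.03
position: [0.4349, 0.3512, 0.1268]
ee_rot: [-3.14, -0.001, -0.014]
ft_force: [-1.3, -0.4, 2.9]
opening: 0.026
gripper_force: 29.4
```

Run:
```python
from g import *
s=env.state();p=s['position'];print(p,s['ft_force'],s['opening'])
# arc about pivot for the grasp: start lean from pivot estimate
px,pz=.5277,.062
b=np.array([p[0],p[2]+.019]); r=b-[px,pz]; print('r',np.hypot(*r),'lean',np.arctan2(r[0],r[1]))
end=1.15-.9; prev=-.9
L=np.linspace(-.9,end,13)
for a,c in zip(L[:-1],L[1:]): print(f"dx {.125*(np.sin(c)-np.sin(a)):.4f} dz {-.125*(np.cos(c)-np.cos(a)):.4f}")
```

```text
[0.43486588 0.3512272  0.12676675] [-1.34931187 -0.44091868  2.91022195] 0.02598376148538089
r 0.12504016041489438 lean -0.8366969386720637
dx 0.0079 dz -0.0090
dx 0.0087 dz -0.0082
dx 0.0095 dz -0.0073
dx 0.0101 dz -0.0064
dx 0.0107 dz -0.0054
dx 0.0112 dz -0.0044
dx 0.0115 dz -0.0033
dx 0.0118 dz -0.0022
dx 0.0119 dz -0.0010
dx 0.0120 dz 0.0001
dx 0.0119 dz 0.0013
dx 0.0117 dz 0.0024
```

Run:
```python
import numpy as np
L=np.linspace(-.837,.25,13)
for a,c in zip(L[:-1],L[1:]): print(f"dx {.125*(np.sin(c)-np.sin(a)):.4f} dz {-.125*(np.cos(c)-np.cos(a)):.4f}")
```

```text
dx 0.0080 dz -0.0081
dx 0.0086 dz -0.0073
dx 0.0093 dz -0.0065
dx 0.0098 dz -0.0056
dx 0.0103 dz -0.0047
dx 0.0107 dz -0.0038
dx 0.0110 dz -0.0028
dx 0.0112 dz -0.0018
dx 0.0113 dz -0.0008
dx 0.0113 dz 0.0003
dx 0.0112 dz 0.0013
dx 0.0111 dz 0.0023
```

Emit:
{"op": "play_rows", "data": {
  "moves": [
    {"grip": 0, "dx": 0.008, "dy": 0, "dz": -0.0081, "wx": 0, "wy": 0, "wz": 0},
    {"grip": 0, "dx": 0.0086, "dy": 0, "dz": -0.0073, "wx": 0, "wy": 0, "wz": 0},
    {"grip": 0, "dx": 0.0093, "dy": 0, "dz": -0.0065, "wx": 0, "wy": 0, "wz": 0},
    {"grip": 0, "dx": 0, "dy": 0, "dz": 0, "wx": 0, "wy": 0, "wz": 0},
    {"grip": 0, "dx": 0, "dy": 0, "dz": 0, "wx": 0, "wy": 0, "wz": 0}
  ]
}}

```text
time_s: 46.45
position: [0.4605, 0.3509, 0.1484]
ee_rot: [-3.14, -0.0, -0.014]
ft_force: [-3.8, 0.6, 5.6]
opening: 0.0258
gripper_force: 30.5
```

Emit:
{"op": "play_rows", "data": {
  "moves": [
    {"grip": 0, "dx": 0.0098, "dy": 0, "dz": -0.0056, "wx": 0, "wy": 0, "wz": 0},
    {"grip": 0, "dx": 0.0103, "dy": 0, "dz": -0.0047, "wx": 0, "wy": 0, "wz": 0},
    {"grip": 0, "dx": 0, "dy": 0, "dz": 0, "wx": 0, "wy": 0, "wz": 0},
    {"grip": 0, "dx": 0, "dy": 0, "dz": 0, "wx": 0, "wy": 0, "wz": 0}
  ]
}}

```text
time_s: 46.78
position: [0.4805, 0.3507, 0.1583]
ee_rot: [-3.14, -0.001, -0.014]
ft_force: [-2.3, 0.4, 6.1]
opening: 0.0262
gripper_force: 30.8
```

Emit:
{"op": "play_rows", "data": {
  "moves": [
    {"grip": 0, "dx": 0.0107, "dy": 0, "dz": -0.0038, "wx": 0, "wy": 0, "wz": 0},
    {"grip": 0, "dx": 0.011, "dy": 0, "dz": -0.0028, "wx": 0, "wy": 0, "wz": 0},
    {"grip": 0, "dx": 0.0112, "dy": 0, "dz": -0.0018, "wx": 0, "wy": 0, "wz": 0},
    {"grip": 0, "dx": 0.0113, "dy": 0, "dz": -0.0008, "wx": 0, "wy": 0, "wz": 0},
    {"grip": 0, "dx": 0, "dy": 0, "dz": 0, "wx": 0, "wy": 0, "wz": 0},
    {"grip": 0, "dx": 0, "dy": 0, "dz": 0, "wx": 0, "wy": 0, "wz": 0}
  ]
}}

```text
time_s: 47.28
position: [0.5247, 0.3501, 0.1672]
ee_rot: [-3.14, -0.001, -0.014]
ft_force: [1.0, 1.6, 2.0]
opening: 0.0262
gripper_force: 29.7
```

Emit:
{"op": "play_rows", "data": {
  "moves": [
    {"grip": 0, "dx": 0.0113, "dy": 0, "dz": 0.0003, "wx": 0, "wy": 0, "wz": 0},
    {"grip": 0, "dx": 0.0112, "dy": 0, "dz": 0.0013, "wx": 0, "wy": 0, "wz": 0},
    {"grip": 0, "dx": 0.0111, "dy": 0, "dz": 0.0023, "wx": 0, "wy": 0, "wz": 0},
    {"grip": 0, "dx": 0, "dy": 0, "dz": 0, "wx": 0, "wy": 0, "wz": 0},
    {"grip": 0, "dx": 0, "dy": 0, "dz": 0, "wx": 0, "wy": 0, "wz": 0},
    {"grip": 0, "dx": 0, "dy": 0, "dz": 0, "wx": 0, "wy": 0, "wz": 0}
  ]
}}

```text
time_s: 47.78
position: [0.5579, 0.3493, 0.1632]
ee_rot: [-3.141, 0.0, -0.013]
ft_force: [1.8, -0.1, -0.0]
opening: 0.0001
gripper_force: 1.0
```

Run:
```python
from g import *
s=env.state();print(s['position'],s['ft_force'],s['opening'])
# circle fit to the TCP readings
q=np.array([[.43487,.12677],[.4605,.1484],[.4805,.1583],[s['position'][0],s['position'][2]]])
A=np.c_[2*q,np.ones(len(q))];c=np.linalg.lstsq(A,(q**2).sum(1),rcond=None)[0];print('centre',c[:2],'r',np.sqrt(c[2]+c[0]**2+c[1]**2))
snap('scene','scene3');snap('top','top3');snap('wrist','w17')
```

```text
[0.55794896 0.34933872 0.16318675] [ 1.76935673 -0.12672863 -0.03936083] 0.00013912184148543724
centre [0.52645499 0.04326026] r 0.12398220059594801
```

Emit:
{"op": "play_rows", "data": {
  "moves": [
    {"grip": 0, "dx": 0, "dy": 0, "dz": -0.02, "wx": 0, "wy": 0, "wz": 0},
    {"grip": 0, "dx": 0, "dy": 0, "dz": -0.03, "wx": 0, "wy": 0, "wz": 0},
    {"grip": 0, "dx": -0.02, "dy": 0, "dz": -0.04, "wx": 0, "wy": 0, "wz": 0},
    {"grip": 0, "dx": -0.04, "dy": 0, "dz": -0.02, "wx": 0, "wy": 0, "wz": 0},
    {"grip": 0, "dx": -0.04, "dy": 0, "dz": 0, "wx": 0, "wy": 0, "wz": 0},
    {"grip": 0, "dx": -0.03, "dy": 0, "dz": 0, "wx": 0, "wy": 0, "wz": 0},
    {"grip": 0, "dx": 0, "dy": 0, "dz": 0, "wx": 0, "wy": 0, "wz": 0},
    {"grip": 0, "dx": 0, "dy": 0, "dz": 0, "wx": 0, "wy": 0, "wz": 0}
  ]
}}

```text
time_s: 48.6
position: [0.4311, 0.3515, 0.2698]
ee_rot: [-3.14, 0.001, -0.012]
ft_force: [0.1, 0.4, -0.2]
opening: -0.0002
gripper_force: 0.0
```

```bash
cat > ball.py <<'E'
from g import *
def look(tag):
    S={n:snap(n,n+tag) for n in('scene','top','wrist')}; st=env.state();print(st['position'],st['ft_force'].round(1))
    for n,q in S.items():
        us=[proj(q,[.5265+.124*np.sin(l),.3498,.0623+.124*np.cos(l)]) for l in(-.3,0,.25,.5)]; print(n,np.round(us).tolist())
        g=q['image'].max(2);a=np.array(us);pad=30
        x0,y0=np.maximum(a.min(0)-pad,0).astype(int);x1,y1=(a.max(0)+pad).astype(int)
        m=(g[y0:y1,x0:x1]<60).astype(np.uint8); k,l,s,c=cv2.connectedComponentsWithStats(m)
        print([(s[i].tolist(),(c[i]+[x0,y0]).round(1).tolist()) for i in range(1,k) if s[i][4]>25])
        if n=='wrist':
            print(cv2.HoughCircles(cv2.medianBlur(cv2.cvtColor(q['image'],6),5),cv2.HOUGH_GRADIENT,1,60,param1=80,param2=20,minRadius=14,maxRadius=60))
E
python3 -c "
from ball import *
look('4')"
```

```text
[0.43314139 0.35072797 0.26902479] [-0.6 -0.9  0.4]
scene [[457.0, 188.0], [466.0, 195.0], [473.0, 204.0], [478.0, 215.0]]
[([14, 0, 27, 16, 180], [456.4, 163.9]), ([36, 33, 11, 11, 89], [468.0, 196.0]), ([15, 56, 21, 30, 232], [453.2, 228.3])]
top [[113.0, 239.0], [113.0, 219.0], [115.0, 203.0], [119.0, 189.0]]
[([24, 48, 26, 23, 239], [116.1, 216.2]), ([57, 50, 9, 11, 56], [143.3, 212.8]), ([4, 54, 7, 16, 57], [88.8, 220.8]), ([51, 62, 15, 34, 253], [139.4, 239.4]), ([0, 85, 26, 24, 360], [92.1, 256.7])]
wrist [[318.0, 166.0], [317.0, 105.0], [317.0, 52.0], [316.0, 4.0]]
[([13, 98, 39, 22, 236], [316.9, 112.1]), ([45, 144, 6, 9, 45], [332.1, 148.1])]
[[[319.5  94.5  24.1]
  [409.5 120.5  38.9]
  [386.5 273.5  41.6]
  [348.5 176.5  48.3]
  [494.5 256.5  28.8]
  [166.5 152.5  15.2]]]
```

Emit:
{"op": "play_rows", "data": {
  "moves": [
    {"grip": 0, "dx": 0.015, "dy": 0.0003, "dz": 0.025, "wx": 0, "wy": 0, "wz": 0},
    {"grip": 0, "dx": 0.015, "dy": 0.0003, "dz": 0.025, "wx": 0, "wy": 0, "wz": 0},
    {"grip": 0, "dx": 0.015, "dy": 0.0003, "dz": 0.025, "wx": 0, "wy": 0, "wz": 0},
    {"grip": 0, "dx": 0.012, "dy": 0, "dz": 0.02, "wx": 0, "wy": 0, "wz": 0},
    {"grip": 0, "dx": 0, "dy": 0, "dz": 0, "wx": 0, "wy": 0, "wz": 0},
    {"grip": 0, "dx": 0, "dy": 0, "dz": 0, "wx": 0, "wy": 0, "wz": 0}
  ]
}}

```text
time_s: 49.25
position: [0.49, 0.3485, 0.1731]
ee_rot: [3.141, 0.002, -0.015]
ft_force: [0.3, -0.2, 1.1]
opening: 0.0002
gripper_force: 0.0
```

Emit:
{"op": "play_rows", "data": {
  "moves": [
    {"grip": 0, "dx": 0.007, "dy": 0, "dz": 0, "wx": 0, "wy": 0, "wz": 0},
    {"grip": 0, "dx": 0.007, "dy": 0, "dz": 0, "wx": 0, "wy": 0, "wz": 0},
    {"grip": 0, "dx": 0, "dy": 0, "dz": 0, "wx": 0, "wy": 0, "wz": 0},
    {"grip": 0, "dx": 0, "dy": 0, "dz": 0, "wx": 0, "wy": 0, "wz": 0}
  ]
}}

```text
time_s: 49.58
position: [0.5039, 0.3492, 0.1748]
ee_rot: [-3.14, -0.001, -0.014]
ft_force: [-0.3, -0.4, -0.7]
opening: -0.0
gripper_force: 0.0
```

Emit:
{"op": "play_rows", "data": {
  "moves": [
    {"grip": 0, "dx": 0.007, "dy": 0, "dz": 0, "wx": 0, "wy": 0, "wz": 0},
    {"grip": 0, "dx": 0, "dy": 0, "dz": 0, "wx": 0, "wy": 0, "wz": 0},
    {"grip": 0, "dx": 0, "dy": 0, "dz": 0, "wx": 0, "wy": 0, "wz": 0}
  ]
}}

```text
time_s: 49.83
position: [0.5107, 0.3491, 0.1743]
ee_rot: [-3.141, -0.0, -0.014]
ft_force: [-0.2, 0.3, 0.2]
opening: 0.0
gripper_force: 0.0
```

```bash
python3 -c "
from ball import *
look('5')"
```

```text
[0.51044471 0.34911233 0.17427858] [ 0.4 -0.5  0.1]
scene [[457.0, 188.0], [466.0, 195.0], [473.0, 204.0], [478.0, 215.0]]
[([12, 0, 57, 38, 990], [468.9, 169.9]), ([37, 33, 11, 12, 95], [468.7, 196.9]), ([15, 57, 21, 29, 238], [453.1, 228.2])]
top [[113.0, 239.0], [113.0, 219.0], [115.0, 203.0], [119.0, 189.0]]
[([0, 11, 66, 85, 1908], [105.4, 214.2]), ([43, 51, 9, 5, 34], [129.4, 211.7]), ([57, 50, 9, 11, 55], [143.3, 212.8]), ([0, 90, 4, 19, 52], [83.1, 259.9])]
wrist [[317.0, 351.0], [315.0, 280.0], [314.0, 204.0], [313.0, 129.0]]
[([49, 77, 9, 13, 91], [336.0, 182.1]), ([0, 109, 63, 173, 8034], [314.3, 304.4]), ([56, 110, 3, 13, 37], [340.1, 215.0])]
[[[315.5 257.5  34.9]
  [149.5 209.5  50.4]
  [438.5 280.5  53.8]
  [367.5 179.5  46.1]
  [431.5 209.5  21.5]
  [ 18.5   6.5  29. ]]]
```

Emit:
{"op": "play_rows", "data": {
  "moves": [
    {"grip": 0, "dx": 0.006, "dy": 0, "dz": 0, "wx": 0, "wy": 0, "wz": 0},
    {"grip": 0, "dx": 0.006, "dy": 0, "dz": 0.001, "wx": 0, "wy": 0, "wz": 0},
    {"grip": 0, "dx": 0.005, "dy": 0, "dz": 0.001, "wx": 0, "wy": 0, "wz": 0},
    {"grip": 0, "dx": 0, "dy": 0, "dz": 0, "wx": 0, "wy": 0, "wz": 0},
    {"grip": 0, "dx": 0, "dy": 0, "dz": 0, "wx": 0, "wy": 0, "wz": 0}
  ]
}}

```text
time_s: 50.4
position: [0.5279, 0.3486, 0.1719]
ee_rot: [-3.141, 0.0, -0.014]
ft_force: [-0.1, 0.6, -0.2]
opening: -0.0
gripper_force: 0.0
```

```bash
cat >> ball.py <<'E'
def lean(tag):
    q=load('wrist'+tag);im=q['image']
    u,v=proj(q,[.5265+.124*np.sin(.2),.3498,.0623+.124*np.cos(.2)])
    c=cv2.HoughCircles(cv2.medianBlur(cv2.cvtColor(im,6),5),cv2.HOUGH_GRADIENT,1,60,param1=80,param2=15,minRadius=15,maxRadius=60)[0]
    c=min(c,key=lambda k:np.hypot(k[0]-u,k[1]-v)); L=np.linspace(-.3,.8,111)
    vs=[proj(q,[.5265+.124*np.sin(l),.3498,.0623+.124*np.cos(l)])[1] for l in L]; print('circle',c,'lean',np.interp(-c[1],-np.array(vs),L))
E
python3 -c "
from ball import *
look('6');lean('5');lean('6')"
```

```text
[0.5274481  0.34887945 0.17225888] [0.6 0.  0.1]
scene [[457.0, 188.0], [466.0, 195.0], [473.0, 204.0], [478.0, 215.0]]
[([22, 0, 51, 43, 1159], [473.0, 172.5]), ([40, 38, 11, 12, 95], [472.3, 202.1]), ([15, 57, 21, 29, 245], [453.1, 228.2])]
top [[113.0, 239.0], [113.0, 219.0], [115.0, 203.0], [119.0, 189.0]]
[([0, 0, 66, 96, 2121], [106.1, 205.4]), ([57, 50, 9, 11, 57], [143.3, 212.9]), ([0, 68, 8, 41, 129], [86.2, 247.6])]
wrist [[317.0, 386.0], [315.0, 320.0], [314.0, 247.0], [313.0, 172.0]]
[([0, 60, 63, 214, 10104], [314.5, 321.0])]
[[[315.5 256.5  34.4]
  [139.5 233.5  49.2]
  [ 18.5  25.5  33.7]
  [367.5 286.5  36.1]
  [383.5   7.5  53.3]
  [174.5 301.5  21.6]]]
circle [315.5 257.5  34.9] lean 0.07774550195262046
circle [315.5 256.5  34.4] lean 0.21903045861189616
```

Emit:
{"op": "play_rows", "data": {
  "moves": [
    {"grip": 0, "dx": 0.0025, "dy": 0, "dz": 0.0005, "wx": 0, "wy": 0, "wz": 0},
    {"grip": 0, "dx": 0.0018, "dy": 0, "dz": 0, "wx": 0, "wy": 0, "wz": 0},
    {"grip": 0, "dx": 0, "dy": 0, "dz": 0, "wx": 0, "wy": 0, "wz": 0},
    {"grip": 0, "dx": 0, "dy": 0, "dz": 0, "wx": 0, "wy": 0, "wz": 0}
  ]
}}

```text
time_s: 50.88
position: [0.5319, 0.3488, 0.1717]
ee_rot: [-3.141, 0.0, -0.014]
ft_force: [-0.1, 1.2, -0.7]
opening: -0.0001
gripper_force: 0.0
```

Emit:
{"op": "play_rows", "data": {
  "moves": [
    {"grip": 0, "dx": -0.015, "dy": 0, "dz": 0, "wx": 0, "wy": 0, "wz": 0},
    {"grip": 0, "dx": -0.03, "dy": 0, "dz": -0.01, "wx": 0, "wy": 0, "wz": 0},
    {"grip": 0, "dx": -0.03, "dy": 0, "dz": -0.03, "wx": 0, "wy": 0, "wz": 0},
    {"grip": 0, "dx": -0.02, "dy": 0.02, "dz": -0.03, "wx": 0, "wy": 0, "wz": 0},
    {"grip": 0.05, "dx": -0.015, "dy": 0.03, "dz": -0.01, "wx": 0, "wy": 0, "wz": 0},
    {"grip": 0.05, "dx": 0, "dy": 0.03, "dz": 0, "wx": 0, "wy": 0, "wz": 0},
    {"grip": 0.05, "dx": 0, "dy": 0.015, "dz": 0, "wx": 0, "wy": 0, "wz": 0},
    {"grip": 0.05, "dx": 0, "dy": 0, "dz": 0, "wx": 0, "wy": 0, "wz": 0},
    {"grip": 0.05, "dx": 0, "dy": 0, "dz": 0, "wx": 0, "wy": 0, "wz": 0}
  ]
}}

```text
time_s: 51.63
position: [0.4213, 0.2551, 0.2515]
ee_rot: [-3.14, -0.0, -0.015]
ft_force: [-0.4, 0.8, 0.0]
opening: 0.0499
gripper_force: 0.0
```

Run:
```python
from ball import *
look('7')
# pointer / ball angles in each view: white pointer centroid
for n in('scene','top','wrist'):
    q=load(n+'7');u,v=proj(q,[.546,.331,.136]);r=14 if n!='wrist' else 40
    im=q['image'];y0,x0=max(0,int(v)-r),max(0,int(u)-r);c=im[y0:int(v)+r,x0:int(u)+r].astype(int);m=((c.min(2)>150)&(c.max(2)-c.min(2)<25)).astype(np.uint8)
    k,l,s,ce=cv2.connectedComponentsWithStats(m);print(n,(round(u),round(v)),[(s[i].tolist(),(ce[i]+[x0,y0]).round(1).tolist()) for i in range(1,k) if s[i][4]>8])
```

```text
[0.42102548 0.25608202 0.25092474] [-0.1  0.2  0.5]
scene [[457.0, 188.0], [466.0, 195.0], [473.0, 204.0], [478.0, 215.0]]
[([25, 0, 16, 10, 59], [460.1, 161.0]), ([41, 41, 11, 10, 87], [473.3, 203.4]), ([15, 57, 21, 29, 226], [453.3, 228.4])]
top [[113.0, 239.0], [113.0, 219.0], [115.0, 203.0], [119.0, 189.0]]
[([4, 10, 62, 99, 3209], [114.0, 226.8]), ([58, 50, 8, 11, 54], [143.4, 212.9]), ([0, 105, 11, 4, 26], [85.6, 266.1])]
wrist [[160.0, 149.0], [147.0, 81.0], [142.0, 21.0], [144.0, -31.0]]
[([4, 0, 55, 50, 2088], [143.6, 22.8])]
[[[155.5   9.5  42.1]
  [329.5 180.5  40.1]
  [211.5 103.5  32.7]
  [448.5 295.5  18.8]
  [205.5 299.5  28.8]]]
scene (459, 217) [([12, 10, 6, 7, 12], [460.7, 215.6])]
top (133, 215) [([12, 11, 6, 7, 41], [133.4, 214.1])]
wrist (206, 64) [([67, 8, 13, 58, 456], [239.4, 55.9]), ([33, 26, 22, 30, 545], [208.5, 63.7])]
```

Run:
```python
from g import *
import h
w,s,t=load('wrist7'),load('scene7'),load('top7')
b=tri((w,143.6,22.8),(s,473.3,203.4));p=tri((w,208.5,63.7),(s,460.7,215.6));p2=tri((t,133.4,214.1),(s,460.7,215.6));print('ball',b,'ptr',p,p2)
for x in(b[0],p[0],p2[0]): print(np.arctan2(x[0]-.527,x[2]-.0623))
# gauge: check still home
print('grip exp',proj(w,[.5065-.032,.2535,.062]))
c=cv2.cvtColor(w['image'],cv2.COLOR_BGR2HSV).astype(int);m=((c[...,0]>14)&(c[...,0]<30)&(c[...,1]>70)&(c[...,2]>150)).astype(np.uint8)
k,l,st,ce=cv2.connectedComponentsWithStats(m);print([(st[i].tolist(),ce[i].round(1).tolist()) for i in range(1,k) if st[i][4]>150])
h.GR=.05;M=plan(cur(),down([.4708,.2538,.15],-.013),6); plan(M,down([.4708,.2538,.034],-.013),6)
```

```text
ball (array([0.55672614, 0.35020186, 0.1830003 ]), np.float64(0.0027191254801135515)) ptr (array([0.54613851, 0.33032651, 0.14126002]), np.float64(0.005559336573961332)) (array([0.54698943, 0.33068972, 0.1419293 ]), np.float64(0.0038136324177314262))
0.24147500709255293
0.2377962960576202
0.24594881497548102
grip exp (np.float64(320.17500025064845), np.float64(164.48614632824217))
[([0, 0, 68, 28, 966], [22.7, 8.8]), ([312, 148, 19, 35, 609], [320.5, 164.9]), ([92, 161, 54, 82, 1521], [118.5, 200.8]), ([400, 226, 52, 54, 1362], [424.9, 252.9]), ([429, 262, 58, 57, 918], [460.8, 291.2])]
6 x {"grip":0.05,"dx":0.0083,"dy":0.0003,"dz":0.0168,"wx":-0.0001,"wy":0,"wz":0.0001}
6 x {"grip":0.05,"dx":0,"dy":-0,"dz":0.0194,"wx":-0,"wy":0,"wz":-0}
```

Emit:
{"op": "play_rows", "data": {
  "newtons": 60,
  "moves": [
    {"grip": 0.05, "dx": 0.0083, "dy": 0.0003, "dz": 0.0168, "wx": 0, "wy": 0, "wz": 0},
    {"grip": 0.05, "dx": 0.0083, "dy": 0.0003, "dz": 0.0168, "wx": 0, "wy": 0, "wz": 0},
    {"grip": 0.05, "dx": 0.0083, "dy": 0.0003, "dz": 0.0168, "wx": 0, "wy": 0, "wz": 0},
    {"grip": 0.05, "dx": 0.0083, "dy": 0.0003, "dz": 0.0168, "wx": 0, "wy": 0, "wz": 0},
    {"grip": 0.05, "dx": 0.0083, "dy": 0.0003, "dz": 0.0168, "wx": 0, "wy": 0, "wz": 0},
    {"grip": 0.05, "dx": 0.0083, "dy": 0.0003, "dz": 0.0168, "wx": 0, "wy": 0, "wz": 0},
    {"grip": 0.05, "dx": 0, "dy": 0, "dz": 0, "wx": 0, "wy": 0, "wz": 0},
    {"grip": 0.05, "dx": 0, "dy": 0, "dz": 0, "wx": 0, "wy": 0, "wz": 0}
  ]
}}

```text
time_s: 52.45
position: [0.4705, 0.2531, 0.1499]
ee_rot: [-3.142, 0.001, -0.013]
ft_force: [-0.0, 1.0, 0.8]
opening: 0.0498
gripper_force: 0.0
```

Emit:
{"op": "play_rows", "data": {
  "moves": [
    {"grip": 0.05, "dx": 0, "dy": 0, "dz": 0.022, "wx": 0, "wy": 0, "wz": 0},
    {"grip": 0.05, "dx": 0, "dy": 0, "dz": 0.022, "wx": 0, "wy": 0, "wz": 0},
    {"grip": 0.05, "dx": 0, "dy": 0, "dz": 0.022, "wx": 0, "wy": 0, "wz": 0},
    {"grip": 0.05, "dx": 0, "dy": 0, "dz": 0.022, "wx": 0, "wy": 0, "wz": 0},
    {"grip": 0.05, "dx": 0, "dy": 0, "dz": 0.016, "wx": 0, "wy": 0, "wz": 0},
    {"grip": 0.05, "dx": 0, "dy": 0, "dz": 0.01, "wx": 0, "wy": 0, "wz": 0},
    {"grip": 0.05, "dx": 0, "dy": 0, "dz": 0, "wx": 0, "wy": 0, "wz": 0},
    {"grip": 0.05, "dx": 0, "dy": 0, "dz": 0, "wx": 0, "wy": 0, "wz": 0}
  ]
}}

```text
time_s: 53.12
position: [0.4709, 0.2533, 0.0372]
ee_rot: [-3.141, -0.0, -0.013]
ft_force: [0.1, 0.2, -0.6]
opening: 0.0499
gripper_force: 0.0
```

Emit:
{"op": "play_rows", "data": {
  "newtons": 60,
  "moves": [
    {"grip": 0.05, "dx": 0, "dy": 0, "dz": 0.004, "wx": 0, "wy": 0, "wz": 0},
    {"grip": 0.05, "dx": 0, "dy": 0, "dz": 0, "wx": 0, "wy": 0, "wz": 0},
    {"grip": 0, "dx": 0, "dy": 0, "dz": 0, "wx": 0, "wy": 0, "wz": 0},
    {"grip": 0, "dx": 0, "dy": 0, "dz": 0, "wx": 0, "wy": 0, "wz": 0},
    {"grip": 0, "dx": 0, "dy": 0, "dz": 0, "wx": 0, "wy": 0, "wz": 0},
    {"grip": 0, "dx": 0, "dy": 0, "dz": 0, "wx": 0, "wy": 0, "wz": 0},
    {"grip": 0, "dx": 0, "dy": 0, "dz": 0, "wx": 0, "wy": 0, "wz": 0}
  ]
}}

```text
time_s: 53.7
position: [0.471, 0.2531, 0.0328]
ee_rot: [-3.14, -0.0, -0.014]
ft_force: [-1.2, -0.1, 6.4]
opening: 0.0173
gripper_force: 58.8
```

Emit:
{"op": "play_rows", "data": {
  "moves": [
    {"grip": 0, "dx": -0.005, "dy": 0, "dz": -0.0003, "wx": 0, "wy": 0, "wz": 0},
    {"grip": 0, "dx": -0.01, "dy": 0, "dz": 0, "wx": 0, "wy": 0, "wz": 0},
    {"grip": 0, "dx": -0.01, "dy": 0, "dz": 0, "wx": 0, "wy": 0, "wz": 0},
    {"grip": 0, "dx": 0, "dy": 0, "dz": 0, "wx": 0, "wy": 0, "wz": 0}
  ]
}}

```text
time_s: 54.03
position: [0.4442, 0.2534, 0.0328]
ee_rot: [-3.141, 0.001, -0.013]
ft_force: [-2.9, 0.3, 1.5]
opening: 0.0172
gripper_force: 59.0
```

Emit:
{"op": "play_rows", "data": {
  "moves": [
    {"grip": 0, "dx": -0.012, "dy": 0, "dz": 0, "wx": 0, "wy": 0, "wz": 0},
    {"grip": 0, "dx": -0.012, "dy": 0, "dz": 0, "wx": 0, "wy": 0, "wz": 0},
    {"grip": 0, "dx": -0.012, "dy": 0, "dz": 0, "wx": 0, "wy": 0, "wz": 0},
    {"grip": 0, "dx": -0.012, "dy": 0, "dz": 0, "wx": 0, "wy": 0, "wz": 0},
    {"grip": 0, "dx": -0.012, "dy": 0, "dz": 0, "wx": 0, "wy": 0, "wz": 0},
    {"grip": 0, "dx": -0.005, "dy": 0, "dz": 0, "wx": 0, "wy": 0, "wz": 0},
    {"grip": 0, "dx": 0, "dy": 0, "dz": -0.02, "wx": 0, "wy": 0, "wz": 0},
    {"grip": 0, "dx": 0, "dy": 0, "dz": -0.035, "wx": 0, "wy": 0, "wz": 0},
    {"grip": 0, "dx": 0, "dy": 0, "dz": -0.035, "wx": 0, "wy": 0, "wz": 0},
    {"grip": 0, "dx": 0, "dy": 0, "dz": -0.035, "wx": 0, "wy": 0, "wz": 0},
    {"grip": 0, "dx": 0, "dy": 0, "dz": 0, "wx": 0, "wy": 0, "wz": 0},
    {"grip": 0, "dx": 0, "dy": 0, "dz": 0, "wx": 0, "wy": 0, "wz": 0}
  ]
}}

```text
time_s: 55.03
position: [0.3816, 0.2545, 0.1589]
ee_rot: [-3.139, -0.002, -0.013]
ft_force: [0.1, 0.2, -2.5]
opening: 0.0173
gripper_force: 59.3
```

Run:
```python
from g import *
t,w=load('top0'),load('w1')
a=[(101,162),(316,190),(304,327),(86,298)];b=[(224,143),(212,280),(298,294),(320,160)]
# top: NW(+x,+y) , NE(+x,-y), SE(-x,-y), SW(-x,+y); wrist: up=+y right=+x
b=[(320,160),(298,294),(212,280),(224,143)]
C=[];D=[]
for p,q in zip(a,b):
    p=(350+p[0]/2.75,195+p[1]/2.75);x,e=tri((t,*p),(w,*q)); print(x.round(4),round(e,4),plane(t,*p,.016)[:2].round(4),plane(w,*q,.016)[:2].round(4));C.append(plane(w,*q,.016));D.append(plane(t,*p,.016))
C=np.array(C);D=np.array(D);c=(C.mean(0)+D.mean(0))/2;print(C.mean(0),D.mean(0))
v=C[0]-C[1]+C[3]-C[2];yaw=np.arctan2(-v[0],v[1]);v2=D[0]-D[1]+D[3]-D[2];print('yaw',yaw,np.arctan2(-v2[0],v2[1]))
psi=np.pi/2+yaw; tgt=c[:2]-.0436*np.array([np.cos(psi),np.sin(psi)]);print(psi,tgt)
h.GR=0
s=env.state();print(s['position'],s['opening'],s['ft_force'].round(1))
plan(cur(),down([*tgt,.13],psi),18)
# lever check
snap('scene','scene8')
q=load('scene8');g=q['image'].max(2)[180:225,455:490];k,l,st,ce=cv2.connectedComponentsWithStats((g<60).astype(np.uint8));print([(ce[i]+[455,180]).round(1) for i in range(1,k) if st[i][4]>40])
```

```text
[ 0.499  -0.1781  0.0125] 0.0007 [ 0.4987 -0.1773] [ 0.4988 -0.1783]
[ 0.48   -0.3474  0.0093] 0.0017 [ 0.4795 -0.346 ] [ 0.4798 -0.3436]
[ 0.3722 -0.3322  0.015 ] 0.0028 [ 0.3726 -0.3333] [ 0.3722 -0.3303]
[ 0.3917 -0.165   0.0185] 0.001 [ 0.3921 -0.1649] [ 0.3908 -0.1655]
[ 0.43540246 -0.25444442  0.016     ] [ 0.43569917 -0.25538812  0.016     ]
yaw -0.11306495566208072 -0.1140522787761617
1.457731371132816 [ 0.43063168 -0.29823789]
[0.3815703  0.25454448 0.15889908] 0.01730220906844504 [ 0.1  0.2 -2.5]
18 x {"grip":0,"dx":-0.0189,"dy":0.028,"dz":0.0015,"wx":-0,"wy":-0.0002,"wz":-0.0817}
[array([473.3, 203.4])]
```

Emit:
{"op": "play_rows", "data": {
  "moves": [
    {"grip": 0, "dx": 0, "dy": 0, "dz": 0, "wx": 0, "wy": 0, "wz": -0.1225},
    {"grip": 0, "dx": 0, "dy": 0, "dz": 0, "wx": 0, "wy": 0, "wz": -0.1225},
    {"grip": 0, "dx": 0, "dy": 0, "dz": 0, "wx": 0, "wy": 0, "wz": -0.1225},
    {"grip": 0, "dx": 0, "dy": 0, "dz": 0, "wx": 0, "wy": 0, "wz": -0.1225},
    {"grip": 0, "dx": 0, "dy": 0, "dz": 0, "wx": 0, "wy": 0, "wz": -0.1225},
    {"grip": 0, "dx": 0, "dy": 0, "dz": 0, "wx": 0, "wy": 0, "wz": -0.1225},
    {"grip": 0, "dx": 0, "dy": 0, "dz": 0, "wx": 0, "wy": 0, "wz": -0.1225},
    {"grip": 0, "dx": 0, "dy": 0, "dz": 0, "wx": 0, "wy": 0, "wz": -0.1225},
    {"grip": 0, "dx": 0, "dy": 0, "dz": 0, "wx": 0, "wy": 0, "wz": -0.1225},
    {"grip": 0, "dx": 0, "dy": 0, "dz": 0, "wx": 0, "wy": 0, "wz": -0.1225},
    {"grip": 0, "dx": 0, "dy": 0, "dz": 0, "wx": 0, "wy": 0, "wz": -0.1225},
    {"grip": 0, "dx": 0, "dy": 0, "dz": 0, "wx": 0, "wy": 0, "wz": -0.1225},
    {"grip": 0, "dx": 0, "dy": 0, "dz": 0, "wx": 0, "wy": 0, "wz": 0},
    {"grip": 0, "dx": 0, "dy": 0, "dz": 0, "wx": 0, "wy": 0, "wz": 0}
  ]
}}

```text
time_s: 56.25
position: [0.3806, 0.2537, 0.1567]
ee_rot: [-3.139, 0.0, 1.452]
ft_force: [-0.3, -0.2, -1.2]
opening: 0.0166
gripper_force: 59.1
```

Run:
```python
from g import *
h.GR=0
s=env.state();print(s['position'],s['ee_rot'],s['opening'])
A=plan(cur(),down([.46,-.02,.15],1.458),10);A=plan(A,down([.4306,-.2982,.13],1.458),10)
```

```text
[0.3806147  0.2537094  0.15666895] [-3.13944314e+00  1.45027191e-05  1.45212941e+00] 0.016612269627454868
10 x {"grip":0,"dx":-0.0263,"dy":0.0111,"dz":0.0007,"wx":-0.0002,"wy":0,"wz":-0.0006}
10 x {"grip":0,"dx":-0.0279,"dy":0.0002,"dz":0.002,"wx":-0,"wy":0,"wz":0}
```

Emit:
{"op": "play_rows", "data": {
  "moves": [
    {"grip": 0, "dx": -0.0263, "dy": 0.0111, "dz": 0.0007, "wx": 0, "wy": 0, "wz": -0.0006},
    {"grip": 0, "dx": -0.0263, "dy": 0.0111, "dz": 0.0007, "wx": 0, "wy": 0, "wz": -0.0006},
    {"grip": 0, "dx": -0.0263, "dy": 0.0111, "dz": 0.0007, "wx": 0, "wy": 0, "wz": -0.0006},
    {"grip": 0, "dx": -0.0263, "dy": 0.0111, "dz": 0.0007, "wx": 0, "wy": 0, "wz": -0.0006},
    {"grip": 0, "dx": -0.0263, "dy": 0.0111, "dz": 0.0007, "wx": 0, "wy": 0, "wz": -0.0006},
    {"grip": 0, "dx": -0.0263, "dy": 0.0111, "dz": 0.0007, "wx": 0, "wy": 0, "wz": -0.0006},
    {"grip": 0, "dx": -0.0263, "dy": 0.0111, "dz": 0.0007, "wx": 0, "wy": 0, "wz": -0.0006},
    {"grip": 0, "dx": -0.0263, "dy": 0.0111, "dz": 0.0007, "wx": 0, "wy": 0, "wz": -0.0006},
    {"grip": 0, "dx": -0.0263, "dy": 0.0111, "dz": 0.0007, "wx": 0, "wy": 0, "wz": -0.0006},
    {"grip": 0, "dx": -0.0263, "dy": 0.0111, "dz": 0.0007, "wx": 0, "wy": 0, "wz": -0.0006}
  ]
}}

```text
time_s: 57.08
position: [0.4618, -0.021, 0.1499]
ee_rot: [-3.14, -0.001, 1.458]
ft_force: [0.2, 0.7, -1.6]
opening: 0.0169
gripper_force: 59.2
```

Emit:
{"op": "play_rows", "data": {
  "moves": [
    {"grip": 0, "dx": -0.0279, "dy": 0.0002, "dz": 0.002, "wx": 0, "wy": 0, "wz": 0},
    {"grip": 0, "dx": -0.0279, "dy": 0.0002, "dz": 0.002, "wx": 0, "wy": 0, "wz": 0},
    {"grip": 0, "dx": -0.0279, "dy": 0.0002, "dz": 0.002, "wx": 0, "wy": 0, "wz": 0},
    {"grip": 0, "dx": -0.0279, "dy": 0.0002, "dz": 0.002, "wx": 0, "wy": 0, "wz": 0},
    {"grip": 0, "dx": -0.0279, "dy": 0.0002, "dz": 0.002, "wx": 0, "wy": 0, "wz": 0},
    {"grip": 0, "dx": -0.0279, "dy": 0.0002, "dz": 0.002, "wx": 0, "wy": 0, "wz": 0},
    {"grip": 0, "dx": -0.0279, "dy": 0.0002, "dz": 0.002, "wx": 0, "wy": 0, "wz": 0},
    {"grip": 0, "dx": -0.0279, "dy": 0.0002, "dz": 0.002, "wx": 0, "wy": 0, "wz": 0},
    {"grip": 0, "dx": -0.0279, "dy": 0.0002, "dz": 0.002, "wx": 0, "wy": 0, "wz": 0},
    {"grip": 0, "dx": -0.0279, "dy": 0.0002, "dz": 0.002, "wx": 0, "wy": 0, "wz": 0},
    {"grip": 0, "dx": 0, "dy": 0, "dz": 0, "wx": 0, "wy": 0, "wz": 0},
    {"grip": 0, "dx": 0, "dy": 0, "dz": 0, "wx": 0, "wy": 0, "wz": 0}
  ]
}}

```text
time_s: 58.08
position: [0.4329, -0.2981, 0.1293]
ee_rot: [-3.14, -0.002, 1.456]
ft_force: [0.6, 0.3, -2.0]
opening: 0.017
gripper_force: 59.1
```

Run:
```python
from g import *
h.GR=0
s=env.state();print(s['position'],s['ee_rot'],s['opening'],s['joints'].round(2))
plan(cur(),down([.4306,-.2982,.03],1.458),5)
```

```text
[ 0.43286787 -0.29814039  0.12926991] [-3.14014562e+00 -1.70164329e-03  1.45596046e+00] 0.01696110507709163 [ 0.76  0.81 -0.4   1.78  0.47  0.66 -0.03]
5 x {"grip":0,"dx":-0.0001,"dy":-0.0004,"dz":0.0199,"wx":-0.0003,"wy":-0.0003,"wz":-0.0004}
```

Emit:
{"op": "play_rows", "data": {
  "moves": [
    {"grip": 0, "dx": 0, "dy": -0.001, "dz": 0.022, "wx": 0, "wy": 0, "wz": 0},
    {"grip": 0, "dx": 0, "dy": -0.001, "dz": 0.022, "wx": 0, "wy": 0, "wz": 0},
    {"grip": 0, "dx": 0, "dy": 0, "dz": 0.022, "wx": 0, "wy": 0, "wz": 0},
    {"grip": 0, "dx": 0, "dy": 0, "dz": 0.022, "wx": 0, "wy": 0, "wz": 0},
    {"grip": 0, "dx": 0, "dy": 0, "dz": 0.01, "wx": 0, "wy": 0, "wz": 0},
    {"grip": 0, "dx": 0, "dy": 0, "dz": 0.003, "wx": 0, "wy": 0, "wz": 0},
    {"grip": 0, "dx": 0, "dy": 0, "dz": 0.003, "wx": 0, "wy": 0, "wz": 0},
    {"grip": 0, "dx": 0, "dy": 0, "dz": 0, "wx": 0, "wy": 0, "wz": 0},
    {"grip": 0, "dx": 0, "dy": 0, "dz": 0, "wx": 0, "wy": 0, "wz": 0}
  ]
}}

```text
time_s: 58.83
position: [0.432, -0.297, 0.0271]
ee_rot: [3.141, -0.0, 1.462]
ft_force: [-0.1, -1.0, -2.2]
opening: 0.0171
gripper_force: 59.1
```

Emit:
{"op": "play_rows", "data": {
  "moves": [
    {"grip": 0, "dx": 0, "dy": 0, "dz": 0.0015, "wx": 0, "wy": 0, "wz": 0},
    {"grip": 0, "dx": 0, "dy": 0, "dz": 0, "wx": 0, "wy": 0, "wz": 0},
    {"grip": 0, "dx": 0, "dy": 0, "dz": 0, "wx": 0, "wy": 0, "wz": 0}
  ]
}}

```text
time_s: 59.08
position: [0.4318, -0.297, 0.0251]
ee_rot: [3.141, -0.001, 1.462]
ft_force: [0.0, -0.6, -1.9]
opening: 0.017
gripper_force: 59.1
```

Emit:
{"op": "play_rows", "data": {
  "moves": [
    {"grip": 0, "dx": 0, "dy": 0, "dz": 0.0015, "wx": 0, "wy": 0, "wz": 0},
    {"grip": 0, "dx": 0, "dy": 0, "dz": 0, "wx": 0, "wy": 0, "wz": 0},
    {"grip": 0, "dx": 0, "dy": 0, "dz": 0, "wx": 0, "wy": 0, "wz": 0}
  ]
}}

```text
time_s: 59.33
position: [0.4317, -0.2969, 0.0232]
ee_rot: [-3.141, -0.001, 1.462]
ft_force: [-0.3, -0.8, -2.7]
opening: 0.0171
gripper_force: 59.1
```

Emit:
{"op": "play_rows", "data": {
  "moves": [
    {"grip": 0, "dx": 0, "dy": 0, "dz": 0.0015, "wx": 0, "wy": 0, "wz": 0},
    {"grip": 0, "dx": 0, "dy": 0, "dz": 0, "wx": 0, "wy": 0, "wz": 0},
    {"grip": 0, "dx": 0, "dy": 0, "dz": 0, "wx": 0, "wy": 0, "wz": 0}
  ]
}}

```text
time_s: 59.58
position: [0.4317, -0.297, 0.0227]
ee_rot: [3.141, -0.0, 1.462]
ft_force: [-6.0, 3.2, 26.2]
opening: 0.0167
gripper_force: 63.0
```

Emit:
{"op": "play_rows", "data": {
  "moves": [
    {"grip": 0, "dx": 0, "dy": 0, "dz": 0.001, "wx": 0, "wy": 0, "wz": 0},
    {"grip": 0, "dx": 0, "dy": 0, "dz": 0, "wx": 0, "wy": 0, "wz": 0},
    {"grip": 0, "dx": 0, "dy": 0, "dz": 0, "wx": 0, "wy": 0, "wz": 0}
  ]
}}

```text
time_s: 59.83
position: [0.4317, -0.297, 0.0227]
ee_rot: [3.141, 0.001, 1.463]
ft_force: [-10.3, 6.3, 51.2]
opening: 0.0172
gripper_force: 66.6
```

Emit:
{"op": "play_rows", "data": {
  "moves": [
    {"grip": 0, "dx": 0, "dy": 0, "dz": -0.002, "wx": 0, "wy": 0, "wz": 0},
    {"grip": 0.04, "dx": 0, "dy": 0, "dz": 0, "wx": 0, "wy": 0, "wz": 0},
    {"grip": 0.04, "dx": 0, "dy": 0, "dz": 0, "wx": 0, "wy": 0, "wz": 0},
    {"grip": 0.04, "dx": 0, "dy": 0, "dz": 0, "wx": 0, "wy": 0, "wz": 0},
    {"grip": 0.04, "dx": 0, "dy": 0, "dz": -0.01, "wx": 0, "wy": 0, "wz": 0},
    {"grip": 0.04, "dx": 0, "dy": 0, "dz": -0.02, "wx": 0, "wy": 0, "wz": 0},
    {"grip": 0.04, "dx": 0, "dy": 0, "dz": -0.035, "wx": 0, "wy": 0, "wz": 0},
    {"grip": 0.04, "dx": 0, "dy": 0, "dz": -0.04, "wx": 0, "wy": 0, "wz": 0},
    {"grip": 0.04, "dx": 0, "dy": 0, "dz": -0.04, "wx": 0, "wy": 0, "wz": 0},
    {"grip": 0.04, "dx": -0.02, "dy": 0, "dz": -0.03, "wx": 0, "wy": 0, "wz": 0},
    {"grip": 0.04, "dx": 0, "dy": 0, "dz": 0, "wx": 0, "wy": 0, "wz": 0},
    {"grip": 0.04, "dx": 0, "dy": 0, "dz": 0, "wx": 0, "wy": 0, "wz": 0}
  ]
}}

```text
time_s: 60.83
position: [0.4294, -0.3179, 0.1993]
ee_rot: [3.14, 0.001, 1.461]
ft_force: [0.1, -0.0, -0.7]
opening: 0.0401
gripper_force: 0.0
```

Run:
```python
from g import *
w=snap('wrist','w20');t=snap('top','top9');s=snap('scene','scene9');print(env.state()['position'])
c=cv2.cvtColor(w['image'],cv2.COLOR_BGR2HSV).astype(int);m=((c[...,1]<60)&(c[...,2]>100)).astype(np.uint8);k,l,st,ce=cv2.connectedComponentsWithStats(m)
for i in range(1,k):
    if st[i][4]>600: 
        p=np.argwhere(l==i)[:,::-1].astype(np.float32);r=cv2.minAreaRect(p);q=[plane(w,*z,.011)[:2].round(3).tolist() for z in cv2.boxPoints(r)];print(st[i],np.round(r[1],0),q)
# changes since start: tile tops in rack, mugs, vase, ball
a,b=load('scene1')['image'].astype(int),s['image'].astype(int);d=(abs(a-b).max(2)>45).astype(np.uint8);d=cv2.morphologyEx(d,cv2.MORPH_OPEN,np.ones((3,3)))
k,l,st,ce=cv2.connectedComponentsWithStats(d);print('scene diff',[st[i].tolist() for i in range(1,k) if st[i][4]>40])
a,b=load('scene0')['image'].astype(int),s['image'].astype(int);d=(abs(a-b).max(2)>45).astype(np.uint8);d=cv2.morphologyEx(d,cv2.MORPH_OPEN,np.ones((3,3)))
k,l,st,ce=cv2.connectedComponentsWithStats(d);print('scene diff0',[st[i].tolist() for i in range(1,k) if st[i][4]>40])
g=s['image'].max(2)[180:225,455:490];k,l,st,ce=cv2.connectedComponentsWithStats((g<60).astype(np.uint8));print('ball',[(ce[i]+[455,180]).round(1) for i in range(1,k) if st[i][4]>40])
```

```text
[ 0.42921894 -0.31629897  0.19708081]
[254  51 131 193 651] [192. 130.] [[0.39, -0.164], [0.503, -0.176], [0.493, -0.35], [0.362, -0.335]]
[   9   61  174  186 7169] [234.  80.] [[0.163, -0.163], [0.23, -0.129], [0.33, -0.294], [0.257, -0.34]]
[ 291   81   55  138 3713] [136.  54.] [[0.416, -0.192], [0.464, -0.195], [0.458, -0.318], [0.405, -0.315]]
[  61  276  175   83 1071] [ 29. 187.] [[0.131, -0.416], [0.332, -0.355], [0.339, -0.386], [0.132, -0.45]]
[ 274  323   73   79 4748] [78. 72.] [[0.369, -0.426], [0.446, -0.435], [0.438, -0.535], [0.355, -0.525]]
[ 131  406   71   74 1252] [20. 99.] [[0.16, -0.619], [0.264, -0.52], [0.278, -0.541], [0.173, -0.643]]
scene diff [[109, 0, 28, 14, 293], [176, 0, 17, 16, 109], [186, 0, 11, 10, 67], [198, 0, 65, 51, 2146], [111, 9, 91, 85, 3480], [249, 32, 95, 81, 2834], [171, 41, 6, 29, 127], [158, 62, 7, 9, 55], [163, 87, 26, 35, 242], [229, 96, 5, 16, 57], [139, 108, 102, 139, 5045], [236, 108, 114, 205, 11194], [341, 111, 19, 11, 139], [231, 165, 17, 29, 272], [256, 178, 28, 15, 220], [439, 181, 11, 10, 88], [390, 186, 15, 12, 105], [467, 1
[... 646 characters left out ...]
10, 23, 152], [390, 187, 15, 12, 119], [219, 194, 29, 23, 312], [100, 198, 70, 57, 1626], [468, 198, 11, 15, 122], [63, 204, 36, 24, 297], [382, 211, 13, 6, 47], [210, 217, 16, 16, 116], [388, 222, 13, 5, 52], [189, 225, 29, 21, 316], [186, 233, 44, 36, 932], [325, 253, 15, 16, 199], [342, 262, 9, 8, 61], [209, 273, 39, 15, 302], [263, 279, 20, 19, 286], [398, 288, 13, 25, 202], [242, 290, 20, 16, 230], [382, 291, 12, 24, 144], [220, 293, 21, 20, 313], [367, 295, 12, 24, 135], [268, 299, 16, 7, 58], [176, 300, 44, 28, 662], [353, 301, 11, 24, 123], [337, 305, 11, 24, 112], [247, 306, 17, 8, 65], [225, 313, 18, 8, 69], [204, 320, 18, 9, 73], [183, 327, 18, 9, 73]]
ball [array([473.3, 203.4])]
```

```bash
python3 -c "
from rig import env
print(env.sign_off())"
```

```text
the job is handed in; nothing more can be done
None
```

The job is handed in at about 61 s: all five tiles are upright in their own slots, the gauge went fully home and now lies flat in its tray, and the lever measures about 1.14 rad against the marked 1.15, after the ball slipped from the grip once and I finished the throw by pushing it; a before-and-after image comparison showed the mugs and vase unmoved.

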